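# Restock the filter caddy from a tight cartridge case

## Task

Restock the filter caddy: draw the dock's lock slide out, push the clamp slide fully home over the foot of the cartridge case, then draw the tight lid up off the case without the base coming up, and leave the lid standing open side down on the rubber mat. Stand every cartridge from the case upright in its own cell of the caddy (lift the caddy's cover off for that), and finish with the cover properly back on the caddy and the clamp still home. Leave the other things on the counter alone.

Things in the scene. Friction and masses are not known exactly. Their poses are not given: they have to be found in the camera images.
- dock: Flat steel hold-down dock, fixed to the counter. Origin on the counter under the middle of the case. Its x axis runs along the case, z up. Plate 4 mm thick, x -225 to +120 mm, y -38 to +38 (and out to y = +107 under the lock, x -194 to -124). At the +x end a fixed lip (top 18 mm high) overhangs the case's foot; at the -x end is the sliding clamp, and beside it, on the +y side, its lock. Low fences (14 mm high) run along the case at y = +-30.5 mm.
- case: Base of the spare-cartridge case, dark steel, loose, standing in the dock; origin under its middle, 4 mm above the counter, axes like the dock's. Foot plate 198 (x) x 50 (y) x 6 mm thick; box walls 147 x 39 mm outside, rim 56 mm above the origin. Inside, four cells in a row at x = -54, -18, +18, +54 mm, each 34 mm square, floor 6 mm above the origin. Sprung pads in its sides grip the lid; if not clamped it comes up with the lid.
- lid: Deep aluminium telescoping lid on the case, open below, loose, about 0.2 to 0.3 kg: 158 (x) x 50 (y) x 92 mm tall, walls 3 mm, plain with no handle (grasp it across its 50 mm width). Origin at the middle of its open lower rim, z up through its top, x along its length. On the case its rim rests on the foot plate (lid origin 6 mm above the case's) and it is tight: drawing it off takes roughly 10 to 20 N until it has risen 35 mm, and it is clear of the cartridges after 85 mm.
- lock (a joint): Lock slide of the dock, m: 0 = pushed in, its brass bolt stands in the clamp's way; 0.024 = drawn fully out along the dock's +y; the clamp is free from about 0.018. Starts at 0 to 0.004, friction about 2 N, stays where left.
- lock_grip (a point): Middle of the lock's upright black thumb fin, 40 mm above the counter; fin 26 mm along dock x, 12 mm thick along dock y, from 16 to 52 mm above the counter. Moves with the lock.
- clamp (a joint): Clamp slide of the dock, m: 0 = drawn back (as at the start), 0.030 = fully home along the dock's +x, its tongue then covering the end of the case's foot. Friction about 2.5 N, stays where left; stopped by the lock's bolt while that is in.
- clamp_grip (a point): Middle of the clamp's upright black thumb fin, 45 mm above the counter; fin 26 mm along dock x, 14 mm thick along dock y, from 21 to 57 mm above the counter. Moves with the clamp.
- caddy: Grey plastic storage caddy, fixed to the counter, 180 (x) x 56 (y) mm, rim 55 mm high, with a ledge 12 mm wide all round outside whose top is 40 mm high. Origin on the counter under its middle, x along its length. Four cells in a row at x = -66, -22, +22, +66 mm, 42 to 43 (x) x 50 (y) mm, floor 4 mm above the origin, partitions 44 mm high.
- cover: Loose white plastic cover over the caddy, open below, about 0.2 to 0.33 kg: 194 (x) x 70 (y) mm, 57 mm tall without its handle, walls 3 mm, about 4 mm of play round the caddy. Origin at the middle of its lower rim, z up. On the caddy its rim rests on the ledge (origin 40 mm above the caddy's). On top, along x, a bar handle 70 mm long, 14 mm thick (y), from 57 to 89 mm above the origin.
- mat: Dark rubber mat fixed to the counter, 240 (x) x 200 (y) x 3 mm; origin at the middle of its underside. Empty at the start. The stretch of counter between the robot and the dock (between caddy and mat) is free too, but for a roll of tape on its -y side.
- cart0: White filter cartridge, loose, 60 g: round body 28 mm across and 55 mm tall, then a round neck 16 mm across and 30 mm tall (85 mm in all). Origin at the middle of its underside, z up through the neck. Absent in some runs. At the start it stands in a cell of the closed case, its neck rising above the case's rim.
- cart1: White filter cartridge, loose, 60 g: round body 28 mm across and 55 mm tall, then a round neck 16 mm across and 30 mm tall (85 mm in all). Origin at the middle of its underside, z up through the neck. Absent in some runs. At the start it stands in a cell of the closed case, its neck rising above the case's rim.
- cart2: White filter cartridge, loose, 60 g: round body 28 mm across and 55 mm tall, then a round neck 16 mm across and 30 mm tall (85 mm in all). Origin at the middle of its underside, z up through the neck. Absent in some runs. At the start it stands in a cell of the closed case, its neck rising above the case's rim.
- cart3: White filter cartridge, loose, 60 g: round body 28 mm across and 55 mm tall, then a round neck 16 mm across and 30 mm tall (85 mm in all). Origin at the middle of its underside, z up through the neck. Absent in some runs. At the start it stands in a cell of the closed case, its neck rising above the case's rim.
- soap: Amber soap bottle, 64 mm across, 180 mm tall, loose; origin at the underside; a bystander to leave alone.
- mug: White mug, 80 mm across, 90 mm tall, with a handle, loose; origin at the underside; a bystander to leave alone.
- sponge: Yellow sponge, 100 x 65 x 30 mm, loose; origin at the underside; a bystander to leave alone.
- tape: White roll of thread-seal tape, 52 mm across, 14 mm high, lying between the robot and the dock, loose; origin at the underside; a bystander to leave alone.
- wrench: Steel wrench, 130 mm long, lying flat beyond the dock, loose; origin at the underside; a bystander to leave alone.
- bowl: Blue bowl, 120 mm across, 50 mm high, loose; origin at the underside; a bystander to leave alone.
- jar: Glass jar with a steel cap, 70 mm across, 100 mm tall, loose; origin at the underside; a bystander to leave alone.
Not all that is in view belongs to the job. Leave any red or yellow look-alike of the case alone. What is shaped like the cover but green is not meant.

How it is judged:
By the outcome, as a careful person would: the job done as asked, in the order asked, and still so for the second after the job is handed in, with the robot touching nothing.
Of cart0, cart1, cart2, cart3 only 2 to 4 are there at a start; the rules pass over those that are not, and their reading is None.
At some moment in a run one of cover may be knocked a few centimetres aside while the robot is not near it.
It also fails if it takes over 210 s, if anything falls off the work surface, if the arm or the gripper's body presses on something with over 40 N, if the wrist force passes 120 N, or if a joint passes its speed limit or range.

## Robot

A 6-joint arm with a two-finger parallel gripper is mounted at the origin on the work surface. World frame = base frame: x ahead of the robot, y to its left, z up, the work surface at z = 0. Lengths are in mm, angles in rad, forces in N, time in s.
With the tool pointing down it reaches from about 275 to 725 mm from the base axis. Payload 5.6 kg.
Tool frame: the origin (TCP) lies at the very end of the fingers, on their centre line; the grasp point (between the pads) lies 19 mm behind it (bot.hold_point_z is the distance from the TCP to the grasp point, in mm); z points along the fingers, y is the direction in which the jaws open and shut (so a half turn about z gives the same grasp; the last joint's range is limited). The gripper opens to 85 mm and grips with 20 to 120 N. Pads are 22 mm wide; open, the fingers measure 114 mm over their backs; the gripper's body (76 mm by 85 mm) begins 54 mm behind the grasp point. The pads swing forward as they close: fully open they stand 13 mm farther back than shut.
Start: joints at [1.624, 0.255, 0.108, 0, -1.424, -0.285], TCP at [126.324, 535.29, 231.283] pointing down, gripper open.
Joint ranges: [-2.95, 2.95], [-1.21, 1.97], [-1.09, 1.5], [-2.87, 1.71], [-2.94, -0.07], [-3.05, 3.05]. Speed limits (rad/s): [2.57, 2.57, 3.14, 3.14, 3.14, 3.14].

## Interface

Orientations are given as a unit quaternion [x, y, z, w].
In Python, from cell import read_state, viewer, workorder, bot gives the robot as it stands.
- The arm moves only by the tool step_arm, never from a script. Its argument "steps" is a list of rows, each an object of numbers: "wx", "wy", "wz": the turn, a rotation vector about the tool's x, y, z in degrees; "tx", "ty", "tz": the shift along the tool's x, y, z in cm; "grip": the opening in per cent of the stroke, from 0 (shut) to 100 (fully open). In form: [{"wx": .., "wy": .., "wz": .., "tx": .., "ty": .., "tz": .., "grip": ..}, ...]. A call has 1 to 8 rows; each row shifts and turns the pose as measured when the row begins, along the tool's axes as they then stand; what a row does not reach is not made up. A row lasts 1/10 s, in which the tool goes at most 50 mm and 8.59 degrees, less where a joint would pass 70% of its speed; a pose out of reach is approached as far as the arm can. A call is refused whole if a number of a shift passes 5 or a number of a turn 8.59, either way. A call with a gripper value outside its range is refused whole. The fingers move at their own pace and stop on an object; the grip force is fixed at half the most. Time passes only in rows, so rows that do not move let the fingers close. It gives the time, the measured TCP pose, the force and the opening at its end, in the units of the state.
- read_state(): the state, without advancing time (a new reading comes with each control period).
- viewer.grab_frame(name): name is "scene" or "top"; returns the picture (400x640x3 uint8, red, green, blue); there is no depth.
- viewer.get_calibration(name): a dict with "K" (3x3 intrinsics, pixels), "dist" ([k1, k2, p1, p2, k3] as OpenCV has them; the pictures are not rectified), "camera_from_world" (4x4, takes a point from world to camera coordinates). Camera axes: x right, y down, z forward; pixel columns grow to the right and rows downward; lengths in mm; the calibration is good to about 2 mm. A picture is of the moment at which its call begins. get_calibration takes no time and is no camera call.
- workorder.hand_in(): hands the job in, once; it reports no verdict.
The state is a dict: "clock": time; "q": joint angles; "joint_vel": joint speeds; "tau": joint torques, N m; "eef_pos": TCP position; "eef_rot": TCP orientation; "ft_force": force on the tool from outside, world axes, zero at the start; "moment": the same for the moment, N m; "gripper_width": finger opening in mm.
Only numpy, scipy, OpenCV 4.12 (cv2) and the standard library are available. Lean on these libraries where they do the work, as an engineer would, in place of code of your own. Each camera call takes 0.05 s, during which the arm holds its last target.

## Working session

There is one attempt and no reset: what is moved stays moved. The work goes in short steps, Python scripts to look and compute and a tool call to move; the robot and the scene stay as the last step left them, time stands still between calls to the robot, and variables do not carry over. Pictures are saved under pics/ and viewed, and the job is handed in when it is done.

Besides the shell and the picture viewer there is one more tool, called after "Request:" as name(argument=value, ...), one argument or row to a line, values as JSON. step_arm: Moves the arm, as the interface text tells. Its arguments: {"type":"object","properties":{"steps":{"type":"array"}},"required":["steps"]}

```bash
ls; mkdir -p pics; python3 - <<'E'
from cell import read_state, viewer, workorder, bot
import cv2, json
for n in("scene","top"):
    f=viewer.grab_frame(n); cv2.imwrite(f"pics/{n}0.png",f[:,:,::-1])
    c=viewer.get_calibration(n); print(n,c)
print(read_state()); print(bot.hold_point_z)
E
```

```text
pics
scene {'K': array([[387.7416205 ,   0.        , 314.13929739],
       [  0.        , 387.7416205 , 193.37508092],
       [  0.        ,   0.        ,   1.        ]]), 'dist': array([0.02470566, 0.        , 0.        , 0.        , 0.        ]), 'camera_from_world': array([[ 8.80243549e-01,  4.74273295e-01, -1.53667496e-02,
        -4.72153158e+02],
       [ 3.31119731e-01, -6.37104650e-01, -6.96029733e-01,
        -1.14867830e+02],
       [-3.39898542e-01,  6.07587448e-01, -7.17848503e-01,
         1.32851532e+03],
       [ 0.00000000e+00,  0.00000000e+00,  0.00000000e+00,
         1.00000000e+00]])}
top {'K': array([[465.67844863,   0.        , 326.83543292],
       [  0.        , 465.67844863, 198.56225461],
       [  0.        ,   0.        ,   1.        ]]), 'dist': array([0.02093227, 0.        , 0.        , 0.        , 0.        ]), 'camera_from_world': array([[ 2.72346331e-02, -9.99567778e-01,  1.10694548e-02,
        -1.02170014e+01],
       [-9.80402531e-01, -2.88705730e-02, -1.94877826e-01,
         5.23597984e+02],
       [ 1.95113177e-01, -5.54509538e-03, -9.80765059e-01,
         1.62682386e+03],
       [ 0.00000000e+00,  0.00000000e+00,  0.00000000e+00,
         1.00000000e+00]])}
{'clock': 0.1, 'q': array([ 1.62362580e+00,  2.55692254e-01,  1.07162232e-01, -4.07424125e-04,
       -1.42390126e+00, -2.84621993e-01]), 'joint_vel': array([-0.00189982, -0.00118587,  0.00253139,  0.00132272, -0.00078275,
        0.0007454 ]), 'tau': array([-2.02514660e-03, -3.87602735e+01,  2.38474774e+01,  5.37776917e+00,
       -3.76848708e-03,  1.62659326e-06]), 'eef_pos': array([126.18537911, 534.88815097, 230.49734564]), 'eef_rot': array([ 9.93287723e-01, -1.15666721e-01, -6.13560403e-05,  8.39707267e-04]), 'ft_force': array([ 0.58640762, -0.29465253, -0.78796419]), 'moment': array([-0.01034499,  0.03934201, -0.00532766]), 'gripper_width': 85.95676854859876}
18.700000000000003
```

View pics/scene0.png

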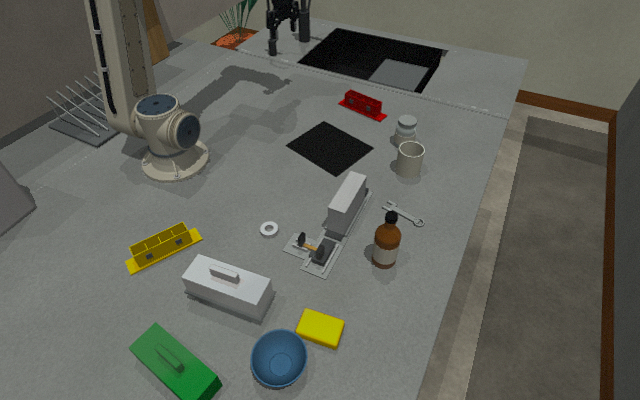

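View pics/top0.png

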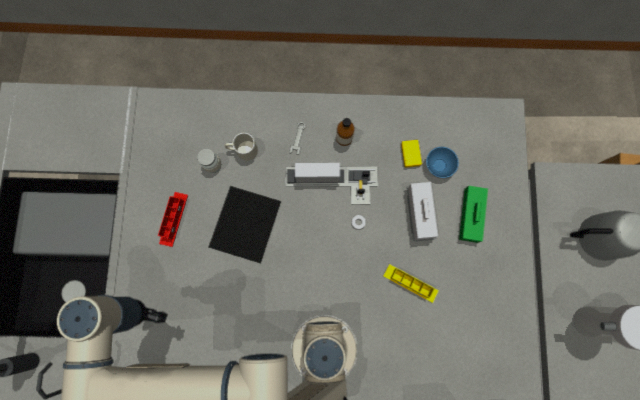

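Scene: aluminium lid on dock at scene (347,203)/top (318,172); clamp fin at scene (323,250)/top (366,175), lock with brass bolt at top (361,187); white cover at top (424,210); mat at top (245,224). Look-alikes: green cover at top (474,214), red case at top (173,219), yellow case at top (411,283). I choose the white cover and the steel-dock case by description.

```bash
cat > h.py <<'E'
import numpy as np, cv2
from cell import read_state, viewer, workorder, bot
from scipy.spatial.transform import Rotation as R
C={n:viewer.get_calibration(n) for n in("scene","top")}
def grab(n,save=None):
    f=viewer.grab_frame(n)[:,:,::-1].copy()
    if save: cv2.imwrite(f"pics/{save}.png",f)
    return f
def ray(n,px):
    c=C[n]; p=cv2.undistortPoints(np.array(px,float).reshape(-1,1,2),c["K"],c["dist"]).reshape(-1,2)
    M=c["camera_from_world"]; Rm=M[:3,:3]; t=M[:3,3]
    d=np.c_[p,np.ones(len(p))]@Rm
    return -Rm.T@t, d
def plane(n,px,z):
    o,d=ray(n,px); s=(z-o[2])/d[:,2]; return o+d*s[:,None]
def proj(n,P):
    c=C[n]; M=c["camera_from_world"]
    return cv2.projectPoints(np.array(P,float).reshape(-1,1,3),cv2.Rodrigues(M[:3,:3])[0],M[:3,3],c["K"],c["dist"])[0].reshape(-1,2)
def tri(pa,pb): # scene px, top px
    A=[];b=[]
    for n,p in(("scene",pa),("top",pb)):
        o,d=ray(n,[p]); d=d[0]/np.linalg.norm(d[0]); Q=np.eye(3)-np.outer(d,d); A.append(Q); b.append(Q@o)
    return np.linalg.solve(sum(A),sum(b))
def crop(f,x0,y0,x1,y1,s,name):
    cv2.imwrite(f"pics/{name}.png",cv2.resize(f[y0:y1,x0:x1],None,fx=s,fy=s,interpolation=cv2.INTER_CUBIC))
E
python3 - <<'E'
from h import *
t=cv2.imread("pics/top0.png"); s=cv2.imread("pics/scene0.png")
crop(t,275,150,395,240,6,"c1"); crop(s,275,165,395,285,5,"c2"); crop(t,380,160,500,250,6,"c3"); crop(s,170,240,290,330,6,"c4")
E
```

```text
(no output)
```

View pics/c1.png

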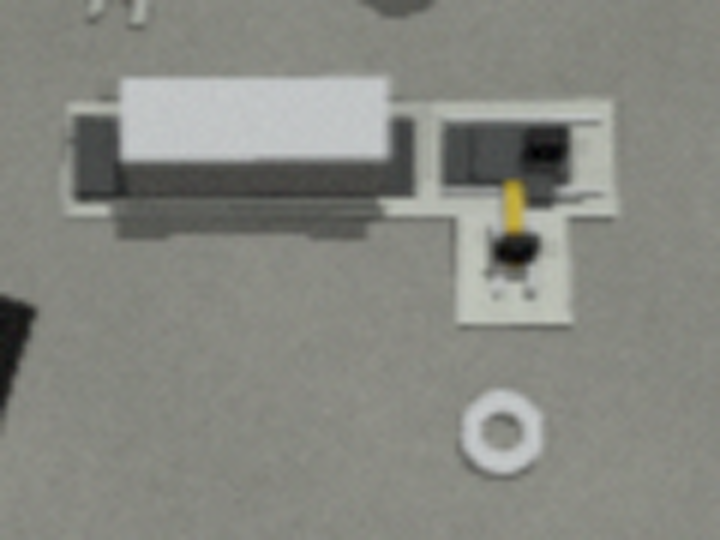

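View pics/c2.png

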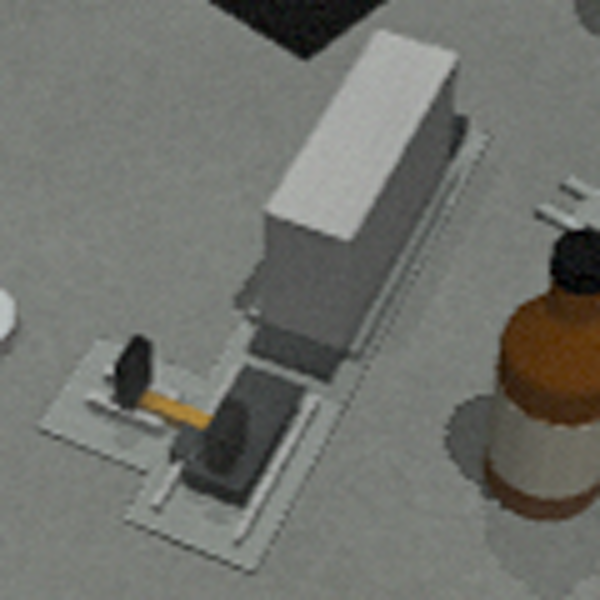

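View pics/c3.png

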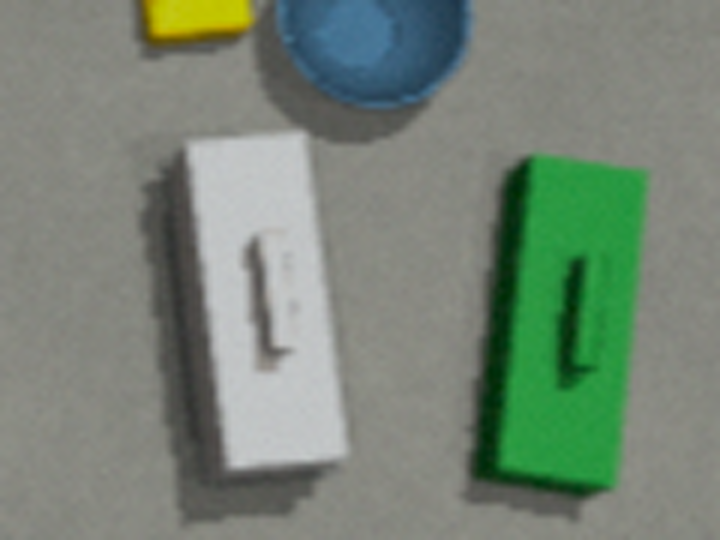

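View pics/c4.png

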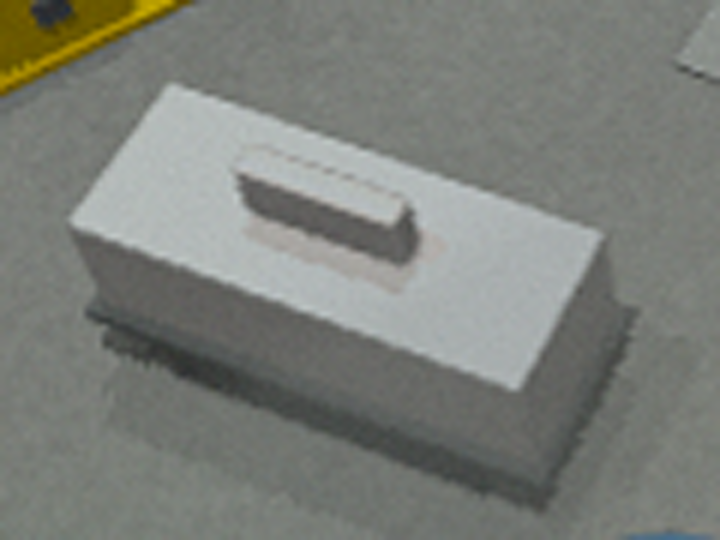

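```bash
python3 - <<'E'
from h import *
np.set_printoptions(precision=1,suppress=True)
def c(n,pts,s,x0,y0,z): return plane(n,(np.array(pts,float)+.5)/s-.5+np.array([x0,y0]),z)
def show(l,P): print(l,P[:,:2].tolist() if 0 else '\n',P[:,:2])
show("dock",c("top",[(66,101),(614,98),(618,216),(66,216),(457,325),(573,325),(457,216)],6,275,150,4))
for n,a in(("top",([(121,78),(388,76),(390,158),(120,160)],6,275,150,102)),("scene",([(381,30),(457,55),(350,238),(266,210)],5,275,165,102))):
    P=c(n,*a);show("lid",P);print(P.mean(0))
for n,a in(("top",([(186,142),(303,131),(347,458),(225,468)],6,380,160,97)),("scene",([(170,84),(604,236),(520,389),(70,224)],6,170,240,97))):
    P=c(n,*a);show("cover",P);print(P.mean(0))
    for i in range(4):
        d=P[(i+1)%4]-P[i];print(np.linalg.norm(d),np.degrees(np.arctan2(d[1],d[0])))
# fins tops
print("scene dock",c("scene",[(127,518),(255,572),(40,428),(97,340),(488,130)],5,275,165,4))
E
```

```text
dock 
 [[ 651.6  162.6]
 [ 663.9 -180.7]
 [ 588.1 -183.7]
 [ 577.9  159.3]
 [ 516.2  -84.7]
 [ 518.3 -156.3]
 [ 585.1  -83.5]]
lid 
 [[640.3 122.1]
 [646.3 -35.6]
 [596.4 -37.8]
 [590.4 120.7]]
[618.4  42.4 102. ]
lid 
 [[594.  120.9]
 [641.4 121.5]
 [646.6 -33. ]
 [598.7 -35.7]]
[620.2  43.4 102. ]
cover 
 [[ 578.5 -289.4]
 [ 587.2 -358.4]
 [ 394.4 -380.6]
 [ 386.5 -310.2]]
[ 486.6 -334.6   97. ]
69.5530254148303 -82.81949575784864
194.06980281527981 -173.43235247657893
70.74420036635414 96.35561259417938
193.06774550721465 6.213109027005236
cover 
 [[ 388.1 -312.3]
 [ 580.9 -290.4]
 [ 588.5 -357.7]
 [ 397.  -380.6]]
[ 488.6 -335.3   97. ]
194.01997321449937 6.502148185128099
67.78964402259872 -83.592139396648
192.84110057162403 -173.17993778075385
68.86787108478066 97.39262528022816
scene dock [[ 593.1 -182.9    4. ]
 [ 666.9 -180.5    4. ]
 [ 522.8 -155.2    4. ]
 [ 519.5  -88.5    4. ]
 [ 651.3  167.4    4. ]]
```

```bash
cat >> h.py <<'E'
O=np.array([619.,42.5,0]); YAW=np.radians(92.1)
DX=np.array([np.cos(YAW),np.sin(YAW),0]); DY=np.array([-np.sin(YAW),np.cos(YAW),0])
def dock(x,y,z): return O+DX*x+DY*y+np.array([0,0,z])
def todock(p): d=np.array(p)-O; return np.array([d@DX,d@DY,d[2]])
def rotdown(th): # tool y at world angle th (deg), z down
    t=np.radians(th); y=np.array([np.cos(t),np.sin(t),0]); z=np.array([0,0,-1.]); x=np.cross(y,z)
    return R.from_matrix(np.c_[x,y,z])
def delta(p,th=None,s=None):
    """how far to go, tool axes cm / deg"""
    s=s or read_state(); r=R.from_quat(s["eef_rot"]); d=r.inv().apply(np.array(p)-s["eef_pos"])/10
    w=np.zeros(3)
    if th is not None: w=np.degrees((r.inv()*rotdown(th)).as_rotvec())
    print("delta cm",d.round(2),"deg",w.round(2),"dist mm",round(10*np.linalg.norm(d),1)); return d,w
def plan(p,th,n,grip):
    """n rows for straight line + turn from the present pose"""
    s=read_state(); r=R.from_quat(s["eef_rot"]); p0=s["eef_pos"]; w=(r.inv()*rotdown(th)).as_rotvec()/n
    st=(np.array(p)-p0)/n/10; out=[]
    for i in range(n):
        l=r.inv().apply(st); wd=np.degrees(w)
        out.append("{"+",".join(f'"{k}":{v:.2f}' for k,v in zip(("wx","wy","wz","tx","ty","tz"),[*wd,*l]))+f',"grip":{grip}'+"}"); r=r*R.from_rotvec(w)
    print(",".join(out))
E
python3 - <<'E'
from h import *
np.set_printoptions(precision=1,suppress=True)
f=lambda p,s,x,y:(p[0]+.5)/s-.5+x and ((p[0]+.5)/s-.5+x,(p[1]+.5)/s-.5+y)
for a,b in(((133,372),(517,247)),((228,432),(546,146))):
    P=tri(f(a,5,275,165),f(b,6,275,150)); print(P,todock(P))
for z,a in((52,(133,338)),(57,(228,400))): print(todock(plane("scene",[f(a,5,275,165)],z)[0]))
for z,a in((52,(519,235)),(57,(549,133))): print(todock(plane("top",[f(a,6,275,150)],z)[0]))
s=read_state(); print(rotdown(-103.3).as_quat())
plan(dock(-159,60,200),-177.9,16,100)
E
```

```text
[ 560.5 -118.3   33.6] [-158.6   64.3   33.6]
[ 624.5 -133.8   38.8] [-176.4    1.    38.8]
[-150.2   67.2   52. ]
[-168.5    2.2   57. ]
[-158.7   61.4   52. ]
[-178.    -0.7   57. ]
[ 1.  -0.1  0.   0. ]
{"wx":0.00,"wy":-0.00,"wz":4.66,"tx":3.61,"ty":3.34,"tz":0.20,"grip":100},{"wx":0.00,"wy":-0.00,"wz":4.66,"tx":3.87,"ty":3.04,"tz":0.20,"grip":100},{"wx":0.00,"wy":-0.00,"wz":4.66,"tx":4.10,"ty":2.72,"tz":0.20,"grip":100},{"wx":0.00,"wy":-0.00,"wz":4.66,"tx":4.31,"ty":2.37,"tz":0.19,"grip":100},{"wx":0.00,"wy":-0.00,"wz":4.66,"tx":4.49,"ty":2.02,"tz":0.19,"grip":100},{"wx":0.00,"wy":-0.00,"wz":4.66,"tx":4.64,"ty":1.64,"tz":0.19,"grip":100},{"wx":0.00,"wy":-0.00,"wz":4.66,"tx":4.75,"ty":1.26,"tz":0.19,"grip":100},{"wx":0.00,"wy":-0.00,"wz":4.66,"tx":4.84,"ty":0.87,"tz":0.19,"grip":100},{"wx":0.00,"wy":-0.00,"wz":4.66,"tx":4.90,"ty":0.47,"tz":0.19,"grip":100},{"wx":0.00,"wy":-0.00,"wz":4.66,"tx":4.92,"ty":0.07,"tz":0.19,"grip":100},{"wx":0.00,"wy":-0.00,"wz":4.66,"tx":4.91,"ty":-0.33,"tz":0.19,"grip":100},{"wx":0.00,"wy":-0.00,"wz":4.66,"tx":4.87,"ty":-0.72,"tz":0.19,"grip":100},{"wx":0.00,"wy":-0.00,"wz":4.66,"tx":4.79,"ty":-1.12,"tz":0.19,"grip":100},{"wx":0.00,"wy":-0.00,"wz":4.66,"tx":4.68,"ty":-1.50,"tz":0.19,"grip":100},{"wx":0.00,"wy":-0.00,"wz":4.66,"tx":4.55,"ty":-1.88,"tz":0.19,"grip":100},{"wx":0.00,"wy":-0.00,"wz":4.66,"tx":4.38,"ty":-2.24,"tz":0.19,"grip":100}
```

Request:
step_arm(
  steps=[
    {"wz":4.7,"tx":3.6,"ty":3.3,"grip":100},
    {"wz":4.7,"tx":3.9,"ty":3.0,"grip":100},
    {"wz":4.7,"tx":4.1,"ty":2.7,"grip":100},
    {"wz":4.7,"tx":4.3,"ty":2.4,"grip":100},
    {"wz":4.7,"tx":4.5,"ty":2.0,"grip":100},
    {"wz":4.7,"tx":4.6,"ty":1.6,"grip":100},
    {"wz":4.7,"tx":4.8,"ty":1.3,"grip":100},
    {"wz":4.7,"tx":4.8,"ty":0.9,"grip":100},
  ],
)

```text
invalid input
```

Request:
step_arm(
  steps=[
    {"wx":0,"wy":0,"wz":4.7,"tx":3.6,"ty":3.3,"tz":0,"grip":100},
    {"wx":0,"wy":0,"wz":4.7,"tx":3.9,"ty":3.0,"tz":0,"grip":100},
    {"wx":0,"wy":0,"wz":4.7,"tx":4.1,"ty":2.7,"tz":0,"grip":100},
    {"wx":0,"wy":0,"wz":4.7,"tx":4.3,"ty":2.4,"tz":0,"grip":100},
    {"wx":0,"wy":0,"wz":4.7,"tx":4.5,"ty":2.0,"tz":0,"grip":100},
    {"wx":0,"wy":0,"wz":4.7,"tx":4.6,"ty":1.6,"tz":0,"grip":100},
    {"wx":0,"wy":0,"wz":4.7,"tx":4.8,"ty":1.3,"tz":0,"grip":100},
    {"wx":0,"wy":0,"wz":4.7,"tx":4.8,"ty":0.9,"tz":0,"grip":100},
  ],
)

```text
clock: 0.9
eef_pos: [341.9, 201.0, 227.2]
eef_rot: [0.9, -0.437, 0.001, 0.005]
ft_force: [0.9, 1.1, -0.5]
gripper_width: 85.1
```

```bash
python3 -c "
from h import *
plan(dock(-159,61,180),-177.9,8,40)"
```

```text
{"wx":0.04,"wy":-0.06,"wz":4.51,"tx":4.85,"ty":0.29,"tz":0.62,"grip":40},{"wx":0.04,"wy":-0.06,"wz":4.51,"tx":4.86,"ty":-0.10,"tz":0.62,"grip":40},{"wx":0.04,"wy":-0.06,"wz":4.51,"tx":4.84,"ty":-0.48,"tz":0.61,"grip":40},{"wx":0.04,"wy":-0.06,"wz":4.51,"tx":4.79,"ty":-0.86,"tz":0.61,"grip":40},{"wx":0.04,"wy":-0.06,"wz":4.51,"tx":4.70,"ty":-1.23,"tz":0.60,"grip":40},{"wx":0.04,"wy":-0.06,"wz":4.51,"tx":4.59,"ty":-1.60,"tz":0.60,"grip":40},{"wx":0.04,"wy":-0.06,"wz":4.51,"tx":4.45,"ty":-1.95,"tz":0.60,"grip":40},{"wx":0.04,"wy":-0.06,"wz":4.51,"tx":4.29,"ty":-2.30,"tz":0.59,"grip":40}
```

Request:
step_arm(
  steps=[
    {"wx":0,"wy":0,"wz":4.5,"tx":4.8,"ty":0.3,"tz":0.6,"grip":45},
    {"wx":0,"wy":0,"wz":4.5,"tx":4.9,"ty":-0.1,"tz":0.6,"grip":45},
    {"wx":0,"wy":0,"wz":4.5,"tx":4.8,"ty":-0.5,"tz":0.6,"grip":45},
    {"wx":0,"wy":0,"wz":4.5,"tx":4.8,"ty":-0.9,"tz":0.6,"grip":45},
    {"wx":0,"wy":0,"wz":4.5,"tx":4.7,"ty":-1.2,"tz":0.6,"grip":45},
    {"wx":0,"wy":0,"wz":4.5,"tx":4.6,"ty":-1.6,"tz":0.6,"grip":45},
    {"wx":0,"wy":0,"wz":4.5,"tx":4.5,"ty":-1.9,"tz":0.6,"grip":45},
    {"wx":0,"wy":0,"wz":4.5,"tx":4.3,"ty":-2.3,"tz":0.6,"grip":45},
  ],
)

```text
clock: 1.7
eef_pos: [560.8, -130.7, 179.9]
eef_rot: [0.711, -0.703, 0.001, 0.003]
ft_force: [0.8, 1.5, 1.3]
gripper_width: 38.5
```

```bash
python3 -c "
from h import *
delta(dock(-158,63,100),-177.9); print(todock(read_state()['eef_pos']))
f=grab('scene');crop(f,200,100,440,300,3,'d1')"
```

```text
delta cm [-1.34 -0.14  7.98] deg [ 0.15 -0.33 -1.4 ] dist mm 80.9
[-170.93833725   64.54079667  179.86959182]
```

View pics/d1.png

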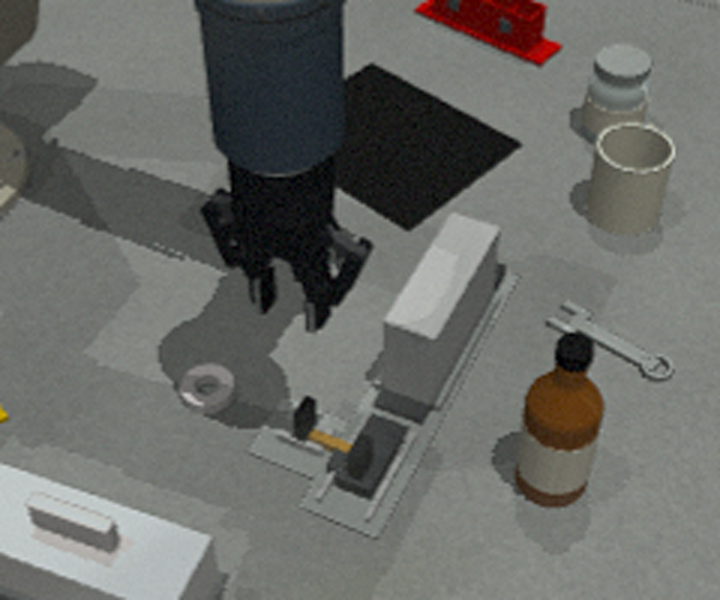

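Request:
step_arm(
  steps=[
    {"wx":0,"wy":0,"wz":-1.4,"tx":-1.3,"ty":-0.1,"tz":2,"grip":45},
    {"wx":0,"wy":0,"wz":0,"tx":0,"ty":0,"tz":3.5,"grip":45},
    {"wx":0,"wy":0,"wz":0,"tx":0,"ty":0,"tz":3.5,"grip":45},
    {"wx":0,"wy":0,"wz":0,"tx":0,"ty":0,"tz":3.5,"grip":45},
    {"wx":0,"wy":0,"wz":0,"tx":0,"ty":0,"tz":2.0,"grip":45},
  ],
)

```text
clock: 2.25
eef_pos: [564.7, -128.5, 26.5]
eef_rot: [0.715, -0.699, 0.002, 0.005]
ft_force: [-0.2, -0.1, -0.1]
gripper_width: 38.6
```

```bash
python3 -c "
from h import *
delta(dock(-158,63,25),-177.9); print(todock(read_state()['eef_pos']))
f=grab('scene');crop(f,240,180,400,300,4,'d2')
f=grab('top');crop(f,300,140,420,230,5,'d3')"
```

```text
delta cm [-1.09  0.27  0.14] deg [ 0.25 -0.51 -0.86] dist mm 11.3
[-168.92568813   60.50256633   26.53239319]
```

View pics/d2.png

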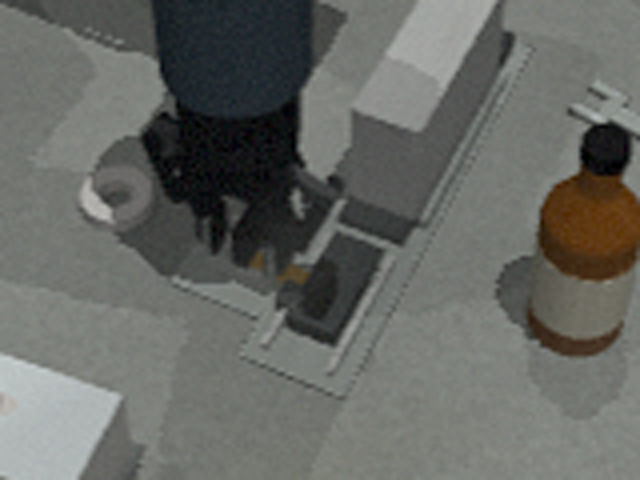

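View pics/d3.png

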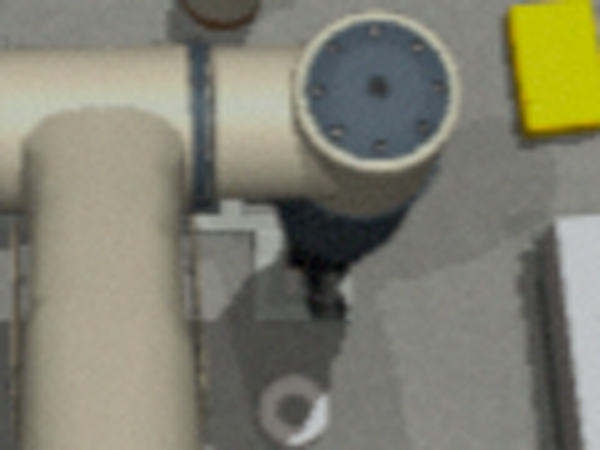

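Request:
step_arm(
  steps=[
    {"wx":0,"wy":0,"wz":-1,"tx":-1.1,"ty":0.3,"tz":0.0,"grip":45},
    {"wx":0,"wy":0,"wz":0,"tx":0,"ty":0,"tz":0,"grip":0},
    {"wx":0,"wy":0,"wz":0,"tx":0,"ty":0,"tz":0,"grip":0},
    {"wx":0,"wy":0,"wz":0,"tx":0,"ty":0,"tz":0,"grip":0},
    {"wx":0,"wy":0,"wz":0,"tx":0,"ty":0,"tz":0,"grip":0},
  ],
)

```text
clock: 2.85
eef_pos: [561.9, -116.8, 29.2]
eef_rot: [0.721, -0.692, 0.002, 0.005]
ft_force: [0.7, -1.8, -6.9]
gripper_width: 10.8
```

```bash
python3 -c "
from h import *
delta(dock(-158,63,25),-177.9); print(todock(read_state()['eef_pos']))
"
```

```text
delta cm [0.09 0.01 0.43] deg [ 0.2  -0.54  0.24] dist mm 4.3
[-157.06184424   62.91321953   29.24185123]
```

Request:
step_arm(
  steps=[
    {"wx":0,"wy":0,"wz":0,"tx":0,"ty":0.8,"tz":0,"grip":0},
    {"wx":0,"wy":0,"wz":0,"tx":0,"ty":0.8,"tz":0,"grip":0},
    {"wx":0,"wy":0,"wz":0,"tx":0,"ty":0.7,"tz":0,"grip":0},
  ],
)

```text
clock: 3.15
eef_pos: [539.2, -117.6, 29.2]
eef_rot: [0.721, -0.693, 0.003, 0.003]
ft_force: [2.2, -1.0, -6.6]
gripper_width: 10.8
```

```bash
python3 -c "
from h import *
print(todock(read_state()['eef_pos']))
"
```

```text
[-157.03675841   85.62431063   29.22276992]
```

Moved 22.7 mm; a small further pull to the stop.

Request:
step_arm(
  steps=[
    {"wx":0,"wy":0,"wz":0,"tx":0,"ty":0.3,"tz":0,"grip":0},
    {"wx":0,"wy":0,"wz":0,"tx":0,"ty":0.1,"tz":0,"grip":0},
    {"wx":0,"wy":0,"wz":0,"tx":0,"ty":0,"tz":0,"grip":0},
  ],
)

```text
clock: 3.45
eef_pos: [538.2, -117.6, 29.2]
eef_rot: [0.721, -0.693, 0.006, -0.0]
ft_force: [3.3, -1.3, -7.2]
gripper_width: 10.7
```

```bash
python3 -c "
from h import *
print(todock(read_state()['eef_pos']))
"
```

```text
[-157.01203099   86.58136298   29.23470511]
```

Request:
step_arm(
  steps=[
    {"wx":0,"wy":0,"wz":0,"tx":0,"ty":0,"tz":0,"grip":45},
    {"wx":0,"wy":0,"wz":0,"tx":0,"ty":0,"tz":0,"grip":45},
    {"wx":0,"wy":0,"wz":0,"tx":0,"ty":0,"tz":0,"grip":45},
    {"wx":0,"wy":0,"wz":0,"tx":0,"ty":0,"tz":-3,"grip":45},
    {"wx":0,"wy":0,"wz":0,"tx":0,"ty":0,"tz":-3,"grip":45},
    {"wx":0,"wy":0,"wz":0,"tx":1,"ty":-4.3,"tz":0,"grip":45},
    {"wx":0,"wy":0,"wz":0,"tx":1,"ty":-4.3,"tz":0,"grip":45},
    {"wx":0,"wy":0,"wz":0,"tx":0,"ty":0,"tz":0,"grip":45},
  ],
)

```text
clock: 4.25
eef_pos: [624.5, -134.0, 97.9]
eef_rot: [0.722, -0.692, 0.008, -0.001]
ft_force: [0.2, -0.4, -1.1]
gripper_width: 38.3
```

```bash
python3 -c "
from h import *
delta(dock(-176,0.5,30),-177.9); print(todock(read_state()['eef_pos']))
"
```

```text
delta cm [-0.13  0.03  6.79] deg [-0.67 -0.6   0.4 ] dist mm 67.9
[-176.56623415    0.97846295   97.90540165]
```

Request:
step_arm(
  steps=[
    {"wx":-0.6,"wy":-0.6,"wz":0.4,"tx":0,"ty":0,"tz":3.2,"grip":45},
    {"wx":0,"wy":0,"wz":0,"tx":0,"ty":0,"tz":3.2,"grip":45},
    {"wx":0,"wy":0,"wz":0,"tx":0,"ty":0,"tz":0,"grip":0},
    {"wx":0,"wy":0,"wz":0,"tx":0,"ty":0,"tz":0,"grip":0},
    {"wx":0,"wy":0,"wz":0,"tx":0,"ty":0,"tz":0,"grip":0},
    {"wx":0,"wy":0,"wz":0,"tx":0,"ty":0,"tz":0,"grip":0},
  ],
)

```text
clock: 4.85
eef_pos: [624.8, -134.9, 36.2]
eef_rot: [0.72, -0.694, 0.001, -0.001]
ft_force: [4.0, -2.0, -13.7]
gripper_width: 12.4
```

```bash
python3 -c "
from h import *
print(todock(read_state()['eef_pos']))
f=grab('scene');crop(f,240,180,400,300,4,'d4')
"
```

```text
[-177.50234909    0.6579749    36.15296413]
```

View pics/d4.png

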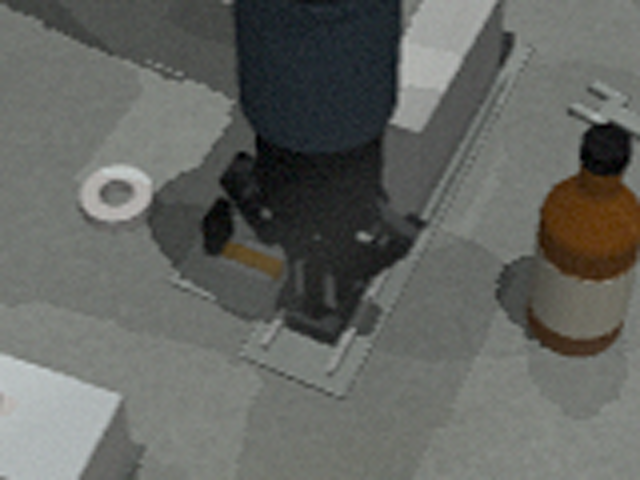

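Request:
step_arm(
  steps=[
    {"wx":0,"wy":0,"wz":0,"tx":-0.9,"ty":0,"tz":0,"grip":0},
    {"wx":0,"wy":0,"wz":0,"tx":-0.9,"ty":0,"tz":0,"grip":0},
    {"wx":0,"wy":0,"wz":0,"tx":-0.9,"ty":0,"tz":0,"grip":0},
  ],
)

```text
clock: 5.2
eef_pos: [624.0, -108.7, 36.1]
eef_rot: [0.719, -0.695, 0.001, -0.0]
ft_force: [4.2, -2.7, -10.7]
gripper_width: 12.6
```

Request:
step_arm(
  steps=[
    {"wx":0,"wy":0,"wz":0,"tx":-0.4,"ty":0,"tz":0,"grip":0},
    {"wx":0,"wy":0,"wz":0,"tx":-0.3,"ty":0,"tz":0,"grip":0},
  ],
)

```text
clock: 5.4
eef_pos: [623.8, -104.7, 36.3]
eef_rot: [0.72, -0.694, 0.004, 0.003]
ft_force: [8.2, -24.3, -18.0]
gripper_width: 13.0
```

```bash
python3 -c "
from h import *
print(todock(read_state()['eef_pos']))
"
```

```text
[-147.31146615    0.64580421   36.27757268]
```

Request:
step_arm(
  steps=[
    {"wx":0,"wy":0,"wz":0,"tx":0,"ty":0,"tz":0,"grip":60},
    {"wx":0,"wy":0,"wz":0,"tx":0,"ty":0,"tz":0,"grip":60},
    {"wx":0,"wy":0,"wz":0,"tx":0,"ty":0,"tz":0,"grip":60},
    {"wx":0,"wy":0,"wz":0,"tx":0,"ty":0,"tz":-3,"grip":60},
    {"wx":0,"wy":0,"wz":0,"tx":0,"ty":0,"tz":-4,"grip":100},
    {"wx":0,"wy":0,"wz":0,"tx":0,"ty":0,"tz":-4,"grip":100},
    {"wx":0,"wy":0,"wz":0,"tx":0,"ty":0,"tz":0,"grip":100},
  ],
)

```text
clock: 6.1
eef_pos: [624.9, -101.3, 158.1]
eef_rot: [0.721, -0.693, 0.007, 0.0]
ft_force: [1.3, 0.2, 0.2]
gripper_width: 85.2
```

Request:
step_arm(
  steps=[
    {"wx":0,"wy":0,"wz":0,"tx":-3.7,"ty":0,"tz":0,"grip":100},
    {"wx":0,"wy":0,"wz":0,"tx":-3.7,"ty":0,"tz":0,"grip":100},
    {"wx":0,"wy":0,"wz":0,"tx":-3.7,"ty":0,"tz":0,"grip":100},
    {"wx":0,"wy":0,"wz":0,"tx":-3.7,"ty":0,"tz":0,"grip":100},
    {"wx":0,"wy":0,"wz":0,"tx":0,"ty":0,"tz":0,"grip":100},
  ],
)

```text
clock: 6.6
eef_pos: [621.0, 53.3, 164.7]
eef_rot: [0.721, -0.693, 0.01, -0.006]
ft_force: [-1.5, -0.3, 0.1]
gripper_width: 85.4
```

```bash
python3 -c "
from h import *
delta(dock(0,0,52),-177.9); print(todock(read_state()['eef_pos']))
f=grab('scene');crop(f,240,150,440,300,4,'d5')
"
```

```text
delta cm [ 1.01  0.5  11.27] deg [-1.35 -0.35  0.16] dist mm 113.3
[ 10.74634206  -2.35095783 164.7380657 ]
```

View pics/d5.png

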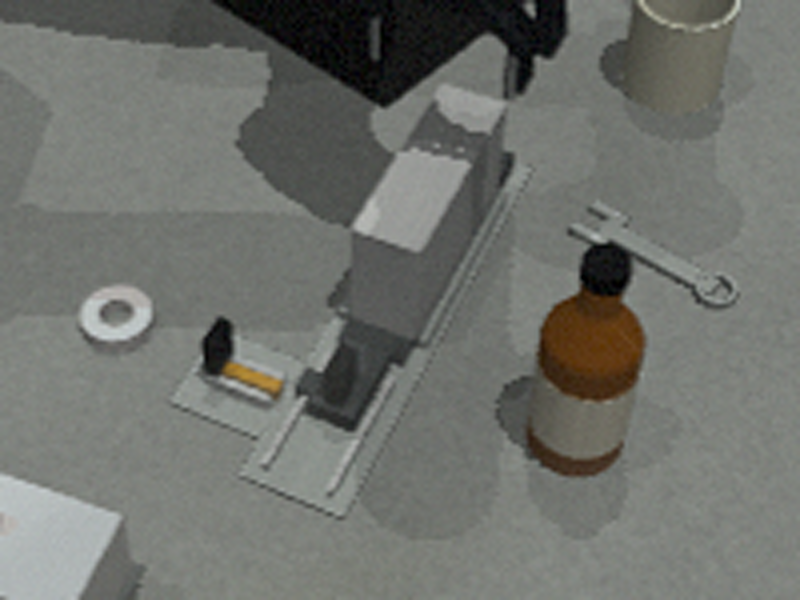

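Request:
step_arm(
  steps=[
    {"wx":-1.3,"wy":-0.3,"wz":0.2,"tx":1.0,"ty":0.4,"tz":0,"grip":100},
    {"wx":0,"wy":0,"wz":0,"tx":0,"ty":0,"tz":0,"grip":100},
  ],
)

```text
clock: 6.85
eef_pos: [617.2, 40.6, 166.3]
eef_rot: [0.72, -0.694, 0.001, -0.0]
ft_force: [-0.4, 0.9, -0.2]
gripper_width: 85.5
```

```bash
python3 -c "
from h import *
delta(dock(0,0,52),-177.9); print(todock(read_state()['eef_pos']))
"
```

```text
delta cm [-0.19 -0.18 11.43] deg [-0.05 -0.04 -0.03] dist mm 114.3
[ -1.79732873   1.88287343 166.28381241]
```

Request:
step_arm(
  steps=[
    {"wx":0,"wy":0,"wz":0,"tx":-0.2,"ty":-0.2,"tz":3,"grip":100},
    {"wx":0,"wy":0,"wz":0,"tx":0,"ty":0,"tz":3.5,"grip":100},
    {"wx":0,"wy":0,"wz":0,"tx":0,"ty":0,"tz":3.5,"grip":100},
    {"wx":0,"wy":0,"wz":0,"tx":0,"ty":0,"tz":1,"grip":100},
  ],
)

```text
clock: 7.25
eef_pos: [622.8, 37.3, 57.3]
eef_rot: [0.717, -0.697, 0.003, -0.004]
ft_force: [-0.4, 0.0, -0.1]
gripper_width: 85.5
```

Request:
step_arm(
  steps=[
    {"wx":0,"wy":0,"wz":0,"tx":0,"ty":0,"tz":0,"grip":0},
    {"wx":0,"wy":0,"wz":0,"tx":0,"ty":0,"tz":0,"grip":0},
    {"wx":0,"wy":0,"wz":0,"tx":0,"ty":0,"tz":0,"grip":0},
    {"wx":0,"wy":0,"wz":0,"tx":0,"ty":0,"tz":0,"grip":0},
  ],
)

```text
clock: 7.65
eef_pos: [622.4, 35.0, 58.7]
eef_rot: [0.716, -0.698, 0.002, -0.003]
ft_force: [0.8, 0.3, -8.2]
gripper_width: 49.8
```

```bash
python3 -c "
from h import *
delta(dock(0,0,52),-177.9); print(todock(read_state()['eef_pos']))
"
```

```text
delta cm [-0.75  0.33  0.67] deg [-0.43  0.05 -0.68] dist mm 10.6
[-7.57475261 -3.1720193  58.7412887 ]
```

Request:
step_arm(
  steps=[
    {"wx":0,"wy":0,"wz":0,"tx":0,"ty":0,"tz":-0.5,"grip":0},
    {"wx":0,"wy":0,"wz":0,"tx":0,"ty":0,"tz":-1,"grip":0},
    {"wx":0,"wy":0,"wz":0,"tx":0,"ty":0,"tz":-1,"grip":0},
  ],
)

```text
clock: 7.95
eef_pos: [620.3, 35.3, 82.4]
eef_rot: [0.716, -0.699, 0.0, -0.001]
ft_force: [-0.1, -1.0, -9.2]
gripper_width: 49.6
```

```bash
python3 -c "
from h import *
delta(dock(-7.5,-3,158),-177.9); print(todock(read_state()['eef_pos']))
f=grab('scene');crop(f,240,150,440,300,4,'d6')
"
```

```text
delta cm [ 0.01 -0.21 -7.56] deg [-0.11  0.08 -0.73] dist mm 75.7
[-7.29181894 -1.04098305 82.35708469]
```

View pics/d6.png

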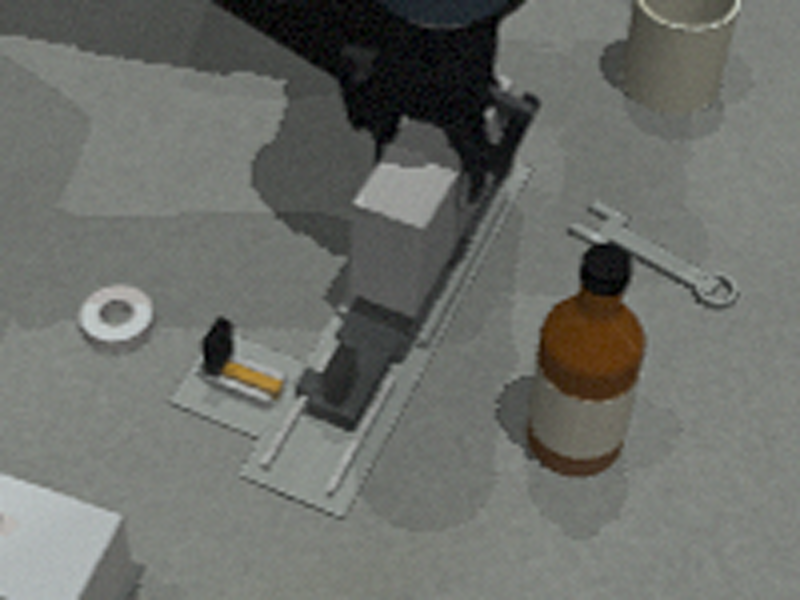

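Request:
step_arm(
  steps=[
    {"wx":0,"wy":0,"wz":0,"tx":0,"ty":0,"tz":-1,"grip":0},
    {"wx":0,"wy":0,"wz":0,"tx":0,"ty":0,"tz":-1.5,"grip":0},
    {"wx":0,"wy":0,"wz":0,"tx":0,"ty":0,"tz":-1.5,"grip":0},
    {"wx":0,"wy":0,"wz":0,"tx":0,"ty":0,"tz":-2,"grip":0},
    {"wx":0,"wy":0,"wz":0,"tx":0,"ty":0,"tz":-2,"grip":0},
    {"wx":0,"wy":0,"wz":0,"tx":0,"ty":0,"tz":-2,"grip":0},
  ],
)

```text
clock: 8.6
eef_pos: [623.7, 34.6, 198.4]
eef_rot: [0.716, -0.698, 0.006, -0.007]
ft_force: [0.5, 1.2, -2.8]
gripper_width: 49.6
```

```bash
python3 -c "
from h import *
print(todock(read_state()['eef_pos']))
f=grab('scene');crop(f,240,100,440,250,4,'d7')
t=cv2.imread('pics/top0.png')
m=(t.max(2)<60).astype('uint8'); m[:, :200]=0; m[:,290:]=0; m[:180]=0;m[270:]=0
c=max(cv2.findContours(m,0,2)[0],key=cv2.contourArea); b=cv2.boxPoints(cv2.minAreaRect(c)); P=plane('top',b,3); print(b,P,P.mean(0))
"
```

```text
[ -8.02855276  -4.42776396 198.44341039]
[[208.48816 246.56755]
 [228.8299  184.27098]
 [280.3011  201.0779 ]
 [259.95935 263.37445]] [[343.60135702 427.81384504   3.        ]
 [576.80098446 370.35171765   3.        ]
 [518.77904716 176.27350871   3.        ]
 [288.3146109  238.66438455   3.        ]] [431.87399988 303.27586399   3.        ]
```

View pics/d7.png

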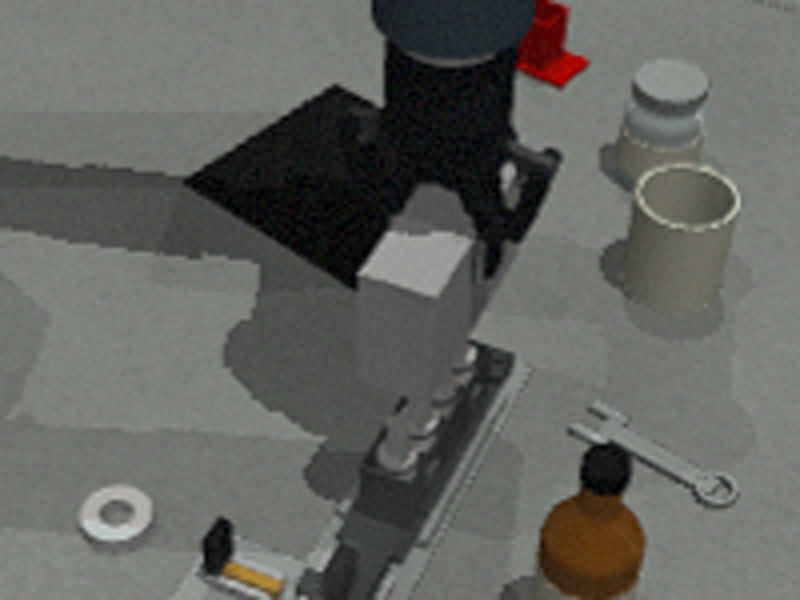

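```bash
python3 -c "
from h import *
plan((432,296,180),-177.9,10,0)
"
```

```text
{"wx":-0.15,"wy":-0.00,"wz":-0.06,"tx":-2.67,"ty":1.87,"tz":0.18,"grip":0},{"wx":-0.15,"wy":-0.00,"wz":-0.06,"tx":-2.67,"ty":1.87,"tz":0.19,"grip":0},{"wx":-0.15,"wy":-0.00,"wz":-0.06,"tx":-2.67,"ty":1.87,"tz":0.19,"grip":0},{"wx":-0.15,"wy":-0.00,"wz":-0.06,"tx":-2.67,"ty":1.86,"tz":0.20,"grip":0},{"wx":-0.15,"wy":-0.00,"wz":-0.06,"tx":-2.67,"ty":1.86,"tz":0.20,"grip":0},{"wx":-0.15,"wy":-0.00,"wz":-0.06,"tx":-2.68,"ty":1.86,"tz":0.21,"grip":0},{"wx":-0.15,"wy":-0.00,"wz":-0.06,"tx":-2.68,"ty":1.85,"tz":0.21,"grip":0},{"wx":-0.15,"wy":-0.00,"wz":-0.06,"tx":-2.68,"ty":1.85,"tz":0.22,"grip":0},{"wx":-0.15,"wy":-0.00,"wz":-0.06,"tx":-2.68,"ty":1.85,"tz":0.23,"grip":0},{"wx":-0.15,"wy":-0.00,"wz":-0.06,"tx":-2.68,"ty":1.84,"tz":0.23,"grip":0}
```

Request:
step_arm(
  steps=[
    {"wx":0,"wy":0,"wz":0,"tx":-3.3,"ty":2.3,"tz":0,"grip":0},
    {"wx":0,"wy":0,"wz":0,"tx":-3.3,"ty":2.3,"tz":0,"grip":0},
    {"wx":0,"wy":0,"wz":0,"tx":-3.3,"ty":2.3,"tz":0,"grip":0},
    {"wx":0,"wy":0,"wz":0,"tx":-3.3,"ty":2.3,"tz":0,"grip":0},
    {"wx":0,"wy":0,"wz":0,"tx":-3.3,"ty":2.3,"tz":0,"grip":0},
    {"wx":0,"wy":0,"wz":0,"tx":-3.3,"ty":2.3,"tz":0,"grip":0},
    {"wx":0,"wy":0,"wz":0,"tx":-3.3,"ty":2.3,"tz":0,"grip":0},
    {"wx":0,"wy":0,"wz":0,"tx":-3,"ty":2,"tz":0,"grip":0},
  ],
)

```text
clock: 9.45
eef_pos: [442.1, 297.4, 218.0]
eef_rot: [0.714, -0.699, 0.018, -0.027]
ft_force: [0.2, 0.4, -2.8]
gripper_width: 49.4
```

```bash
python3 -c "
from h import *
delta((432,296,55),-177.9)
"
```

```text
delta cm [ 0.32  2.06 16.2 ] deg [-3.71  0.69 -0.9 ] dist mm 163.3
```

Request:
step_arm(
  steps=[
    {"wx":-3.7,"wy":0.7,"wz":-0.9,"tx":0.3,"ty":1.0,"tz":2,"grip":0},
    {"wx":0,"wy":0,"wz":0,"tx":0,"ty":0,"tz":3,"grip":0},
    {"wx":0,"wy":0,"wz":0,"tx":0,"ty":0,"tz":3,"grip":0},
    {"wx":0,"wy":0,"wz":0,"tx":0,"ty":0,"tz":3,"grip":0},
    {"wx":0,"wy":0,"wz":0,"tx":0,"ty":0,"tz":0,"grip":0},
  ],
)

```text
clock: 9.95
eef_pos: [435.8, 304.3, 117.5]
eef_rot: [0.724, -0.689, 0.001, -0.012]
ft_force: [-0.6, -1.0, -2.2]
gripper_width: 50.0
```

```bash
python3 -c "
from h import *
delta((432,296,51.7),-177.9)
f=grab('scene');crop(f,240,80,440,230,4,'d8')
"
```

```text
delta cm [0.92 0.54 6.55] deg [-1.08  0.92  0.71] dist mm 66.4
```

View pics/d8.png

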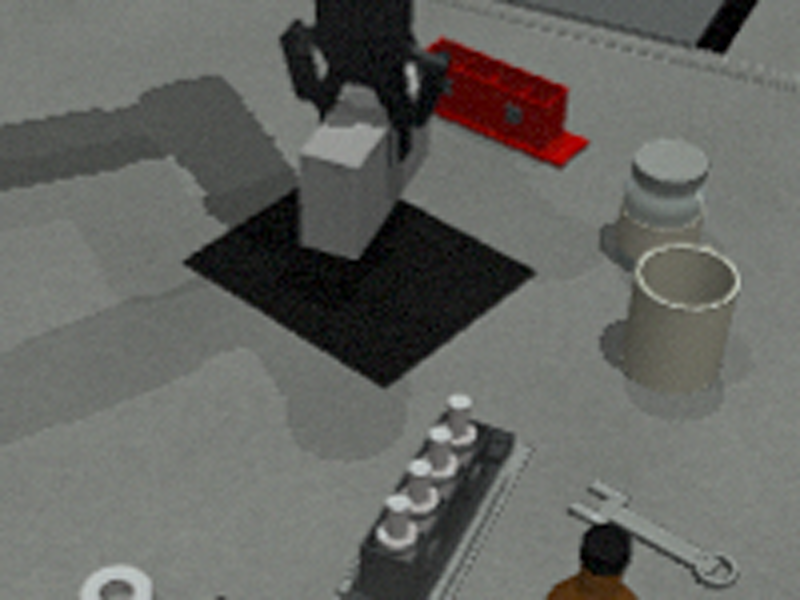

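Four cartridges stand in the base (necks near crop (397,505),(418,470),(440,438),(459,405)). Lower the lid.

Request:
step_arm(
  steps=[
    {"wx":-1.1,"wy":0.9,"wz":0.7,"tx":0.5,"ty":0.4,"tz":1,"grip":0},
    {"wx":0,"wy":0,"wz":0,"tx":0,"ty":0,"tz":2,"grip":0},
    {"wx":0,"wy":0,"wz":0,"tx":0,"ty":0,"tz":2,"grip":0},
    {"wx":0,"wy":0,"wz":0,"tx":0,"ty":0,"tz":0,"grip":0},
  ],
)

```text
clock: 10.4
eef_pos: [438.8, 303.8, 77.9]
eef_rot: [0.72, -0.694, 0.001, -0.009]
ft_force: [-0.3, -0.1, -2.6]
gripper_width: 49.7
```

```bash
python3 -c "
from h import *
delta((432,296,51.7),-177.9)
"
```

```text
delta cm [0.78 0.74 2.6 ] deg [-0.82  0.62 -0.01] dist mm 28.2
```

Request:
step_arm(
  steps=[
    {"wx":-0.8,"wy":0.6,"wz":0,"tx":0,"ty":0,"tz":1.2,"grip":0},
    {"wx":0,"wy":0,"wz":0,"tx":0,"ty":0,"tz":0.9,"grip":0},
    {"wx":0,"wy":0,"wz":0,"tx":0,"ty":0,"tz":0.4,"grip":0},
  ],
)

```text
clock: 10.7
eef_pos: [441.6, 306.1, 55.9]
eef_rot: [0.72, -0.694, 0.0, -0.003]
ft_force: [0.1, -0.3, -1.4]
gripper_width: 49.3
```

```bash
python3 -c "
from h import *
delta((432,296,51.7),-177.9)
"
```

```text
delta cm [0.97 1.   0.41] deg [-0.29  0.23 -0.  ] dist mm 14.5
```

Request:
step_arm(
  steps=[
    {"wx":0,"wy":0,"wz":0,"tx":0,"ty":0,"tz":0.3,"grip":0},
    {"wx":0,"wy":0,"wz":0,"tx":0,"ty":0,"tz":0.2,"grip":0},
  ],
)

```text
clock: 10.9
eef_pos: [441.9, 306.3, 51.5]
eef_rot: [0.72, -0.694, 0.0, -0.003]
ft_force: [-8.1, -2.1, 15.5]
gripper_width: 49.4
```

Request:
step_arm(
  steps=[
    {"wx":0,"wy":0,"wz":0,"tx":0,"ty":0,"tz":-0.1,"grip":100},
    {"wx":0,"wy":0,"wz":0,"tx":0,"ty":0,"tz":0,"grip":100},
    {"wx":0,"wy":0,"wz":0,"tx":0,"ty":0,"tz":0,"grip":100},
    {"wx":0,"wy":0,"wz":0,"tx":0,"ty":0,"tz":0,"grip":100},
    {"wx":0,"wy":0,"wz":0,"tx":0,"ty":0,"tz":-3,"grip":100},
    {"wx":0,"wy":0,"wz":0,"tx":0,"ty":0,"tz":-4,"grip":100},
    {"wx":0,"wy":0,"wz":0,"tx":0,"ty":0,"tz":-4,"grip":100},
    {"wx":0,"wy":0,"wz":0,"tx":0,"ty":0,"tz":-4,"grip":100},
  ],
)

```text
clock: 11.7
eef_pos: [439.1, 303.5, 203.0]
eef_rot: [0.72, -0.694, 0.001, 0.002]
ft_force: [1.5, 1.2, -0.6]
gripper_width: 85.8
```

```bash
python3 -c "
from h import *
f=grab('scene','s9')
f=grab('top','t9')
"
```

```text
(no output)
```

View pics/s9.png

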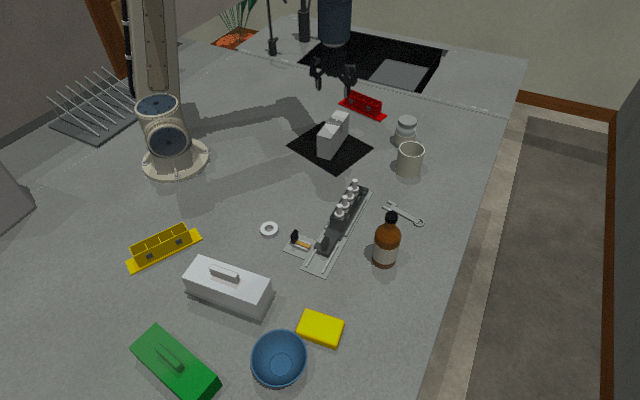

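View pics/t9.png

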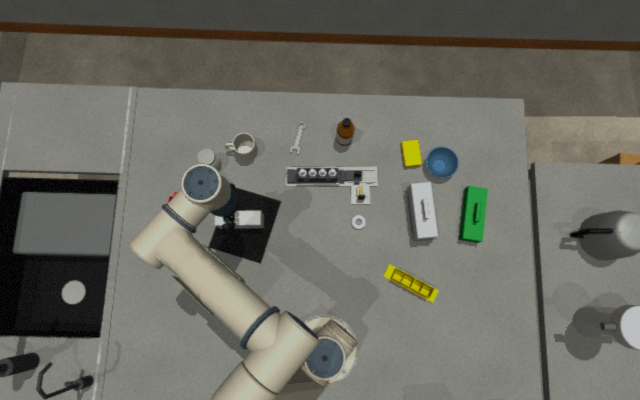

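```bash
python3 -c "
from h import *
print(read_state()['q'])
plan((487.5,-335,200),96.4,16,40)
"
```

```text
[ 0.8989308   0.23152974  0.01704235  0.00379709 -1.34732016 -0.86229737]
{"wx":-0.01,"wy":0.04,"wz":5.36,"tx":4.01,"ty":-0.13,"tz":0.03,"grip":40},{"wx":-0.01,"wy":0.04,"wz":5.36,"tx":3.98,"ty":-0.51,"tz":0.04,"grip":40},{"wx":-0.01,"wy":0.04,"wz":5.36,"tx":3.92,"ty":-0.88,"tz":0.04,"grip":40},{"wx":-0.01,"wy":0.04,"wz":5.36,"tx":3.82,"ty":-1.24,"tz":0.04,"grip":40},{"wx":-0.01,"wy":0.04,"wz":5.36,"tx":3.69,"ty":-1.59,"tz":0.04,"grip":40},{"wx":-0.01,"wy":0.04,"wz":5.36,"tx":3.52,"ty":-1.93,"tz":0.05,"grip":40},{"wx":-0.01,"wy":0.04,"wz":5.36,"tx":3.33,"ty":-2.25,"tz":0.05,"grip":40},{"wx":-0.01,"wy":0.04,"wz":5.36,"tx":3.10,"ty":-2.55,"tz":0.05,"grip":40},{"wx":-0.01,"wy":0.04,"wz":5.36,"tx":2.85,"ty":-2.83,"tz":0.05,"grip":40},{"wx":-0.01,"wy":0.04,"wz":5.36,"tx":2.57,"ty":-3.08,"tz":0.05,"grip":40},{"wx":-0.01,"wy":0.04,"wz":5.36,"tx":2.27,"ty":-3.31,"tz":0.05,"grip":40},{"wx":-0.01,"wy":0.04,"wz":5.36,"tx":1.96,"ty":-3.51,"tz":0.05,"grip":40},{"wx":-0.01,"wy":0.04,"wz":5.36,"tx":1.62,"ty":-3.67,"tz":0.05,"grip":40},{"wx":-0.01,"wy":0.04,"wz":5.36,"tx":1.27,"ty":-3.81,"tz":0.05,"grip":40},{"wx":-0.01,"wy":0.04,"wz":5.36,"tx":0.91,"ty":-3.91,"tz":0.05,"grip":40},{"wx":-0.01,"wy":0.04,"wz":5.36,"tx":0.54,"ty":-3.98,"tz":0.05,"grip":40}
```

Request:
step_arm(
  steps=[
    {"wx":0,"wy":0,"wz":5.4,"tx":4.0,"ty":-0.1,"tz":0,"grip":40},
    {"wx":0,"wy":0,"wz":5.4,"tx":4.0,"ty":-0.5,"tz":0,"grip":40},
    {"wx":0,"wy":0,"wz":5.4,"tx":3.9,"ty":-0.9,"tz":0,"grip":40},
    {"wx":0,"wy":0,"wz":5.4,"tx":3.8,"ty":-1.2,"tz":0,"grip":40},
    {"wx":0,"wy":0,"wz":5.4,"tx":3.7,"ty":-1.6,"tz":0,"grip":40},
    {"wx":0,"wy":0,"wz":5.4,"tx":3.5,"ty":-1.9,"tz":0,"grip":40},
    {"wx":0,"wy":0,"wz":5.4,"tx":3.3,"ty":-2.3,"tz":0,"grip":40},
    {"wx":0,"wy":0,"wz":5.4,"tx":3.1,"ty":-2.6,"tz":0,"grip":40},
  ],
)

```text
clock: 12.6
eef_pos: [462.3, -20.9, 206.9]
eef_rot: [-0.405, 0.914, 0.001, 0.009]
ft_force: [0.9, 1.0, 0.2]
gripper_width: 34.2
```

```bash
python3 -c "
from h import *
plan((487.5,-335,190),96.4,8,40)
"
```

```text
{"wx":0.01,"wy":0.13,"wz":5.17,"tx":2.70,"ty":-2.87,"tz":0.18,"grip":40},{"wx":0.01,"wy":0.13,"wz":5.17,"tx":2.43,"ty":-3.10,"tz":0.18,"grip":40},{"wx":0.01,"wy":0.13,"wz":5.17,"tx":2.14,"ty":-3.31,"tz":0.19,"grip":40},{"wx":0.01,"wy":0.13,"wz":5.17,"tx":1.83,"ty":-3.49,"tz":0.20,"grip":40},{"wx":0.01,"wy":0.13,"wz":5.17,"tx":1.51,"ty":-3.64,"tz":0.20,"grip":40},{"wx":0.01,"wy":0.13,"wz":5.17,"tx":1.17,"ty":-3.76,"tz":0.20,"grip":40},{"wx":0.01,"wy":0.13,"wz":5.17,"tx":0.83,"ty":-3.85,"tz":0.21,"grip":40},{"wx":0.01,"wy":0.13,"wz":5.17,"tx":0.48,"ty":-3.91,"tz":0.21,"grip":40}
```

Request:
step_arm(
  steps=[
    {"wx":0,"wy":0.1,"wz":5.2,"tx":2.7,"ty":-2.9,"tz":0.2,"grip":40},
    {"wx":0,"wy":0.1,"wz":5.2,"tx":2.4,"ty":-3.1,"tz":0.2,"grip":40},
    {"wx":0,"wy":0.1,"wz":5.2,"tx":2.1,"ty":-3.3,"tz":0.2,"grip":40},
    {"wx":0,"wy":0.1,"wz":5.2,"tx":1.8,"ty":-3.5,"tz":0.2,"grip":40},
    {"wx":0,"wy":0.1,"wz":5.2,"tx":1.5,"ty":-3.6,"tz":0.2,"grip":40},
    {"wx":0,"wy":0.1,"wz":5.2,"tx":1.2,"ty":-3.8,"tz":0.2,"grip":40},
    {"wx":0,"wy":0,"wz":5.2,"tx":0.8,"ty":-3.9,"tz":0.2,"grip":40},
    {"wx":0,"wy":0,"wz":5,"tx":0.5,"ty":-3.6,"tz":0,"grip":40},
  ],
)

```text
clock: 13.4
eef_pos: [482.3, -346.6, 190.6]
eef_rot: [-0.04, 0.999, 0.002, 0.006]
ft_force: [0.8, 0.5, -0.2]
gripper_width: 34.4
```

```bash
python3 -c "
from h import *
delta((487.5,-335,140),96.4)
f=grab('scene');crop(f,150,200,310,320,5,'d10')
"
```

```text
delta cm [-0.55  1.1   5.07] deg [ 0.16  0.66 -1.83] dist mm 52.2
```

View pics/d10.png

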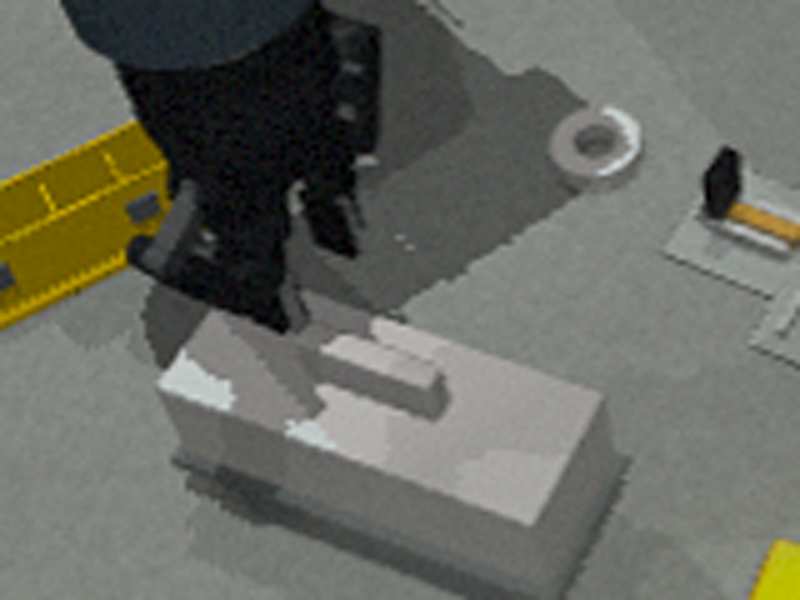

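Request:
step_arm(
  steps=[
    {"wx":0.1,"wy":0.6,"wz":-1.8,"tx":-0.5,"ty":1.1,"tz":1.5,"grip":45},
    {"wx":0,"wy":0,"wz":0,"tx":0,"ty":0,"tz":1.5,"grip":45},
    {"wx":0,"wy":0,"wz":0,"tx":0,"ty":0,"tz":0,"grip":45},
  ],
)

```text
clock: 13.75
eef_pos: [485.6, -341.1, 156.6]
eef_rot: [-0.051, 0.999, -0.0, -0.001]
ft_force: [0.3, -0.2, -0.8]
gripper_width: 38.5
```

```bash
python3 -c "
from h import *
delta((487.5,-335,103),96.4)
f=grab('scene');crop(f,150,200,310,320,5,'d11')
"
```

```text
delta cm [-0.27  0.59  5.36] deg [ 0.01 -0.16 -0.57] dist mm 53.9
```

View pics/d11.png

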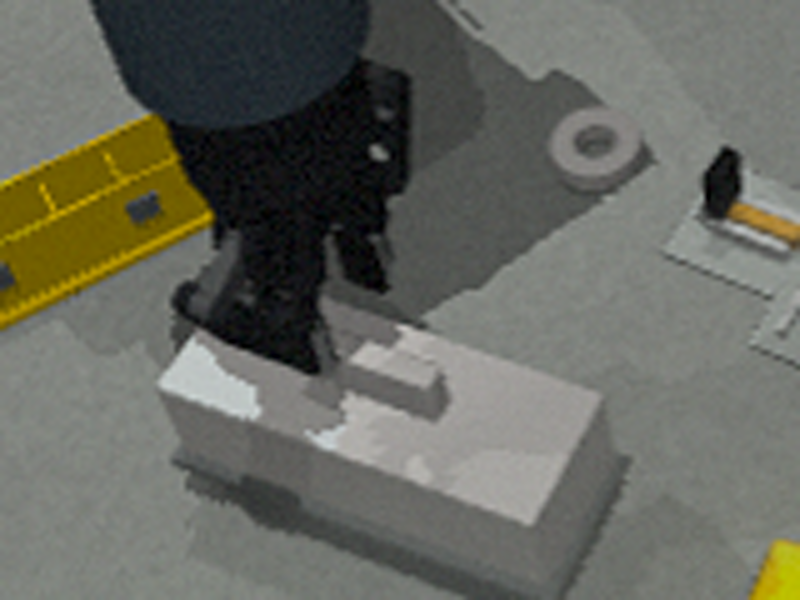

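Request:
step_arm(
  steps=[
    {"wx":0,"wy":0,"wz":-0.6,"tx":-0.3,"ty":0.6,"tz":1,"grip":45},
    {"wx":0,"wy":0,"wz":0,"tx":0,"ty":0,"tz":2,"grip":45},
    {"wx":0,"wy":0,"wz":0,"tx":0,"ty":0,"tz":1.7,"grip":45},
    {"wx":0,"wy":0,"wz":0,"tx":0,"ty":0,"tz":0,"grip":45},
  ],
)

```text
clock: 14.2
eef_pos: [490.7, -331.8, 110.6]
eef_rot: [-0.06, 0.998, -0.001, 0.001]
ft_force: [-0.6, 0.9, -1.0]
gripper_width: 38.2
```

```bash
python3 -c "
from h import *
delta((487.5,-335,103),96.4)
"
```

```text
delta cm [ 0.35 -0.28  0.76] deg [-0.16  0.14  0.44] dist mm 8.8
```

Request:
step_arm(
  steps=[
    {"wx":0,"wy":0,"wz":0.4,"tx":0.2,"ty":-0.3,"tz":0.5,"grip":45},
    {"wx":0,"wy":0,"wz":0,"tx":0,"ty":0,"tz":0,"grip":0},
    {"wx":0,"wy":0,"wz":0,"tx":0,"ty":0,"tz":0,"grip":0},
    {"wx":0,"wy":0,"wz":0,"tx":0,"ty":0,"tz":0,"grip":0},
    {"wx":0,"wy":0,"wz":0,"tx":0,"ty":0,"tz":0,"grip":0},
  ],
)

```text
clock: 14.7
eef_pos: [490.3, -334.7, 107.7]
eef_rot: [-0.057, 0.998, -0.002, 0.003]
ft_force: [-0.1, -0.4, -2.5]
gripper_width: 12.5
```

```bash
python3 -c "
from h import *
delta((487.5,-335,103),96.4)
"
```

```text
delta cm [0.28 0.   0.47] deg [-0.27  0.31  0.13] dist mm 5.5
```

Request:
step_arm(
  steps=[
    {"wx":0,"wy":0,"wz":0,"tx":0,"ty":0,"tz":-1,"grip":0},
    {"wx":0,"wy":0,"wz":0,"tx":0,"ty":0,"tz":-2,"grip":0},
    {"wx":0,"wy":0,"wz":0,"tx":0,"ty":0,"tz":-2,"grip":0},
    {"wx":0,"wy":0,"wz":0,"tx":0,"ty":0,"tz":-2,"grip":0},
    {"wx":0,"wy":0,"wz":0,"tx":0,"ty":0,"tz":-2,"grip":0},
  ],
)

```text
clock: 15.2
eef_pos: [487.3, -333.0, 198.9]
eef_rot: [-0.057, 0.998, 0.0, -0.001]
ft_force: [-0.4, 0.7, -2.5]
gripper_width: 12.5
```

```bash
python3 -c "
from h import *
delta((400,50,190),96.4)
plan((400,50,190),96.4,12,0)
f=grab('scene');crop(f,150,150,350,320,4,'d12')
"
```

```text
delta cm [ 4.35 39.04  0.94] deg [ 0.05 -0.1   0.08] dist mm 392.9
{"wx":0.00,"wy":-0.01,"wz":0.01,"tx":0.36,"ty":3.25,"tz":0.08,"grip":0},{"wx":0.00,"wy":-0.01,"wz":0.01,"tx":0.36,"ty":3.25,"tz":0.08,"grip":0},{"wx":0.00,"wy":-0.01,"wz":0.01,"tx":0.36,"ty":3.25,"tz":0.08,"grip":0},{"wx":0.00,"wy":-0.01,"wz":0.01,"tx":0.36,"ty":3.25,"tz":0.08,"grip":0},{"wx":0.00,"wy":-0.01,"wz":0.01,"tx":0.36,"ty":3.25,"tz":0.08,"grip":0},{"wx":0.00,"wy":-0.01,"wz":0.01,"tx":0.36,"ty":3.25,"tz":0.08,"grip":0},{"wx":0.00,"wy":-0.01,"wz":0.01,"tx":0.36,"ty":3.25,"tz":0.08,"grip":0},{"wx":0.00,"wy":-0.01,"wz":0.01,"tx":0.36,"ty":3.25,"tz":0.08,"grip":0},{"wx":0.00,"wy":-0.01,"wz":0.01,"tx":0.37,"ty":3.25,"tz":0.08,"grip":0},{"wx":0.00,"wy":-0.01,"wz":0.01,"tx":0.37,"ty":3.25,"tz":0.08,"grip":0},{"wx":0.00,"wy":-0.01,"wz":0.01,"tx":0.37,"ty":3.25,"tz":0.08,"grip":0},{"wx":0.00,"wy":-0.01,"wz":0.01,"tx":0.37,"ty":3.25,"tz":0.07,"grip":0}
```

View pics/d12.png

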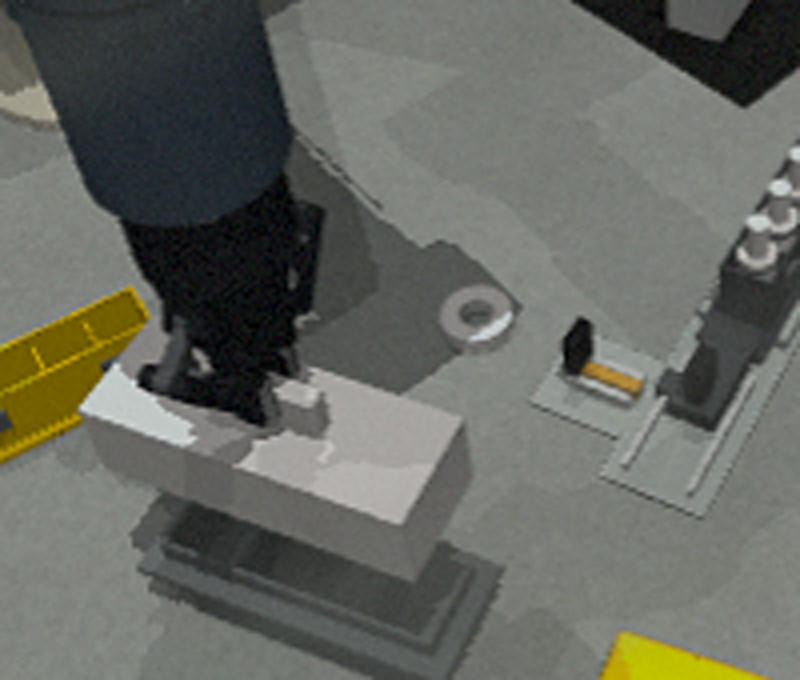

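Request:
step_arm(
  steps=[
    {"wx":0,"wy":0,"wz":0,"tx":0.4,"ty":3.3,"tz":0,"grip":0},
    {"wx":0,"wy":0,"wz":0,"tx":0.4,"ty":3.3,"tz":0,"grip":0},
    {"wx":0,"wy":0,"wz":0,"tx":0.4,"ty":3.3,"tz":0,"grip":0},
    {"wx":0,"wy":0,"wz":0,"tx":0.4,"ty":3.3,"tz":0,"grip":0},
    {"wx":0,"wy":0,"wz":0,"tx":0.4,"ty":3.3,"tz":0,"grip":0},
    {"wx":0,"wy":0,"wz":0,"tx":0.4,"ty":3.3,"tz":0,"grip":0},
    {"wx":0,"wy":0,"wz":0,"tx":0.4,"ty":3.3,"tz":0,"grip":0},
    {"wx":0,"wy":0,"wz":0,"tx":0.4,"ty":3.3,"tz":0,"grip":0},
  ],
)

```text
clock: 16.05
eef_pos: [425.5, -70.2, 203.5]
eef_rot: [-0.053, 0.999, -0.002, 0.004]
ft_force: [-0.3, -0.0, -3.0]
gripper_width: 12.7
```

```bash
python3 -c "
from h import *
delta((400,50,140),96.4)
"
```

```text
delta cm [ 1.31 12.26  6.28] deg [-0.28  0.49 -0.33] dist mm 138.4
```

Request:
step_arm(
  steps=[
    {"wx":0,"wy":0.3,"wz":0,"tx":0.3,"ty":3.0,"tz":0,"grip":0},
    {"wx":0,"wy":0,"wz":0,"tx":0.3,"ty":3.0,"tz":1,"grip":0},
    {"wx":0,"wy":0,"wz":0,"tx":0.3,"ty":3.0,"tz":1.5,"grip":0},
    {"wx":0,"wy":0,"wz":0,"tx":0.3,"ty":2.5,"tz":1.5,"grip":0},
    {"wx":0,"wy":0,"wz":0,"tx":0,"ty":0,"tz":2,"grip":0},
    {"wx":0,"wy":0,"wz":0,"tx":0,"ty":0,"tz":0,"grip":0},
  ],
)

```text
clock: 16.65
eef_pos: [399.1, 50.6, 143.7]
eef_rot: [-0.055, 0.998, -0.0, 0.005]
ft_force: [-0.1, -1.0, -3.0]
gripper_width: 12.4
```

```bash
python3 -c "
from h import *
delta((400,50,67.7),96.4)
"
```

```text
delta cm [-0.01 -0.06  7.6 ] deg [-0.07  0.57 -0.05] dist mm 76.0
```

Request:
step_arm(
  steps=[
    {"wx":0,"wy":0.6,"wz":0,"tx":0,"ty":0,"tz":2,"grip":0},
    {"wx":0,"wy":0,"wz":0,"tx":0,"ty":0,"tz":2,"grip":0},
    {"wx":0,"wy":0,"wz":0,"tx":0,"ty":0,"tz":1.8,"grip":0},
    {"wx":0,"wy":0,"wz":0,"tx":0,"ty":0,"tz":1,"grip":0},
    {"wx":0,"wy":0,"wz":0,"tx":0,"ty":0,"tz":0.3,"grip":0},
  ],
)

```text
clock: 17.15
eef_pos: [403.5, 50.4, 76.3]
eef_rot: [-0.055, 0.998, 0.0, 0.004]
ft_force: [-0.3, -0.8, -2.5]
gripper_width: 12.9
```

```bash
python3 -c "
from h import *
delta((400,50,67.7),96.4)
"
```

```text
delta cm [0.35 0.   0.85] deg [-0.01  0.49 -0.07] dist mm 9.3
```

Request:
step_arm(
  steps=[
    {"wx":0,"wy":0.5,"wz":0,"tx":0,"ty":0,"tz":0.5,"grip":0},
    {"wx":0,"wy":0,"wz":0,"tx":0,"ty":0,"tz":0.4,"grip":0},
  ],
)

```text
clock: 17.35
eef_pos: [405.0, 50.5, 68.5]
eef_rot: [-0.055, 0.998, 0.0, 0.001]
ft_force: [-0.6, -0.1, -2.8]
gripper_width: 12.7
```

Request:
step_arm(
  steps=[
    {"wx":0,"wy":0,"wz":0,"tx":0,"ty":0,"tz":0.2,"grip":0},
  ],
)

```text
clock: 17.45
eef_pos: [405.2, 50.5, 67.3]
eef_rot: [-0.055, 0.998, 0.0, 0.001]
ft_force: [-11.3, 1.5, 20.0]
gripper_width: 12.8
```

Request:
step_arm(
  steps=[
    {"wx":0,"wy":0,"wz":0,"tx":0,"ty":0,"tz":-0.1,"grip":45},
    {"wx":0,"wy":0,"wz":0,"tx":0,"ty":0,"tz":0,"grip":45},
    {"wx":0,"wy":0,"wz":0,"tx":0,"ty":0,"tz":0,"grip":45},
    {"wx":0,"wy":0,"wz":0,"tx":0,"ty":0,"tz":-3,"grip":45},
    {"wx":0,"wy":0,"wz":0,"tx":0,"ty":0,"tz":-4,"grip":45},
    {"wx":0,"wy":0,"wz":0,"tx":0,"ty":0,"tz":-4,"grip":45},
  ],
)

```text
clock: 18.05
eef_pos: [403.4, 49.6, 179.3]
eef_rot: [-0.055, 0.998, -0.001, -0.002]
ft_force: [1.7, 0.5, -0.4]
gripper_width: 38.1
```

```bash
python3 -c "
from h import *
plan(dock(-54,0,150),-177.9,12,45)
f=grab('scene','s13');crop(f,150,230,310,350,5,'d13'); f=grab('top','t13');crop(f,370,160,490,250,6,'d14');crop(f,280,150,400,210,6,'d15')
"
```

```text
{"wx":0.00,"wy":-0.02,"wz":-7.15,"tx":-1.75,"ty":-0.71,"tz":0.24,"grip":45},{"wx":0.00,"wy":-0.02,"wz":-7.15,"tx":-1.65,"ty":-0.92,"tz":0.24,"grip":45},{"wx":0.00,"wy":-0.02,"wz":-7.15,"tx":-1.52,"ty":-1.11,"tz":0.24,"grip":45},{"wx":0.00,"wy":-0.02,"wz":-7.15,"tx":-1.37,"ty":-1.29,"tz":0.24,"grip":45},{"wx":0.00,"wy":-0.02,"wz":-7.15,"tx":-1.20,"ty":-1.46,"tz":0.24,"grip":45},{"wx":0.00,"wy":-0.02,"wz":-7.15,"tx":-1.01,"ty":-1.59,"tz":0.24,"grip":45},{"wx":0.00,"wy":-0.02,"wz":-7.15,"tx":-0.80,"ty":-1.71,"tz":0.24,"grip":45},{"wx":0.00,"wy":-0.02,"wz":-7.15,"tx":-0.58,"ty":-1.79,"tz":0.24,"grip":45},{"wx":0.00,"wy":-0.02,"wz":-7.15,"tx":-0.35,"ty":-1.85,"tz":0.24,"grip":45},{"wx":0.00,"wy":-0.02,"wz":-7.15,"tx":-0.12,"ty":-1.88,"tz":0.24,"grip":45},{"wx":0.00,"wy":-0.02,"wz":-7.15,"tx":0.11,"ty":-1.88,"tz":0.24,"grip":45},{"wx":0.00,"wy":-0.02,"wz":-7.15,"tx":0.35,"ty":-1.85,"tz":0.24,"grip":45}
```

View pics/d13.png

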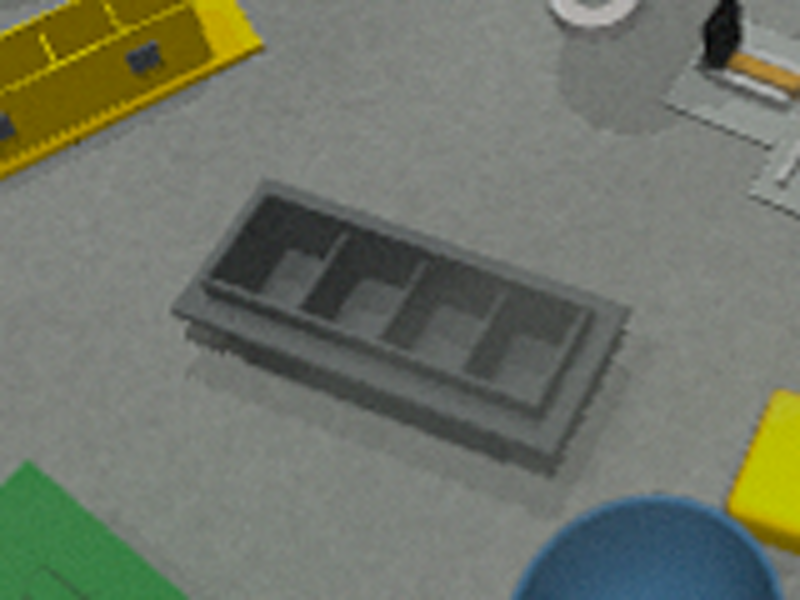

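View pics/d14.png

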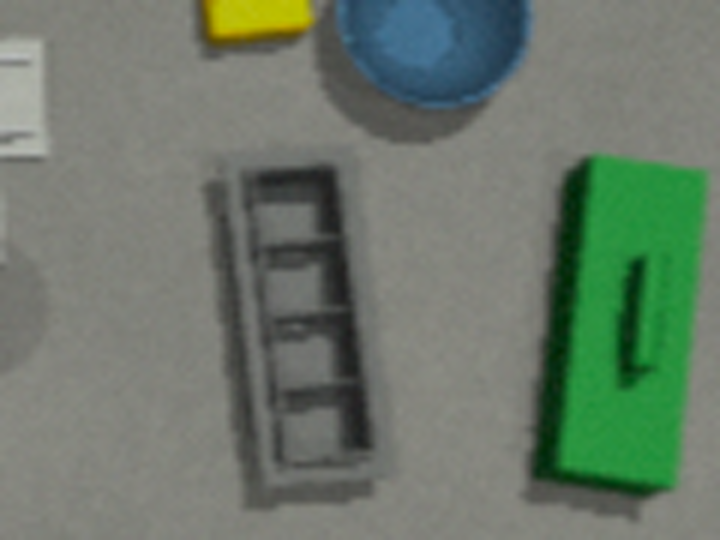

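View pics/d15.png

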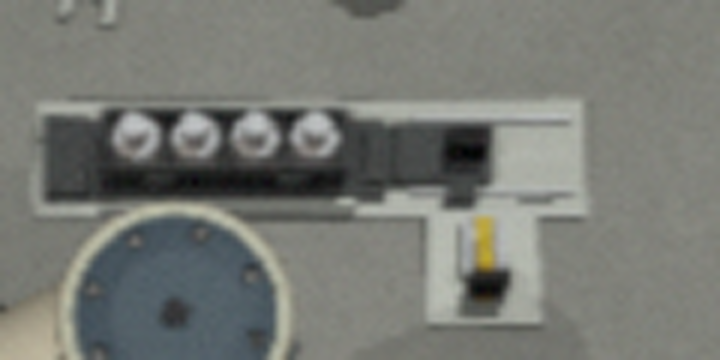

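View pics/s13.png

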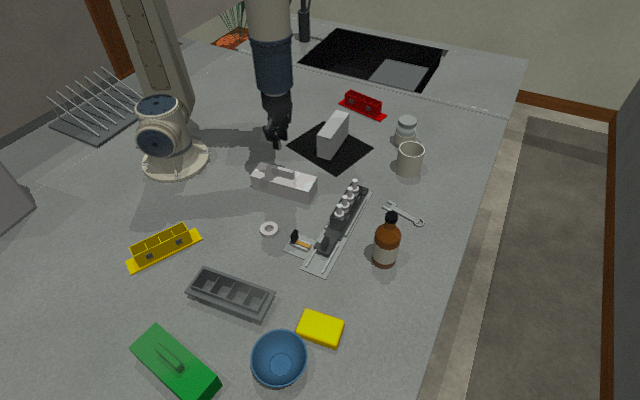

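```bash
python3 - <<'E'
from h import *
np.set_printoptions(precision=1,suppress=True)
def c(n,pts,s,x0,y0,z): return plane(n,(np.array(pts,float)+.5)/s-.5+np.array([x0,y0]),z)
for n,a in(("scene",([(266,178),(630,308),(555,455),(175,310)],5,150,230,40)),("top",([(357,150),(397,475),(258,487),(223,157)],6,370,160,40))):
    P=c(n,*a); print(P[:,:2],P.mean(0)); 
    for i in range(4):
        d=P[(i+1)%4]-P[i];print(np.linalg.norm(d),np.degrees(np.arctan2(d[1],d[0])))
for n,img in(("top","t13"),("scene","s13")):
    f=cv2.imread(f"pics/{img}.png")
    for h in(65,95): print(n,h,proj(n,[dock(x,0,h) for x in(-54,-18,18,54)]).round(1).tolist())
f=cv2.imread("pics/s13.png");crop(f,320,165,380,255,8,"d16")
P=c("top",[(137,137),(197,137),(257,137),(316,137)],6,280,150,65);print([todock(p) for p in P])
E
```

```text
[[ 384.2 -308.9]
 [ 586.5 -285.6]
 [ 596.2 -363.9]
 [ 394.2 -387.5]] [ 490.3 -336.5   40. ]
203.59046525619615 6.566001985115384
78.93321288178245 -82.94866181610561
203.29841127083273 -173.3542451481955
79.21918966348765 97.26096973982449
[[ 589.1 -367.8]
 [ 391.1 -388.4]
 [ 381.5 -305.6]
 [ 582.3 -286.1]] [ 486. -337.   40.]
199.0687969199549 -174.0388379748755
83.4030270039544 96.5943463323902
201.72928113634993 5.555161771453323
81.98681745806473 -85.25053678657119
top 65 [[332.1, 171.6], [322.1, 171.7], [312.1, 171.7], [302.2, 171.8]]
top 95 [[332.2, 169.5], [322.1, 169.5], [312.0, 169.6], [301.8, 169.7]]
scene 65 [[338.9, 212.6], [344.1, 203.9], [349.1, 195.5], [353.8, 187.5]]
scene 95 [[339.3, 205.3], [344.5, 196.5], [349.6, 188.1], [354.4, 180.0]]
[array([53.1,  2.4, 65. ]), array([17. ,  2.6, 65. ]), array([-19.1,   2.9,  65. ]), array([-54.7,   3.1,  65. ])]
```

View pics/d16.png

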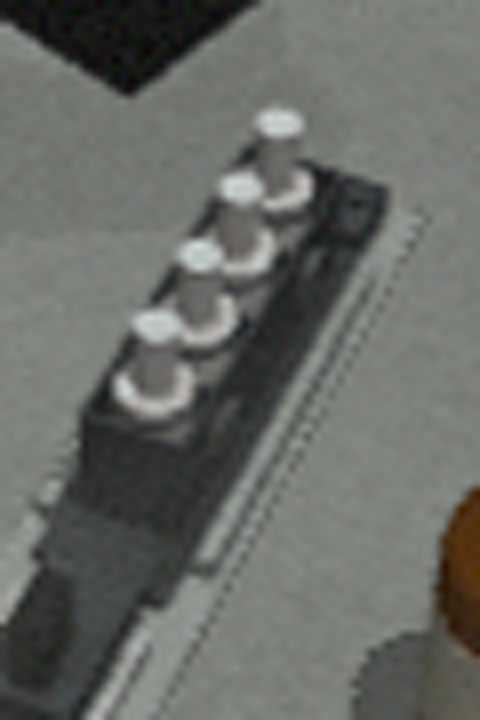

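Request:
step_arm(
  steps=[
    {"wx":0,"wy":0,"wz":-7.1,"tx":-1.8,"ty":-0.7,"tz":0,"grip":45},
    {"wx":0,"wy":0,"wz":-7.1,"tx":-1.7,"ty":-0.9,"tz":0,"grip":45},
    {"wx":0,"wy":0,"wz":-7.1,"tx":-1.5,"ty":-1.1,"tz":0,"grip":45},
    {"wx":0,"wy":0,"wz":-7.1,"tx":-1.4,"ty":-1.3,"tz":0,"grip":45},
    {"wx":0,"wy":0,"wz":-7.1,"tx":-1.2,"ty":-1.5,"tz":0,"grip":45},
    {"wx":0,"wy":0,"wz":-7.1,"tx":-1.0,"ty":-1.6,"tz":0,"grip":45},
    {"wx":0,"wy":0,"wz":-7.1,"tx":-0.8,"ty":-1.7,"tz":0,"grip":45},
    {"wx":0,"wy":0,"wz":-7.1,"tx":-0.6,"ty":-1.8,"tz":0,"grip":45},
  ],
)

```text
clock: 18.95
eef_pos: [560.4, 12.0, 186.9]
eef_rot: [-0.541, 0.841, -0.002, 0.008]
ft_force: [0.1, 0.2, -0.4]
gripper_width: 38.2
```

```bash
python3 -c "
from h import *
plan(dock(-54,1,150),-177.9,5,45)
"
```

```text
{"wx":-0.18,"wy":0.09,"wz":-5.32,"tx":-0.06,"ty":-1.27,"tz":0.75,"grip":45},{"wx":-0.18,"wy":0.09,"wz":-5.32,"tx":0.06,"ty":-1.27,"tz":0.75,"grip":45},{"wx":-0.18,"wy":0.09,"wz":-5.32,"tx":0.18,"ty":-1.26,"tz":0.75,"grip":45},{"wx":-0.18,"wy":0.09,"wz":-5.32,"tx":0.29,"ty":-1.24,"tz":0.74,"grip":45},{"wx":-0.18,"wy":0.09,"wz":-5.32,"tx":0.40,"ty":-1.21,"tz":0.74,"grip":45}
```

Request:
step_arm(
  steps=[
    {"wx":-0.2,"wy":0.1,"wz":-5.3,"tx":0,"ty":-1.3,"tz":0.7,"grip":45},
    {"wx":-0.2,"wy":0.1,"wz":-5.3,"tx":0.1,"ty":-1.3,"tz":0.7,"grip":45},
    {"wx":-0.2,"wy":0.1,"wz":-5.3,"tx":0.2,"ty":-1.3,"tz":0.7,"grip":45},
    {"wx":-0.2,"wy":0.1,"wz":-5.3,"tx":0.3,"ty":-1.2,"tz":0.7,"grip":45},
    {"wx":-0.2,"wy":0.1,"wz":-5.3,"tx":0.4,"ty":-1.2,"tz":0.7,"grip":45},
    {"wx":0,"wy":0,"wz":0,"tx":0,"ty":0,"tz":0,"grip":45},
  ],
)

```text
clock: 19.55
eef_pos: [624.9, -14.1, 147.9]
eef_rot: [0.727, -0.687, -0.001, 0.001]
ft_force: [-0.0, -0.3, -0.6]
gripper_width: 38.2
```

```bash
python3 -c "
from h import *
delta(dock(-54,1,70),-177.9)
"
```

```text
delta cm [-0.3   0.45  7.79] deg [ 0.17 -0.05  1.16] dist mm 78.1
```

Request:
step_arm(
  steps=[
    {"wx":0,"wy":0,"wz":1.2,"tx":-0.3,"ty":0.5,"tz":1,"grip":45},
    {"wx":0,"wy":0,"wz":0,"tx":0,"ty":0,"tz":1.5,"grip":45},
    {"wx":0,"wy":0,"wz":0,"tx":0,"ty":0,"tz":0,"grip":45},
  ],
)

```text
clock: 19.85
eef_pos: [619.4, -11.2, 122.1]
eef_rot: [0.717, -0.697, -0.001, 0.001]
ft_force: [-0.6, -0.3, -0.2]
gripper_width: 37.9
```

```bash
python3 -c "
from h import *
delta(dock(-54,1,70),-177.9)
f=grab('scene');crop(f,290,120,410,240,5,'d17')
"
```

```text
delta cm [ 0.03 -0.07  5.21] deg [ 0.14 -0.05 -0.43] dist mm 52.1
```

View pics/d17.png

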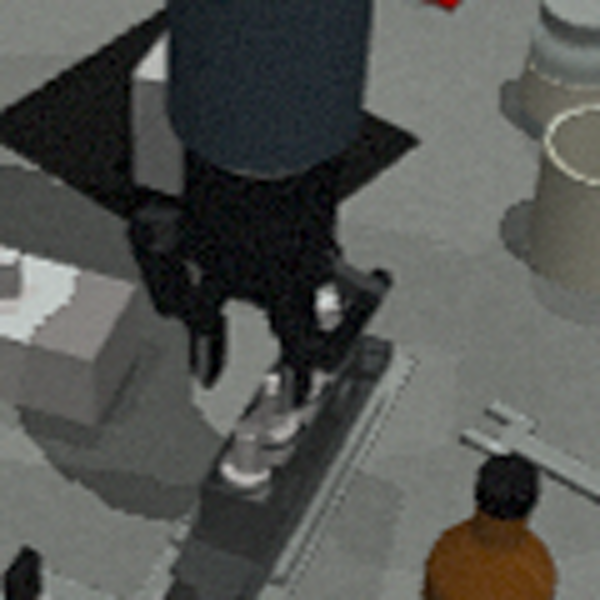

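Request:
step_arm(
  steps=[
    {"wx":0,"wy":0,"wz":-0.4,"tx":0,"ty":0,"tz":2,"grip":45},
    {"wx":0,"wy":0,"wz":0,"tx":0,"ty":0,"tz":2,"grip":45},
    {"wx":0,"wy":0,"wz":0,"tx":0,"ty":0,"tz":0.8,"grip":45},
    {"wx":0,"wy":0,"wz":0,"tx":0,"ty":0,"tz":0,"grip":0},
    {"wx":0,"wy":0,"wz":0,"tx":0,"ty":0,"tz":0,"grip":0},
    {"wx":0,"wy":0,"wz":0,"tx":0,"ty":0,"tz":0,"grip":0},
    {"wx":0,"wy":0,"wz":0,"tx":0,"ty":0,"tz":0,"grip":0},
  ],
)

```text
clock: 20.6
eef_pos: [623.4, -10.9, 82.4]
eef_rot: [0.719, -0.695, 0.004, -0.003]
ft_force: [-1.0, 0.3, -0.2]
gripper_width: 12.9
```

```bash
python3 -c "
from h import *
delta(dock(-54,1,70),-177.9)
"
```

```text
delta cm [0.05 0.36 1.24] deg [-0.61 -0.09 -0.12] dist mm 12.9
```

Request:
step_arm(
  steps=[
    {"wx":0,"wy":0,"wz":0,"tx":0,"ty":0,"tz":0,"grip":45},
    {"wx":0,"wy":0,"wz":0,"tx":0,"ty":0,"tz":0,"grip":45},
    {"wx":-0.6,"wy":0,"wz":0,"tx":0,"ty":0.3,"tz":0.6,"grip":45},
    {"wx":0,"wy":0,"wz":0,"tx":0,"ty":0,"tz":0.8,"grip":45},
    {"wx":0,"wy":0,"wz":0,"tx":0,"ty":0,"tz":0,"grip":45},
  ],
)

```text
clock: 21.1
eef_pos: [621.7, -10.9, 69.2]
eef_rot: [0.719, -0.695, 0.002, -0.001]
ft_force: [0.7, 1.7, -0.3]
gripper_width: 38.1
```

```bash
python3 -c "
from h import *
delta(dock(-54,1,70),-177.9)
f=grab('scene');crop(f,300,140,400,240,6,'d18')
"
```

```text
delta cm [ 0.06  0.18 -0.08] deg [-0.21 -0.07 -0.12] dist mm 2.0
```

View pics/d18.png

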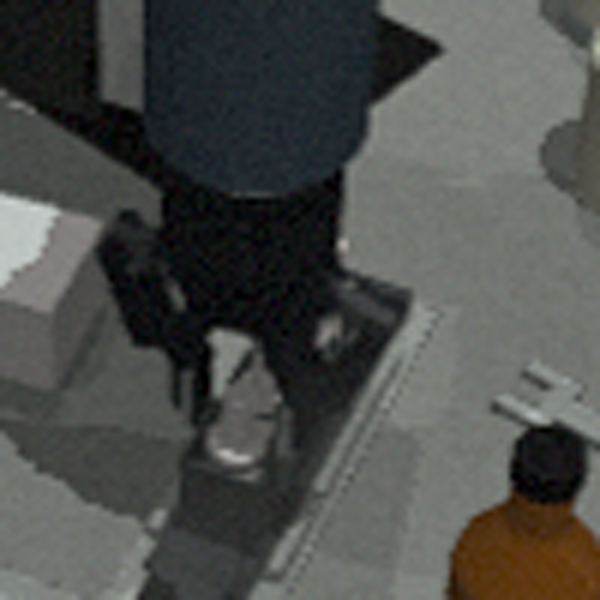

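Fingers straddle the first cartridge's neck; close and lift.

Request:
step_arm(
  steps=[
    {"wx":0,"wy":0,"wz":0,"tx":0,"ty":0,"tz":-0.1,"grip":0},
    {"wx":0,"wy":0,"wz":0,"tx":0,"ty":0,"tz":0,"grip":0},
    {"wx":0,"wy":0,"wz":0,"tx":0,"ty":0,"tz":0,"grip":0},
    {"wx":0,"wy":0,"wz":0,"tx":0,"ty":0,"tz":0,"grip":0},
  ],
)

```text
clock: 21.55
eef_pos: [622.2, -11.0, 70.9]
eef_rot: [0.719, -0.695, 0.002, -0.001]
ft_force: [1.0, 0.3, -0.6]
gripper_width: 13.9
```

```bash
python3 -c "
from h import *
print(todock(read_state()['eef_pos']))
"
```

```text
[-53.56031208  -1.22160431  70.86993548]
```

Request:
step_arm(
  steps=[
    {"wx":0,"wy":0,"wz":0,"tx":0,"ty":0,"tz":-1,"grip":0},
    {"wx":0,"wy":0,"wz":0,"tx":0,"ty":0,"tz":-2,"grip":0},
    {"wx":0,"wy":0,"wz":0,"tx":0,"ty":0,"tz":-3,"grip":0},
    {"wx":0,"wy":0,"wz":0,"tx":0,"ty":0,"tz":-3,"grip":0},
    {"wx":0,"wy":0,"wz":0,"tx":0,"ty":0,"tz":-2,"grip":0},
  ],
)

```text
clock: 22.05
eef_pos: [619.5, -11.2, 183.7]
eef_rot: [0.719, -0.695, 0.0, 0.002]
ft_force: [0.4, -1.0, 0.1]
gripper_width: 13.8
```

```bash
python3 -c "
from h import *
f=grab('scene');crop(f,260,120,410,240,5,'d19')
plan((423.4,-343.9,190),96.4,13,0)
"
```

```text
{"wx":-0.02,"wy":-0.00,"wz":6.58,"tx":2.50,"ty":1.61,"tz":-0.02,"grip":0},{"wx":-0.02,"wy":-0.00,"wz":6.58,"tx":2.67,"ty":1.31,"tz":-0.02,"grip":0},{"wx":-0.02,"wy":-0.00,"wz":6.58,"tx":2.80,"ty":1.00,"tz":-0.02,"grip":0},{"wx":-0.02,"wy":-0.00,"wz":6.58,"tx":2.90,"ty":0.67,"tz":-0.02,"grip":0},{"wx":-0.02,"wy":-0.00,"wz":6.58,"tx":2.96,"ty":0.33,"tz":-0.02,"grip":0},{"wx":-0.02,"wy":-0.00,"wz":6.58,"tx":2.98,"ty":-0.01,"tz":-0.02,"grip":0},{"wx":-0.02,"wy":-0.00,"wz":6.58,"tx":2.95,"ty":-0.35,"tz":-0.02,"grip":0},{"wx":-0.02,"wy":-0.00,"wz":6.58,"tx":2.89,"ty":-0.69,"tz":-0.02,"grip":0},{"wx":-0.02,"wy":-0.00,"wz":6.58,"tx":2.80,"ty":-1.01,"tz":-0.02,"grip":0},{"wx":-0.02,"wy":-0.00,"wz":6.58,"tx":2.66,"ty":-1.33,"tz":-0.02,"grip":0},{"wx":-0.02,"wy":-0.00,"wz":6.58,"tx":2.49,"ty":-1.62,"tz":-0.02,"grip":0},{"wx":-0.02,"wy":-0.00,"wz":6.58,"tx":2.29,"ty":-1.90,"tz":-0.02,"grip":0},{"wx":-0.02,"wy":-0.00,"wz":6.58,"tx":2.06,"ty":-2.15,"tz":-0.02,"grip":0}
```

View pics/d19.png

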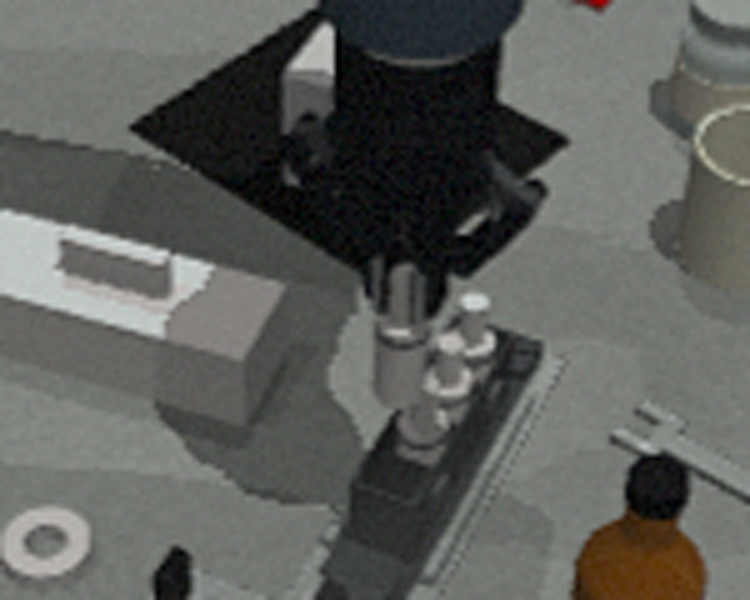

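Request:
step_arm(
  steps=[
    {"wx":0,"wy":0,"wz":6.6,"tx":2.5,"ty":1.6,"tz":0,"grip":0},
    {"wx":0,"wy":0,"wz":6.6,"tx":2.7,"ty":1.3,"tz":0,"grip":0},
    {"wx":0,"wy":0,"wz":6.6,"tx":2.8,"ty":1.0,"tz":0,"grip":0},
    {"wx":0,"wy":0,"wz":6.6,"tx":2.9,"ty":0.7,"tz":0,"grip":0},
    {"wx":0,"wy":0,"wz":6.6,"tx":3.0,"ty":0.3,"tz":0,"grip":0},
    {"wx":0,"wy":0,"wz":6.6,"tx":3.0,"ty":0,"tz":0,"grip":0},
    {"wx":0,"wy":0,"wz":6.6,"tx":3.0,"ty":-0.3,"tz":0,"grip":0},
    {"wx":0,"wy":0,"wz":6.6,"tx":2.9,"ty":-0.7,"tz":0,"grip":0},
  ],
)

```text
clock: 22.9
eef_pos: [494.4, -219.5, 194.4]
eef_rot: [-0.322, 0.947, -0.004, 0.007]
ft_force: [0.9, 0.8, -0.8]
gripper_width: 14.1
```

```bash
python3 -c "
from h import *
plan((423.4,-343.9,160),96.4,6,0)
"
```

```text
{"wx":-0.08,"wy":0.12,"wz":5.19,"tx":2.21,"ty":-0.92,"tz":0.56,"grip":0},{"wx":-0.08,"wy":0.12,"wz":5.19,"tx":2.11,"ty":-1.11,"tz":0.56,"grip":0},{"wx":-0.08,"wy":0.12,"wz":5.19,"tx":2.00,"ty":-1.30,"tz":0.57,"grip":0},{"wx":-0.08,"wy":0.12,"wz":5.19,"tx":1.88,"ty":-1.48,"tz":0.57,"grip":0},{"wx":-0.08,"wy":0.12,"wz":5.19,"tx":1.73,"ty":-1.64,"tz":0.57,"grip":0},{"wx":-0.08,"wy":0.12,"wz":5.19,"tx":1.58,"ty":-1.79,"tz":0.57,"grip":0}
```

Request:
step_arm(
  steps=[
    {"wx":-0.1,"wy":0.1,"wz":5.2,"tx":2.2,"ty":-0.9,"tz":0.4,"grip":0},
    {"wx":-0.1,"wy":0.1,"wz":5.2,"tx":2.1,"ty":-1.1,"tz":0.6,"grip":0},
    {"wx":-0.1,"wy":0.1,"wz":5.2,"tx":2.0,"ty":-1.3,"tz":0.6,"grip":0},
    {"wx":-0.1,"wy":0.1,"wz":5.2,"tx":1.9,"ty":-1.5,"tz":0.6,"grip":0},
    {"wx":-0.1,"wy":0.1,"wz":5.2,"tx":1.7,"ty":-1.6,"tz":0.6,"grip":0},
    {"wx":-0.1,"wy":0.1,"wz":5.2,"tx":1.4,"ty":-1.5,"tz":0.4,"grip":0},
    {"wx":0,"wy":0,"wz":0,"tx":0,"ty":0,"tz":0,"grip":0},
  ],
)

```text
clock: 23.6
eef_pos: [418.4, -347.0, 166.4]
eef_rot: [-0.04, 0.999, -0.0, 0.004]
ft_force: [-0.2, 0.3, -1.1]
gripper_width: 13.6
```

```bash
python3 -c "
from h import *
delta((423.4,-343.9,140),96.4)
"
```

```text
delta cm [-0.51  0.27  2.65] deg [-0.06  0.45 -1.78] dist mm 27.1
```

Request:
step_arm(
  steps=[
    {"wx":0,"wy":0.4,"wz":-1.8,"tx":-0.5,"ty":0.3,"tz":1,"grip":0},
    {"wx":0,"wy":0,"wz":0,"tx":0,"ty":0,"tz":1,"grip":0},
    {"wx":0,"wy":0,"wz":0,"tx":0,"ty":0,"tz":0,"grip":0},
  ],
)

```text
clock: 23.9
eef_pos: [424.3, -342.7, 145.8]
eef_rot: [-0.059, 0.998, -0.001, 0.001]
ft_force: [-0.4, 0.3, -0.1]
gripper_width: 13.7
```

```bash
python3 -c "
from h import *
delta((423.4,-343.9,66),96.4)
"
```

```text
delta cm [ 0.12 -0.09  7.98] deg [-0.08  0.11  0.33] dist mm 79.8
```

Request:
step_arm(
  steps=[
    {"wx":0,"wy":0,"wz":0,"tx":0.1,"ty":-0.1,"tz":1.3,"grip":0},
    {"wx":0,"wy":0,"wz":0,"tx":0,"ty":0,"tz":1,"grip":0},
    {"wx":0,"wy":0,"wz":0,"tx":0,"ty":0,"tz":0,"grip":0},
  ],
)

```text
clock: 24.2
eef_pos: [424.6, -342.3, 121.8]
eef_rot: [-0.061, 0.998, -0.001, 0.001]
ft_force: [-0.2, 0.8, -1.1]
gripper_width: 13.6
```

```bash
python3 -c "
from h import *
delta((423.4,-343.9,66),96.4)
f=grab('scene');crop(f,150,220,300,340,5,'d20')
f=grab('top');crop(f,370,160,490,250,6,'d21')
"
```

```text
delta cm [ 0.15 -0.14  5.58] deg [-0.09  0.09  0.6 ] dist mm 55.8
```

View pics/d20.png

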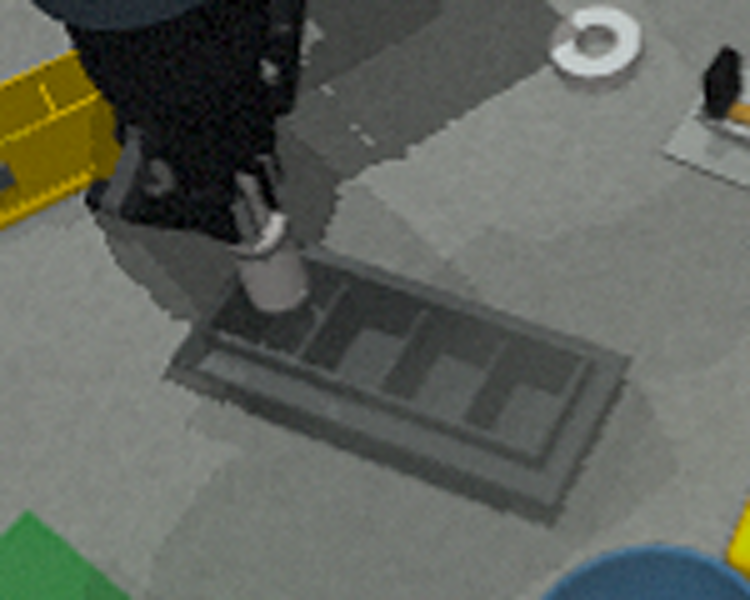

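View pics/d21.png

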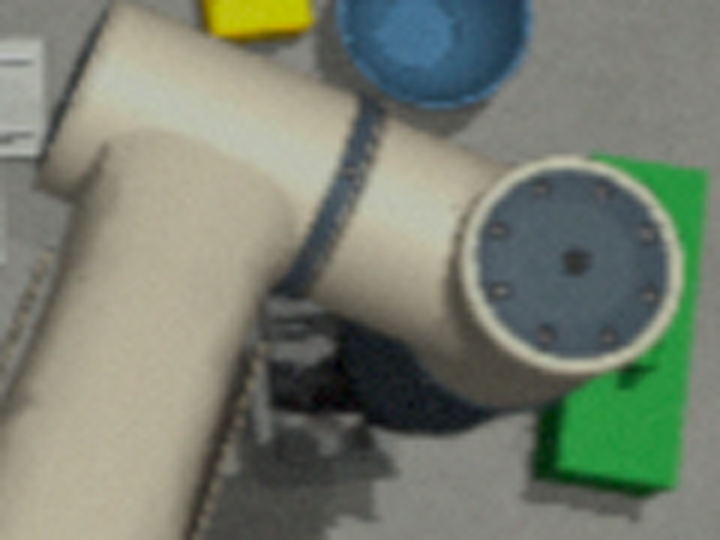

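Request:
step_arm(
  steps=[
    {"wx":0,"wy":0,"wz":0.5,"tx":0.2,"ty":-0.1,"tz":1.4,"grip":0},
    {"wx":0,"wy":0,"wz":0,"tx":0,"ty":0,"tz":1.4,"grip":0},
    {"wx":0,"wy":0,"wz":0,"tx":0.1,"ty":0,"tz":1.4,"grip":0},
  ],
)

```text
clock: 24.6
eef_pos: [425.8, -346.0, 84.7]
eef_rot: [-0.057, 0.998, -0.004, 0.006]
ft_force: [0.4, 0.5, -0.6]
gripper_width: 14.2
```

```bash
python3 -c "
from h import *
delta((423.4,-343.9,65),96.4)
"
```

```text
delta cm [0.23 0.26 1.96] deg [-0.53  0.6   0.18] dist mm 19.9
```

Request:
step_arm(
  steps=[
    {"wx":-0.5,"wy":0.6,"wz":0,"tx":0.2,"ty":0.2,"tz":0.8,"grip":0},
    {"wx":0,"wy":0,"wz":0,"tx":0,"ty":0,"tz":0.9,"grip":0},
    {"wx":0,"wy":0,"wz":0,"tx":0,"ty":0,"tz":0,"grip":0},
  ],
)

```text
clock: 24.9
eef_pos: [423.5, -344.1, 66.8]
eef_rot: [-0.058, 0.998, 0.0, -0.001]
ft_force: [-0.2, -0.1, 0.4]
gripper_width: 14.0
```

```bash
python3 -c "
from h import *
delta((423.4,-343.9,65),96.4)
"
```

```text
delta cm [0.01 0.02 0.18] deg [ 0.02 -0.08  0.2 ] dist mm 1.8
```

Request:
step_arm(
  steps=[
    {"wx":0,"wy":0,"wz":0,"tx":0,"ty":0,"tz":0.2,"grip":0},
    {"wx":0,"wy":0,"wz":0,"tx":0,"ty":0,"tz":0,"grip":45},
    {"wx":0,"wy":0,"wz":0,"tx":0,"ty":0,"tz":0,"grip":45},
    {"wx":0,"wy":0,"wz":0,"tx":0,"ty":0,"tz":0,"grip":45},
    {"wx":0,"wy":0,"wz":0,"tx":0,"ty":0,"tz":-3,"grip":45},
    {"wx":0,"wy":0,"wz":0,"tx":0,"ty":0,"tz":-4,"grip":45},
    {"wx":0,"wy":0,"wz":0,"tx":0,"ty":0,"tz":-3,"grip":45},
  ],
)

```text
clock: 25.6
eef_pos: [422.2, -343.4, 165.7]
eef_rot: [-0.058, 0.998, 0.002, -0.003]
ft_force: [-0.0, -0.5, -0.0]
gripper_width: 38.4
```

```bash
python3 -c "
from h import *
plan(dock(-18,0,150),-177.9,13,45)
f=grab('scene','s22');crop(f,150,220,300,340,5,'d22')
"
```

```text
{"wx":0.03,"wy":-0.01,"wz":-6.58,"tx":-1.84,"ty":2.64,"tz":0.12,"grip":45},{"wx":0.03,"wy":-0.01,"wz":-6.58,"tx":-2.13,"ty":2.41,"tz":0.12,"grip":45},{"wx":0.03,"wy":-0.01,"wz":-6.58,"tx":-2.39,"ty":2.15,"tz":0.12,"grip":45},{"wx":0.03,"wy":-0.01,"wz":-6.58,"tx":-2.62,"ty":1.86,"tz":0.12,"grip":45},{"wx":0.03,"wy":-0.01,"wz":-6.58,"tx":-2.81,"ty":1.55,"tz":0.11,"grip":45},{"wx":0.03,"wy":-0.01,"wz":-6.58,"tx":-2.97,"ty":1.22,"tz":0.11,"grip":45},{"wx":0.03,"wy":-0.01,"wz":-6.58,"tx":-3.09,"ty":0.87,"tz":0.11,"grip":45},{"wx":0.03,"wy":-0.01,"wz":-6.58,"tx":-3.17,"ty":0.51,"tz":0.11,"grip":45},{"wx":0.03,"wy":-0.01,"wz":-6.58,"tx":-3.21,"ty":0.14,"tz":0.12,"grip":45},{"wx":0.03,"wy":-0.01,"wz":-6.58,"tx":-3.20,"ty":-0.23,"tz":0.12,"grip":45},{"wx":0.03,"wy":-0.01,"wz":-6.58,"tx":-3.16,"ty":-0.59,"tz":0.12,"grip":45},{"wx":0.03,"wy":-0.01,"wz":-6.58,"tx":-3.07,"ty":-0.95,"tz":0.12,"grip":45},{"wx":0.03,"wy":-0.01,"wz":-6.58,"tx":-2.94,"ty":-1.29,"tz":0.12,"grip":45}
```

View pics/d22.png

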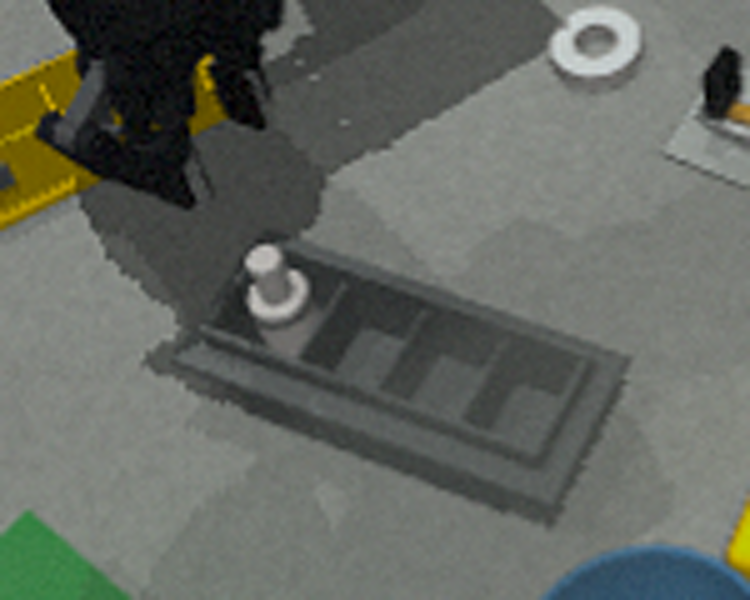

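Request:
step_arm(
  steps=[
    {"wx":0,"wy":0,"wz":-6.6,"tx":-1.8,"ty":2.6,"tz":0,"grip":45},
    {"wx":0,"wy":0,"wz":-6.6,"tx":-2.1,"ty":2.4,"tz":0,"grip":45},
    {"wx":0,"wy":0,"wz":-6.6,"tx":-2.4,"ty":2.1,"tz":0,"grip":45},
    {"wx":0,"wy":0,"wz":-6.6,"tx":-2.6,"ty":1.9,"tz":0,"grip":45},
    {"wx":0,"wy":0,"wz":-6.6,"tx":-2.8,"ty":1.5,"tz":0,"grip":45},
    {"wx":0,"wy":0,"wz":-6.6,"tx":-3.0,"ty":1.2,"tz":0,"grip":45},
    {"wx":0,"wy":0,"wz":-6.6,"tx":-3.1,"ty":0.9,"tz":0,"grip":45},
    {"wx":0,"wy":0,"wz":-6.6,"tx":-3.2,"ty":0.5,"tz":0,"grip":45},
  ],
)

```text
clock: 26.45
eef_pos: [547.4, -113.7, 176.0]
eef_rot: [-0.508, 0.861, -0.006, 0.003]
ft_force: [0.4, -0.9, 0.4]
gripper_width: 38.7
```

```bash
python3 -c "
from h import *
p=proj('scene',[(423.4,-343.9,89),(423.4,-343.9,59)]);print((p-[150,220])*5)
plan(dock(-18,0,150),-177.9,6,45)
"
```

```text
[[257.78190823 256.07860472]
 [271.68654849 290.64037715]]
{"wx":-0.13,"wy":-0.04,"wz":-5.17,"tx":-2.60,"ty":0.07,"tz":0.43,"grip":45},{"wx":-0.13,"wy":-0.04,"wz":-5.17,"tx":-2.59,"ty":-0.17,"tz":0.43,"grip":45},{"wx":-0.13,"wy":-0.04,"wz":-5.17,"tx":-2.57,"ty":-0.40,"tz":0.43,"grip":45},{"wx":-0.13,"wy":-0.04,"wz":-5.17,"tx":-2.52,"ty":-0.63,"tz":0.44,"grip":45},{"wx":-0.13,"wy":-0.04,"wz":-5.17,"tx":-2.45,"ty":-0.86,"tz":0.44,"grip":45},{"wx":-0.13,"wy":-0.04,"wz":-5.17,"tx":-2.36,"ty":-1.08,"tz":0.43,"grip":45}
```

Request:
step_arm(
  steps=[
    {"wx":-0.1,"wy":0,"wz":-5.2,"tx":-2.6,"ty":0.1,"tz":0.2,"grip":45},
    {"wx":-0.1,"wy":0,"wz":-5.2,"tx":-2.6,"ty":-0.2,"tz":0.4,"grip":45},
    {"wx":-0.1,"wy":0,"wz":-5.2,"tx":-2.6,"ty":-0.4,"tz":0.4,"grip":45},
    {"wx":-0.1,"wy":0,"wz":-5.2,"tx":-2.5,"ty":-0.6,"tz":0.4,"grip":45},
    {"wx":-0.1,"wy":0,"wz":-5.2,"tx":-2.4,"ty":-0.9,"tz":0.4,"grip":45},
    {"wx":-0.1,"wy":0,"wz":-5.2,"tx":-2.0,"ty":-0.8,"tz":0.4,"grip":45},
    {"wx":0,"wy":0,"wz":0,"tx":0,"ty":0,"tz":0,"grip":45},
  ],
)

```text
clock: 27.15
eef_pos: [619.3, 31.5, 153.7]
eef_rot: [0.732, -0.681, 0.003, -0.0]
ft_force: [-0.0, -0.1, -0.4]
gripper_width: 38.6
```

```bash
python3 -c "
from h import *
delta(dock(-18,-1,110),-177.9)
"
```

```text
delta cm [ 0.69 -0.06  4.37] deg [-0.31 -0.24  1.98] dist mm 44.3
```

Request:
step_arm(
  steps=[
    {"wx":-0.3,"wy":-0.2,"wz":2,"tx":0.7,"ty":0,"tz":1.5,"grip":45},
    {"wx":0,"wy":0,"wz":0,"tx":0,"ty":0,"tz":1.5,"grip":45},
    {"wx":0,"wy":0,"wz":0,"tx":0,"ty":0,"tz":0,"grip":45},
  ],
)

```text
clock: 27.45
eef_pos: [619.5, 22.9, 121.6]
eef_rot: [0.717, -0.697, 0.0, 0.0]
ft_force: [-0.6, 0.1, -0.6]
gripper_width: 38.7
```

```bash
python3 -c "
from h import *
delta(dock(-18,-1,70),-177.9)
"
```

```text
delta cm [-0.16 -0.12  5.16] deg [ 0.01 -0.02 -0.46] dist mm 51.7
```

Request:
step_arm(
  steps=[
    {"wx":0,"wy":0,"wz":-0.4,"tx":-0.2,"ty":-0.1,"tz":2,"grip":45},
    {"wx":0,"wy":0,"wz":0,"tx":0,"ty":0,"tz":2,"grip":45},
    {"wx":0,"wy":0,"wz":0,"tx":0,"ty":0,"tz":1.1,"grip":45},
    {"wx":0,"wy":0,"wz":0,"tx":0,"ty":0,"tz":0,"grip":45},
  ],
)

```text
clock: 27.85
eef_pos: [620.4, 20.9, 70.3]
eef_rot: [0.716, -0.698, 0.001, -0.0]
ft_force: [0.7, 0.2, -0.1]
gripper_width: 38.6
```

```bash
python3 -c "
from h import *
delta(dock(-18,-1,70),-177.9)
"
```

```text
delta cm [-0.37 -0.04  0.03] deg [-0.07 -0.05 -0.58] dist mm 3.7
```

Request:
step_arm(
  steps=[
    {"wx":0,"wy":0,"wz":-0.5,"tx":-0.4,"ty":0,"tz":0,"grip":45},
    {"wx":0,"wy":0,"wz":0,"tx":0,"ty":0,"tz":0,"grip":0},
    {"wx":0,"wy":0,"wz":0,"tx":0,"ty":0,"tz":0,"grip":0},
    {"wx":0,"wy":0,"wz":0,"tx":0,"ty":0,"tz":0,"grip":0},
    {"wx":0,"wy":0,"wz":0,"tx":0,"ty":0,"tz":0,"grip":0},
  ],
)

```text
clock: 28.35
eef_pos: [621.4, 24.7, 73.6]
eef_rot: [0.719, -0.695, 0.002, -0.002]
ft_force: [-1.2, 0.1, -0.1]
gripper_width: 13.9
```

Request:
step_arm(
  steps=[
    {"wx":0,"wy":0,"wz":0,"tx":0,"ty":0,"tz":-1,"grip":0},
    {"wx":0,"wy":0,"wz":0,"tx":0,"ty":0,"tz":-2,"grip":0},
    {"wx":0,"wy":0,"wz":0,"tx":0,"ty":0,"tz":-3,"grip":0},
    {"wx":0,"wy":0,"wz":0,"tx":0,"ty":0,"tz":-3,"grip":0},
    {"wx":0,"wy":0,"wz":0,"tx":0,"ty":0,"tz":-2,"grip":0},
  ],
)

```text
clock: 28.85
eef_pos: [619.6, 24.4, 187.4]
eef_rot: [0.719, -0.695, 0.001, 0.0]
ft_force: [0.7, -0.4, -0.3]
gripper_width: 14.1
```

```bash
python3 -c "
from h import *
f=grab('scene');crop(f,260,120,410,240,5,'d23')
plan((467.1,-339,180),96.4,13,0)
"
```

```text
{"wx":-0.03,"wy":0.02,"wz":6.59,"tx":2.75,"ty":1.28,"tz":0.08,"grip":0},{"wx":-0.03,"wy":0.02,"wz":6.59,"tx":2.88,"ty":0.96,"tz":0.08,"grip":0},{"wx":-0.03,"wy":0.02,"wz":6.59,"tx":2.97,"ty":0.62,"tz":0.09,"grip":0},{"wx":-0.03,"wy":0.02,"wz":6.59,"tx":3.02,"ty":0.28,"tz":0.09,"grip":0},{"wx":-0.03,"wy":0.02,"wz":6.59,"tx":3.03,"ty":-0.07,"tz":0.09,"grip":0},{"wx":-0.03,"wy":0.02,"wz":6.59,"tx":3.01,"ty":-0.42,"tz":0.09,"grip":0},{"wx":-0.03,"wy":0.02,"wz":6.59,"tx":2.94,"ty":-0.76,"tz":0.09,"grip":0},{"wx":-0.03,"wy":0.02,"wz":6.59,"tx":2.83,"ty":-1.09,"tz":0.09,"grip":0},{"wx":-0.03,"wy":0.02,"wz":6.59,"tx":2.69,"ty":-1.41,"tz":0.09,"grip":0},{"wx":-0.03,"wy":0.02,"wz":6.59,"tx":2.51,"ty":-1.71,"tz":0.09,"grip":0},{"wx":-0.03,"wy":0.02,"wz":6.59,"tx":2.30,"ty":-1.99,"tz":0.09,"grip":0},{"wx":-0.03,"wy":0.02,"wz":6.59,"tx":2.05,"ty":-2.24,"tz":0.09,"grip":0},{"wx":-0.03,"wy":0.02,"wz":6.59,"tx":1.78,"ty":-2.46,"tz":0.09,"grip":0}
```

View pics/d23.png

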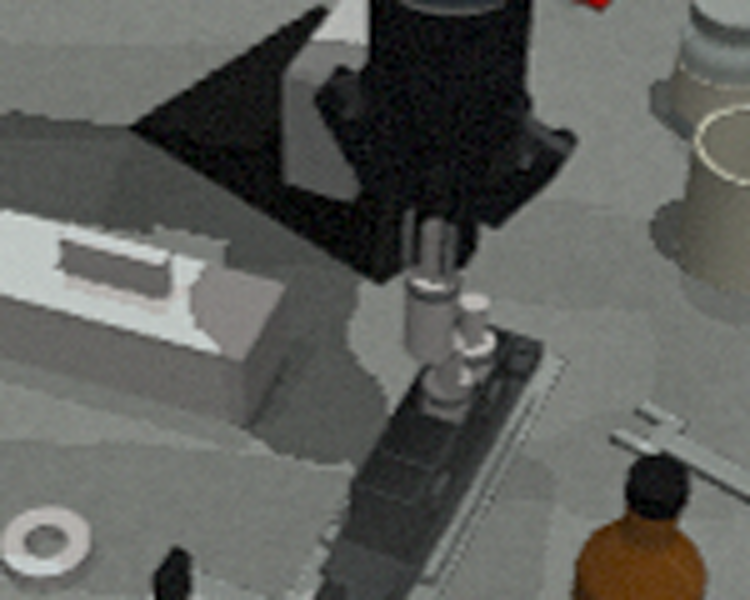

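Request:
step_arm(
  steps=[
    {"wx":0,"wy":0,"wz":6.6,"tx":2.7,"ty":1.3,"tz":0,"grip":0},
    {"wx":0,"wy":0,"wz":6.6,"tx":2.9,"ty":1.0,"tz":0,"grip":0},
    {"wx":0,"wy":0,"wz":6.6,"tx":3.0,"ty":0.6,"tz":0,"grip":0},
    {"wx":0,"wy":0,"wz":6.6,"tx":3.0,"ty":0.3,"tz":0,"grip":0},
    {"wx":0,"wy":0,"wz":6.6,"tx":3.0,"ty":-0.1,"tz":0,"grip":0},
    {"wx":0,"wy":0,"wz":6.6,"tx":3.0,"ty":-0.4,"tz":0,"grip":0},
    {"wx":0,"wy":0,"wz":6.6,"tx":2.9,"ty":-0.8,"tz":0,"grip":0},
    {"wx":0,"wy":0,"wz":6.6,"tx":2.8,"ty":-1.1,"tz":0,"grip":0},
  ],
)

```text
clock: 29.7
eef_pos: [524.7, -201.7, 199.2]
eef_rot: [-0.322, 0.947, -0.004, 0.01]
ft_force: [-0.3, -0.4, -1.1]
gripper_width: 13.4
```

```bash
python3 -c "
from h import *
plan((467.1,-339,165),96.4,6,0)
"
```

```text
{"wx":-0.10,"wy":0.19,"wz":5.19,"tx":2.17,"ty":-1.22,"tz":0.55,"grip":0},{"wx":-0.10,"wy":0.19,"wz":5.19,"tx":2.04,"ty":-1.41,"tz":0.56,"grip":0},{"wx":-0.10,"wy":0.19,"wz":5.19,"tx":1.91,"ty":-1.59,"tz":0.56,"grip":0},{"wx":-0.10,"wy":0.19,"wz":5.19,"tx":1.75,"ty":-1.76,"tz":0.56,"grip":0},{"wx":-0.10,"wy":0.19,"wz":5.19,"tx":1.58,"ty":-1.91,"tz":0.57,"grip":0},{"wx":-0.10,"wy":0.19,"wz":5.19,"tx":1.40,"ty":-2.05,"tz":0.57,"grip":0}
```

Request:
step_arm(
  steps=[
    {"wx":-0.1,"wy":0.2,"wz":5.2,"tx":2.2,"ty":-1.2,"tz":0.5,"grip":0},
    {"wx":-0.1,"wy":0.2,"wz":5.2,"tx":2.0,"ty":-1.4,"tz":0.5,"grip":0},
    {"wx":-0.1,"wy":0.2,"wz":5.2,"tx":1.9,"ty":-1.6,"tz":0.6,"grip":0},
    {"wx":-0.1,"wy":0.2,"wz":5.2,"tx":1.7,"ty":-1.7,"tz":0.6,"grip":0},
    {"wx":-0.1,"wy":0.2,"wz":5.2,"tx":1.6,"ty":-1.8,"tz":0.6,"grip":0},
    {"wx":-0.1,"wy":0.2,"wz":3.4,"tx":0.8,"ty":-1.5,"tz":0.6,"grip":0},
    {"wx":0,"wy":0,"wz":0,"tx":0,"ty":0,"tz":0,"grip":0},
  ],
)

```text
clock: 30.4
eef_pos: [467.4, -339.0, 170.2]
eef_rot: [-0.057, 0.998, -0.002, 0.004]
ft_force: [-0.1, 1.1, -1.2]
gripper_width: 13.8
```

```bash
python3 -c "
from h import *
delta((467.1,-339,140),96.4)
"
```

```text
delta cm [0.05 0.02 3.02] deg [-0.27  0.4   0.13] dist mm 30.2
```

Right on. Lower in stages.

Request:
step_arm(
  steps=[
    {"wx":-0.2,"wy":0.4,"wz":0.1,"tx":0,"ty":0,"tz":1.5,"grip":0},
    {"wx":0,"wy":0,"wz":0,"tx":0,"ty":0,"tz":1.5,"grip":0},
    {"wx":0,"wy":0,"wz":0,"tx":0,"ty":0,"tz":1.5,"grip":0},
    {"wx":0,"wy":0,"wz":0,"tx":0,"ty":0,"tz":0,"grip":0},
  ],
)

```text
clock: 30.8
eef_pos: [468.9, -337.5, 123.6]
eef_rot: [-0.058, 0.998, -0.001, 0.001]
ft_force: [0.3, -0.6, 0.2]
gripper_width: 13.8
```

```bash
python3 -c "
from h import *
delta((467.1,-339,68),96.4)
f=grab('scene');crop(f,150,220,300,340,5,'d24')
"
```

```text
delta cm [ 0.21 -0.12  5.56] deg [-0.09  0.12  0.29] dist mm 55.6
```

View pics/d24.png

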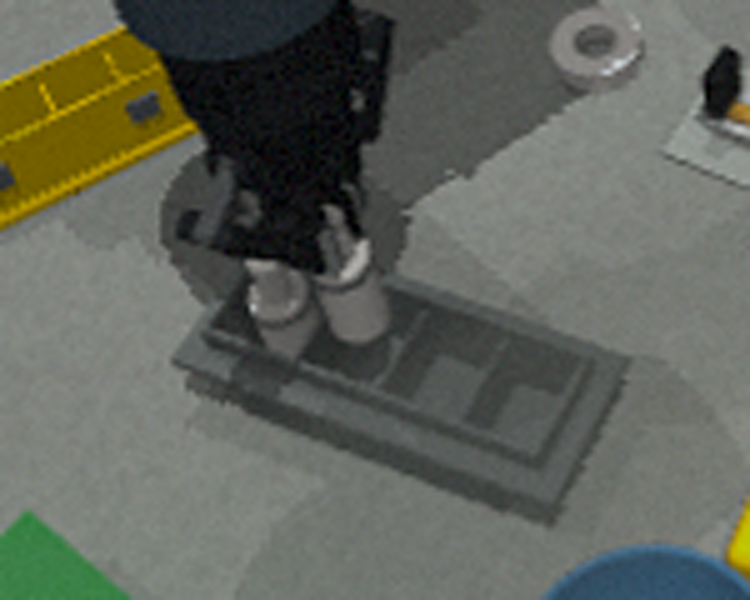

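Request:
step_arm(
  steps=[
    {"wx":0,"wy":0,"wz":0.3,"tx":0.1,"ty":-0.1,"tz":1.5,"grip":0},
    {"wx":0,"wy":0,"wz":0,"tx":0.1,"ty":0,"tz":1.5,"grip":0},
    {"wx":0,"wy":0,"wz":0,"tx":0,"ty":0,"tz":1.5,"grip":0},
  ],
)

```text
clock: 31.15
eef_pos: [471.9, -339.7, 83.8]
eef_rot: [-0.058, 0.998, -0.004, 0.006]
ft_force: [1.2, 0.2, -0.3]
gripper_width: 13.7
```

```bash
python3 -c "
from h import *
delta((467.1,-339,68),96.4)
"
```

```text
delta cm [0.48 0.14 1.58] deg [-0.52  0.64  0.27] dist mm 16.5
```

Request:
step_arm(
  steps=[
    {"wx":-0.5,"wy":0.6,"wz":0.2,"tx":0.4,"ty":0.1,"tz":0.7,"grip":0},
    {"wx":0,"wy":0,"wz":0,"tx":0,"ty":0,"tz":0.8,"grip":0},
    {"wx":0,"wy":0,"wz":0,"tx":0,"ty":0,"tz":0,"grip":0},
  ],
)

```text
clock: 31.45
eef_pos: [468.2, -338.4, 68.3]
eef_rot: [-0.057, 0.998, 0.0, -0.0]
ft_force: [0.8, -0.1, -0.5]
gripper_width: 13.9
```

Request:
step_arm(
  steps=[
    {"wx":0,"wy":0,"wz":0,"tx":0,"ty":0,"tz":0.1,"grip":0},
    {"wx":0,"wy":0,"wz":0,"tx":0,"ty":0,"tz":0,"grip":45},
    {"wx":0,"wy":0,"wz":0,"tx":0,"ty":0,"tz":0,"grip":45},
    {"wx":0,"wy":0,"wz":0,"tx":0,"ty":0,"tz":0,"grip":45},
    {"wx":0,"wy":0,"wz":0,"tx":0,"ty":0,"tz":-3,"grip":45},
    {"wx":0,"wy":0,"wz":0,"tx":0,"ty":0,"tz":-4,"grip":45},
    {"wx":0,"wy":0,"wz":0,"tx":0,"ty":0,"tz":-3,"grip":45},
  ],
)

```text
clock: 32.15
eef_pos: [466.8, -337.7, 168.4]
eef_rot: [-0.058, 0.998, 0.001, -0.003]
ft_force: [1.3, -0.3, -0.3]
gripper_width: 38.6
```

```bash
python3 -c "
from h import *
plan(dock(18,-1,155),-177.9,14,45)
f=grab('scene','s25');crop(f,150,220,300,340,5,'d25')
"
```

```text
{"wx":0.03,"wy":-0.01,"wz":-6.11,"tx":-1.41,"ty":2.70,"tz":0.10,"grip":45},{"wx":0.03,"wy":-0.01,"wz":-6.11,"tx":-1.69,"ty":2.53,"tz":0.10,"grip":45},{"wx":0.03,"wy":-0.01,"wz":-6.11,"tx":-1.95,"ty":2.34,"tz":0.09,"grip":45},{"wx":0.03,"wy":-0.01,"wz":-6.11,"tx":-2.19,"ty":2.12,"tz":0.09,"grip":45},{"wx":0.03,"wy":-0.01,"wz":-6.11,"tx":-2.40,"ty":1.88,"tz":0.09,"grip":45},{"wx":0.03,"wy":-0.01,"wz":-6.11,"tx":-2.59,"ty":1.61,"tz":0.09,"grip":45},{"wx":0.03,"wy":-0.01,"wz":-6.11,"tx":-2.74,"ty":1.33,"tz":0.09,"grip":45},{"wx":0.03,"wy":-0.01,"wz":-6.11,"tx":-2.87,"ty":1.03,"tz":0.09,"grip":45},{"wx":0.03,"wy":-0.01,"wz":-6.11,"tx":-2.96,"ty":0.72,"tz":0.09,"grip":45},{"wx":0.03,"wy":-0.01,"wz":-6.11,"tx":-3.02,"ty":0.40,"tz":0.09,"grip":45},{"wx":0.03,"wy":-0.01,"wz":-6.11,"tx":-3.05,"ty":0.07,"tz":0.09,"grip":45},{"wx":0.03,"wy":-0.01,"wz":-6.11,"tx":-3.04,"ty":-0.25,"tz":0.09,"grip":45},{"wx":0.03,"wy":-0.01,"wz":-6.11,"tx":-2.99,"ty":-0.57,"tz":0.09,"grip":45},{"wx":0.03,"wy":-0.01,"wz":-6.11,"tx":-2.91,"ty":-0.89,"tz":0.10,"grip":45}
```

View pics/d25.png

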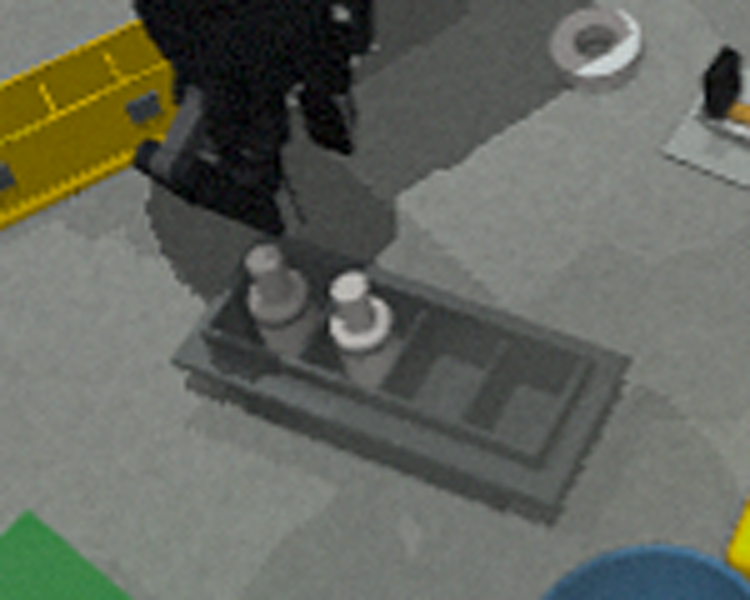

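Request:
step_arm(
  steps=[
    {"wx":0,"wy":0,"wz":-6.1,"tx":-1.4,"ty":2.7,"tz":0,"grip":45},
    {"wx":0,"wy":0,"wz":-6.1,"tx":-1.7,"ty":2.5,"tz":0,"grip":45},
    {"wx":0,"wy":0,"wz":-6.1,"tx":-1.9,"ty":2.3,"tz":0,"grip":45},
    {"wx":0,"wy":0,"wz":-6.1,"tx":-2.2,"ty":2.1,"tz":0,"grip":45},
    {"wx":0,"wy":0,"wz":-6.1,"tx":-2.4,"ty":1.9,"tz":0,"grip":45},
    {"wx":0,"wy":0,"wz":-6.1,"tx":-2.6,"ty":1.6,"tz":0,"grip":45},
    {"wx":0,"wy":0,"wz":-6.1,"tx":-2.7,"ty":1.3,"tz":0,"grip":45},
    {"wx":0,"wy":0,"wz":-6.1,"tx":-2.9,"ty":1.0,"tz":0,"grip":45},
  ],
)

```text
clock: 33.0
eef_pos: [557.6, -108.2, 178.6]
eef_rot: [-0.477, 0.879, -0.006, 0.004]
ft_force: [0.6, -0.9, 0.7]
gripper_width: 38.6
```

```bash
python3 -c "
from h import *
plan(dock(18,-1,155),-177.9,7,45)
"
```

```text
{"wx":-0.12,"wy":-0.02,"wz":-5.02,"tx":-2.50,"ty":0.58,"tz":0.33,"grip":45},{"wx":-0.12,"wy":-0.02,"wz":-5.02,"tx":-2.54,"ty":0.36,"tz":0.33,"grip":45},{"wx":-0.12,"wy":-0.02,"wz":-5.02,"tx":-2.56,"ty":0.13,"tz":0.34,"grip":45},{"wx":-0.12,"wy":-0.02,"wz":-5.02,"tx":-2.57,"ty":-0.09,"tz":0.34,"grip":45},{"wx":-0.12,"wy":-0.02,"wz":-5.02,"tx":-2.55,"ty":-0.32,"tz":0.34,"grip":45},{"wx":-0.12,"wy":-0.02,"wz":-5.02,"tx":-2.51,"ty":-0.54,"tz":0.34,"grip":45},{"wx":-0.12,"wy":-0.02,"wz":-5.02,"tx":-2.45,"ty":-0.76,"tz":0.34,"grip":45}
```

Request:
step_arm(
  steps=[
    {"wx":-0.1,"wy":0,"wz":-5,"tx":-2.5,"ty":0.6,"tz":0.3,"grip":45},
    {"wx":-0.1,"wy":0,"wz":-5,"tx":-2.5,"ty":0.4,"tz":0.3,"grip":45},
    {"wx":-0.1,"wy":0,"wz":-5,"tx":-2.6,"ty":0.1,"tz":0.3,"grip":45},
    {"wx":-0.1,"wy":0,"wz":-5,"tx":-2.6,"ty":-0.1,"tz":0.3,"grip":45},
    {"wx":-0.1,"wy":0,"wz":-5,"tx":-2.5,"ty":-0.3,"tz":0.3,"grip":45},
    {"wx":-0.1,"wy":0,"wz":-5,"tx":-2.4,"ty":-0.5,"tz":0.3,"grip":45},
    {"wx":-0.1,"wy":0,"wz":-3.2,"tx":-1.7,"ty":-0.6,"tz":0.3,"grip":45},
    {"wx":0,"wy":0,"wz":0,"tx":0,"ty":0,"tz":0,"grip":45},
  ],
)

```text
clock: 33.8
eef_pos: [618.0, 63.5, 157.3]
eef_rot: [0.719, -0.695, 0.003, -0.001]
ft_force: [-1.5, -1.0, -0.1]
gripper_width: 38.2
```

```bash
python3 -c "
from h import *
delta(dock(18,-1,110),-177.9)
"
```

```text
delta cm [ 0.29 -0.1   4.74] deg [-0.27 -0.15 -0.12] dist mm 47.4
```

Request:
step_arm(
  steps=[
    {"wx":-0.3,"wy":-0.1,"wz":0,"tx":0.3,"ty":-0.2,"tz":1.5,"grip":45},
    {"wx":0,"wy":0,"wz":0,"tx":0,"ty":0,"tz":2,"grip":45},
    {"wx":0,"wy":0,"wz":0,"tx":0,"ty":0,"tz":0,"grip":45},
  ],
)

```text
clock: 34.1
eef_pos: [620.1, 59.3, 120.3]
eef_rot: [0.718, -0.696, -0.0, 0.0]
ft_force: [-0.2, -0.4, -0.4]
gripper_width: 38.2
```

```bash
python3 -c "
from h import *
delta(dock(18,-1,70),-177.9)
"
```

```text
delta cm [-0.12  0.07  5.03] deg [ 0.03 -0.02 -0.26] dist mm 50.3
```

Request:
step_arm(
  steps=[
    {"wx":0,"wy":0,"wz":-0.3,"tx":-0.2,"ty":0.1,"tz":2,"grip":45},
    {"wx":0,"wy":0,"wz":0,"tx":-0.1,"ty":0,"tz":2,"grip":45},
    {"wx":0,"wy":0,"wz":0,"tx":0,"ty":0,"tz":1,"grip":45},
    {"wx":0,"wy":0,"wz":0,"tx":0,"ty":0,"tz":0,"grip":45},
  ],
)

```text
clock: 34.5
eef_pos: [619.5, 58.8, 70.4]
eef_rot: [0.719, -0.696, 0.001, -0.0]
ft_force: [0.2, 0.5, -0.4]
gripper_width: 38.1
```

```bash
python3 -c "
from h import *
delta(dock(18,-1,70),-177.9)
"
```

```text
delta cm [-0.18  0.02  0.04] deg [-0.08 -0.07 -0.24] dist mm 1.8
```

Request:
step_arm(
  steps=[
    {"wx":0,"wy":0,"wz":-0.2,"tx":-0.2,"ty":0,"tz":0,"grip":0},
    {"wx":0,"wy":0,"wz":0,"tx":0,"ty":0,"tz":0,"grip":0},
    {"wx":0,"wy":0,"wz":0,"tx":0,"ty":0,"tz":0,"grip":0},
    {"wx":0,"wy":0,"wz":0,"tx":0,"ty":0,"tz":0,"grip":0},
  ],
)

```text
clock: 34.9
eef_pos: [620.4, 60.3, 73.3]
eef_rot: [0.719, -0.694, 0.002, -0.001]
ft_force: [-1.0, -0.5, -1.5]
gripper_width: 13.9
```

Request:
step_arm(
  steps=[
    {"wx":0,"wy":0,"wz":0,"tx":0,"ty":0,"tz":-1,"grip":0},
    {"wx":0,"wy":0,"wz":0,"tx":0,"ty":0,"tz":-2,"grip":0},
    {"wx":0,"wy":0,"wz":0,"tx":0,"ty":0,"tz":-3,"grip":0},
    {"wx":0,"wy":0,"wz":0,"tx":0,"ty":0,"tz":-3,"grip":0},
    {"wx":0,"wy":0,"wz":0,"tx":0,"ty":0,"tz":-2,"grip":0},
  ],
)

```text
clock: 35.4
eef_pos: [619.3, 60.1, 188.2]
eef_rot: [0.72, -0.694, 0.002, 0.0]
ft_force: [1.3, -0.3, -0.2]
gripper_width: 13.9
```

```bash
python3 -c "
from h import *
f=grab('scene');crop(f,260,120,410,240,5,'d26')
plan((510.5,-334.5,180),96.4,14,0)
"
```

```text
{"wx":-0.03,"wy":0.02,"wz":6.12,"tx":2.79,"ty":0.89,"tz":0.08,"grip":0},{"wx":-0.03,"wy":0.02,"wz":6.12,"tx":2.87,"ty":0.59,"tz":0.09,"grip":0},{"wx":-0.03,"wy":0.02,"wz":6.12,"tx":2.91,"ty":0.28,"tz":0.09,"grip":0},{"wx":-0.03,"wy":0.02,"wz":6.12,"tx":2.93,"ty":-0.03,"tz":0.09,"grip":0},{"wx":-0.03,"wy":0.02,"wz":6.12,"tx":2.91,"ty":-0.34,"tz":0.09,"grip":0},{"wx":-0.03,"wy":0.02,"wz":6.12,"tx":2.85,"ty":-0.65,"tz":0.09,"grip":0},{"wx":-0.03,"wy":0.02,"wz":6.12,"tx":2.77,"ty":-0.95,"tz":0.09,"grip":0},{"wx":-0.03,"wy":0.02,"wz":6.12,"tx":2.65,"ty":-1.24,"tz":0.09,"grip":0},{"wx":-0.03,"wy":0.02,"wz":6.12,"tx":2.50,"ty":-1.52,"tz":0.09,"grip":0},{"wx":-0.03,"wy":0.02,"wz":6.12,"tx":2.33,"ty":-1.78,"tz":0.09,"grip":0},{"wx":-0.03,"wy":0.02,"wz":6.12,"tx":2.12,"ty":-2.01,"tz":0.09,"grip":0},{"wx":-0.03,"wy":0.02,"wz":6.12,"tx":1.90,"ty":-2.23,"tz":0.09,"grip":0},{"wx":-0.03,"wy":0.02,"wz":6.12,"tx":1.65,"ty":-2.42,"tz":0.09,"grip":0},{"wx":-0.03,"wy":0.02,"wz":6.12,"tx":1.38,"ty":-2.58,"tz":0.09,"grip":0}
```

View pics/d26.png

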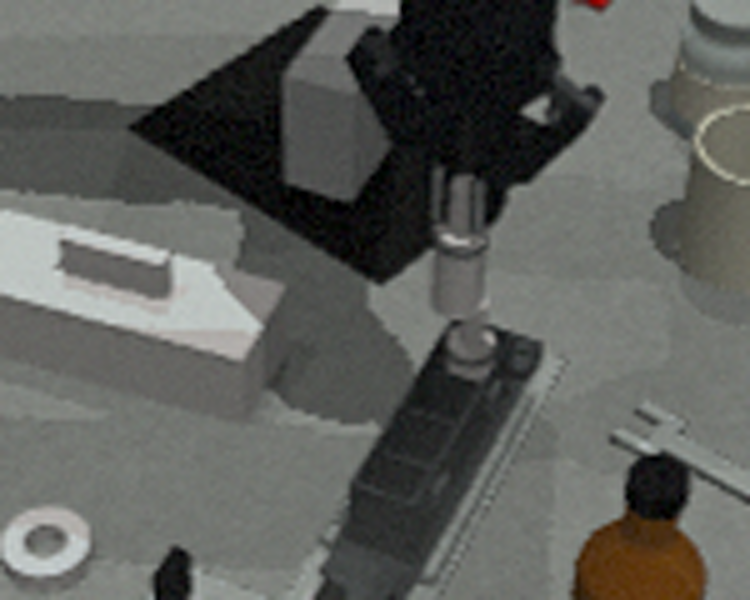

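Request:
step_arm(
  steps=[
    {"wx":0,"wy":0,"wz":6.1,"tx":2.8,"ty":0.9,"tz":0,"grip":0},
    {"wx":0,"wy":0,"wz":6.1,"tx":2.9,"ty":0.6,"tz":0,"grip":0},
    {"wx":0,"wy":0,"wz":6.1,"tx":2.9,"ty":0.3,"tz":0,"grip":0},
    {"wx":0,"wy":0,"wz":6.1,"tx":2.9,"ty":0,"tz":0,"grip":0},
    {"wx":0,"wy":0,"wz":6.1,"tx":2.9,"ty":-0.3,"tz":0,"grip":0},
    {"wx":0,"wy":0,"wz":6.1,"tx":2.9,"ty":-0.6,"tz":0,"grip":0},
    {"wx":0,"wy":0,"wz":6.1,"tx":2.8,"ty":-0.9,"tz":0,"grip":0},
    {"wx":0,"wy":0,"wz":6.1,"tx":2.7,"ty":-1.2,"tz":0,"grip":0},
  ],
)

```text
clock: 36.25
eef_pos: [554.8, -169.1, 201.9]
eef_rot: [-0.357, 0.934, -0.005, 0.012]
ft_force: [-0.3, -0.1, -0.5]
gripper_width: 13.6
```

```bash
python3 -c "
from h import *
plan((510.5,-334.5,165),96.4,7,0)
"
```

```text
{"wx":-0.10,"wy":0.20,"wz":5.06,"tx":2.06,"ty":-1.33,"tz":0.51,"grip":0},{"wx":-0.10,"wy":0.20,"wz":5.06,"tx":1.93,"ty":-1.51,"tz":0.52,"grip":0},{"wx":-0.10,"wy":0.20,"wz":5.06,"tx":1.79,"ty":-1.67,"tz":0.52,"grip":0},{"wx":-0.10,"wy":0.20,"wz":5.06,"tx":1.63,"ty":-1.82,"tz":0.52,"grip":0},{"wx":-0.10,"wy":0.20,"wz":5.06,"tx":1.46,"ty":-1.96,"tz":0.53,"grip":0},{"wx":-0.10,"wy":0.20,"wz":5.06,"tx":1.28,"ty":-2.08,"tz":0.53,"grip":0},{"wx":-0.10,"wy":0.20,"wz":5.06,"tx":1.09,"ty":-2.19,"tz":0.53,"grip":0}
```

Request:
step_arm(
  steps=[
    {"wx":-0.1,"wy":0.2,"wz":5.1,"tx":2.1,"ty":-1.3,"tz":0.5,"grip":0},
    {"wx":-0.1,"wy":0.2,"wz":5.1,"tx":1.9,"ty":-1.5,"tz":0.5,"grip":0},
    {"wx":-0.1,"wy":0.2,"wz":5.1,"tx":1.8,"ty":-1.7,"tz":0.5,"grip":0},
    {"wx":-0.1,"wy":0.2,"wz":5.1,"tx":1.6,"ty":-1.8,"tz":0.5,"grip":0},
    {"wx":-0.1,"wy":0.2,"wz":5.1,"tx":1.4,"ty":-2.0,"tz":0.5,"grip":0},
    {"wx":-0.1,"wy":0.2,"wz":5.1,"tx":1.3,"ty":-2.1,"tz":0.5,"grip":0},
    {"wx":-0.1,"wy":0.2,"wz":3.4,"tx":0.6,"ty":-1.6,"tz":0.5,"grip":0},
    {"wx":0,"wy":0,"wz":0,"tx":0,"ty":0,"tz":0,"grip":0},
  ],
)

```text
clock: 37.05
eef_pos: [511.2, -338.4, 174.4]
eef_rot: [-0.052, 0.999, -0.003, 0.006]
ft_force: [-0.6, 0.4, -0.4]
gripper_width: 14.0
```

```bash
python3 -c "
from h import *
delta((510.5,-334.5,120),96.4)
"
```

```text
delta cm [0.09 0.43 5.43] deg [-0.37  0.66 -0.39] dist mm 54.5
```

Request:
step_arm(
  steps=[
    {"wx":-0.4,"wy":0.6,"wz":-0.4,"tx":0.1,"ty":0.4,"tz":1.5,"grip":0},
    {"wx":0,"wy":0,"wz":0,"tx":0,"ty":0,"tz":1.8,"grip":0},
    {"wx":0,"wy":0,"wz":0,"tx":0,"ty":0,"tz":1.8,"grip":0},
    {"wx":0,"wy":0,"wz":0,"tx":0,"ty":0,"tz":0,"grip":0},
  ],
)

```text
clock: 37.45
eef_pos: [511.0, -332.2, 121.9]
eef_rot: [-0.059, 0.998, 0.001, 0.001]
ft_force: [-0.5, -0.1, -1.2]
gripper_width: 13.7
```

```bash
python3 -c "
from h import *
delta((510.5,-334.5,68),96.4)
"
```

```text
delta cm [ 0.09 -0.23  5.39] deg [0.05 0.17 0.34] dist mm 53.9
```

Request:
step_arm(
  steps=[
    {"wx":0,"wy":0,"wz":0.3,"tx":0.1,"ty":-0.1,"tz":1.5,"grip":0},
    {"wx":0,"wy":0,"wz":0,"tx":0.1,"ty":0,"tz":1.5,"grip":0},
    {"wx":0,"wy":0,"wz":0,"tx":0,"ty":0,"tz":1.3,"grip":0},
  ],
)

```text
clock: 37.75
eef_pos: [511.9, -332.2, 81.2]
eef_rot: [-0.059, 0.998, -0.001, 0.004]
ft_force: [-0.1, 1.1, -0.1]
gripper_width: 13.7
```

```bash
python3 -c "
from h import *
delta((510.5,-334.5,68),96.4)
"
```

```text
delta cm [ 0.18 -0.21  1.32] deg [-0.15  0.43  0.37] dist mm 13.5
```

Request:
step_arm(
  steps=[
    {"wx":-0.1,"wy":0.4,"wz":0.3,"tx":0.2,"ty":-0.2,"tz":0.6,"grip":0},
    {"wx":0,"wy":0,"wz":0,"tx":0,"ty":0,"tz":0.7,"grip":0},
    {"wx":0,"wy":0,"wz":0,"tx":0,"ty":0,"tz":0,"grip":0},
  ],
)

```text
clock: 38.05
eef_pos: [510.1, -333.4, 66.7]
eef_rot: [-0.057, 0.998, 0.0, -0.001]
ft_force: [0.4, -0.3, -1.0]
gripper_width: 13.7
```

Request:
step_arm(
  steps=[
    {"wx":0,"wy":0,"wz":0,"tx":0,"ty":0,"tz":0,"grip":45},
    {"wx":0,"wy":0,"wz":0,"tx":0,"ty":0,"tz":0,"grip":45},
    {"wx":0,"wy":0,"wz":0,"tx":0,"ty":0,"tz":0,"grip":45},
    {"wx":0,"wy":0,"wz":0,"tx":0,"ty":0,"tz":-3,"grip":45},
    {"wx":0,"wy":0,"wz":0,"tx":0,"ty":0,"tz":-4,"grip":45},
    {"wx":0,"wy":0,"wz":0,"tx":0,"ty":0,"tz":-3,"grip":45},
  ],
)

```text
clock: 38.65
eef_pos: [508.6, -332.9, 167.3]
eef_rot: [-0.057, 0.998, 0.001, -0.004]
ft_force: [0.7, -0.3, 0.6]
gripper_width: 38.3
```

```bash
python3 -c "
from h import *
plan(dock(54,0,155),-177.9,15,45)
f=grab('scene','s27');crop(f,150,220,300,340,5,'d27')
"
```

```text
{"wx":0.03,"wy":-0.01,"wz":-5.70,"tx":-1.05,"ty":2.76,"tz":0.08,"grip":45},{"wx":0.03,"wy":-0.01,"wz":-5.70,"tx":-1.31,"ty":2.64,"tz":0.08,"grip":45},{"wx":0.03,"wy":-0.01,"wz":-5.70,"tx":-1.57,"ty":2.50,"tz":0.08,"grip":45},{"wx":0.03,"wy":-0.01,"wz":-5.70,"tx":-1.81,"ty":2.33,"tz":0.08,"grip":45},{"wx":0.03,"wy":-0.01,"wz":-5.70,"tx":-2.03,"ty":2.14,"tz":0.08,"grip":45},{"wx":0.03,"wy":-0.01,"wz":-5.70,"tx":-2.24,"ty":1.93,"tz":0.08,"grip":45},{"wx":0.03,"wy":-0.01,"wz":-5.70,"tx":-2.42,"ty":1.70,"tz":0.08,"grip":45},{"wx":0.03,"wy":-0.01,"wz":-5.70,"tx":-2.57,"ty":1.45,"tz":0.08,"grip":45},{"wx":0.03,"wy":-0.01,"wz":-5.70,"tx":-2.70,"ty":1.18,"tz":0.08,"grip":45},{"wx":0.03,"wy":-0.01,"wz":-5.70,"tx":-2.81,"ty":0.91,"tz":0.08,"grip":45},{"wx":0.03,"wy":-0.01,"wz":-5.70,"tx":-2.89,"ty":0.63,"tz":0.08,"grip":45},{"wx":0.03,"wy":-0.01,"wz":-5.70,"tx":-2.93,"ty":0.34,"tz":0.08,"grip":45},{"wx":0.03,"wy":-0.01,"wz":-5.70,"tx":-2.95,"ty":0.04,"tz":0.08,"grip":45},{"wx":0.03,"wy":-0.01,"wz":-5.70,"tx":-2.94,"ty":-0.25,"tz":0.08,"grip":45},{"wx":0.03,"wy":-0.01,"wz":-5.70,"tx":-2.90,"ty":-0.54,"tz":0.08,"grip":45}
```

View pics/d27.png

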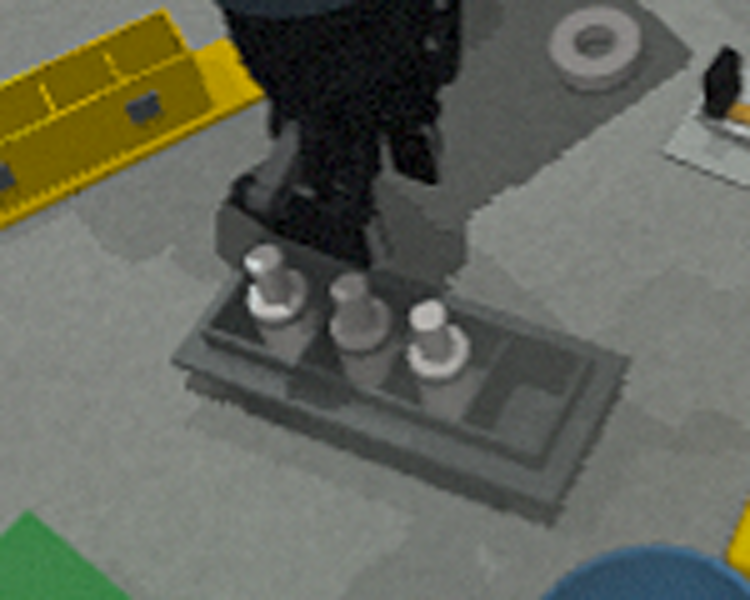

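Three standing in their cells. Now the fourth.

Request:
step_arm(
  steps=[
    {"wx":0,"wy":0,"wz":-5.7,"tx":-1.0,"ty":2.8,"tz":0,"grip":45},
    {"wx":0,"wy":0,"wz":-5.7,"tx":-1.3,"ty":2.6,"tz":0,"grip":45},
    {"wx":0,"wy":0,"wz":-5.7,"tx":-1.6,"ty":2.5,"tz":0,"grip":45},
    {"wx":0,"wy":0,"wz":-5.7,"tx":-1.8,"ty":2.3,"tz":0,"grip":45},
    {"wx":0,"wy":0,"wz":-5.7,"tx":-2.0,"ty":2.1,"tz":0,"grip":45},
    {"wx":0,"wy":0,"wz":-5.7,"tx":-2.2,"ty":1.9,"tz":0,"grip":45},
    {"wx":0,"wy":0,"wz":-5.7,"tx":-2.4,"ty":1.7,"tz":0,"grip":45},
    {"wx":0,"wy":0,"wz":-5.7,"tx":-2.6,"ty":1.4,"tz":0,"grip":45},
  ],
)

```text
clock: 39.5
eef_pos: [569.5, -102.9, 178.8]
eef_rot: [-0.451, 0.893, -0.006, 0.005]
ft_force: [1.0, 0.5, 0.3]
gripper_width: 38.3
```

```bash
python3 -c "
from h import *
plan(dock(54,0,155),-177.9,7,45)
"
```

```text
{"wx":-0.12,"wy":-0.02,"wz":-5.50,"tx":-2.69,"ty":1.15,"tz":0.33,"grip":45},{"wx":-0.12,"wy":-0.02,"wz":-5.50,"tx":-2.79,"ty":0.89,"tz":0.33,"grip":45},{"wx":-0.12,"wy":-0.02,"wz":-5.50,"tx":-2.86,"ty":0.61,"tz":0.34,"grip":45},{"wx":-0.12,"wy":-0.02,"wz":-5.50,"tx":-2.91,"ty":0.33,"tz":0.34,"grip":45},{"wx":-0.12,"wy":-0.02,"wz":-5.50,"tx":-2.93,"ty":0.05,"tz":0.34,"grip":45},{"wx":-0.12,"wy":-0.02,"wz":-5.50,"tx":-2.92,"ty":-0.23,"tz":0.34,"grip":45},{"wx":-0.12,"wy":-0.02,"wz":-5.50,"tx":-2.88,"ty":-0.51,"tz":0.34,"grip":45}
```

Request:
step_arm(
  steps=[
    {"wx":-0.1,"wy":0,"wz":-5.5,"tx":-2.7,"ty":1.1,"tz":0.3,"grip":45},
    {"wx":-0.1,"wy":0,"wz":-5.5,"tx":-2.8,"ty":0.9,"tz":0.3,"grip":45},
    {"wx":-0.1,"wy":0,"wz":-5.5,"tx":-2.9,"ty":0.6,"tz":0.3,"grip":45},
    {"wx":-0.1,"wy":0,"wz":-5.5,"tx":-2.9,"ty":0.3,"tz":0.3,"grip":45},
    {"wx":-0.1,"wy":0,"wz":-5.5,"tx":-2.9,"ty":0,"tz":0.3,"grip":45},
    {"wx":-0.1,"wy":0,"wz":-5.5,"tx":-2.8,"ty":-0.2,"tz":0.3,"grip":45},
    {"wx":-0.1,"wy":0,"wz":-3.7,"tx":-2.0,"ty":-0.5,"tz":0.3,"grip":45},
    {"wx":0,"wy":0,"wz":0,"tx":0,"ty":0,"tz":0,"grip":45},
  ],
)

```text
clock: 40.3
eef_pos: [617.9, 98.4, 159.4]
eef_rot: [0.721, -0.693, 0.004, -0.003]
ft_force: [-0.1, -0.0, -0.1]
gripper_width: 38.7
```

```bash
python3 -c "
from h import *
delta(dock(54,0,110),-177.9)
"
```

```text
delta cm [0.18 0.14 4.94] deg [-0.52 -0.1   0.12] dist mm 49.4
```

Request:
step_arm(
  steps=[
    {"wx":-0.5,"wy":0,"wz":0.1,"tx":0.2,"ty":0,"tz":1.7,"grip":45},
    {"wx":0,"wy":0,"wz":0,"tx":0,"ty":0,"tz":2,"grip":45},
    {"wx":0,"wy":0,"wz":0,"tx":0,"ty":0,"tz":0,"grip":45},
  ],
)

```text
clock: 40.6
eef_pos: [618.2, 95.6, 120.9]
eef_rot: [0.719, -0.695, 0.001, 0.0]
ft_force: [-0.1, 0.0, -0.6]
gripper_width: 38.0
```

```bash
python3 -c "
from h import *
delta(dock(54,-1,70),-177.9)
"
```

```text
delta cm [-0.1   0.02  5.09] deg [-0.06 -0.07 -0.11] dist mm 50.9
```

Request:
step_arm(
  steps=[
    {"wx":0,"wy":0,"wz":-0.1,"tx":-0.2,"ty":0,"tz":2,"grip":45},
    {"wx":0,"wy":0,"wz":0,"tx":-0.1,"ty":0,"tz":2,"grip":45},
    {"wx":0,"wy":0,"wz":0,"tx":0,"ty":0,"tz":1,"grip":45},
    {"wx":0,"wy":0,"wz":0,"tx":0,"ty":0,"tz":0,"grip":45},
  ],
)

```text
clock: 41.0
eef_pos: [619.0, 95.4, 71.6]
eef_rot: [0.718, -0.696, 0.002, -0.001]
ft_force: [0.1, 0.0, 0.4]
gripper_width: 38.6
```

```bash
python3 -c "
from h import *
delta(dock(54,-1,70),-177.9)
"
```

```text
delta cm [-0.11  0.09  0.16] deg [-0.2  -0.1  -0.28] dist mm 2.1
```

Request:
step_arm(
  steps=[
    {"wx":0,"wy":0,"wz":-0.2,"tx":-0.1,"ty":0,"tz":0.1,"grip":0},
    {"wx":0,"wy":0,"wz":0,"tx":0,"ty":0,"tz":0,"grip":0},
    {"wx":0,"wy":0,"wz":0,"tx":0,"ty":0,"tz":0,"grip":0},
    {"wx":0,"wy":0,"wz":0,"tx":0,"ty":0,"tz":0,"grip":0},
  ],
)

```text
clock: 41.4
eef_pos: [619.7, 95.9, 73.3]
eef_rot: [0.719, -0.695, 0.002, -0.002]
ft_force: [-0.6, -0.2, -1.1]
gripper_width: 14.0
```

Request:
step_arm(
  steps=[
    {"wx":0,"wy":0,"wz":0,"tx":0,"ty":0,"tz":-1,"grip":0},
    {"wx":0,"wy":0,"wz":0,"tx":0,"ty":0,"tz":-2,"grip":0},
    {"wx":0,"wy":0,"wz":0,"tx":0,"ty":0,"tz":-3,"grip":0},
    {"wx":0,"wy":0,"wz":0,"tx":0,"ty":0,"tz":-3,"grip":0},
    {"wx":0,"wy":0,"wz":0,"tx":0,"ty":0,"tz":-2,"grip":0},
  ],
)

```text
clock: 41.9
eef_pos: [618.5, 95.7, 188.3]
eef_rot: [0.719, -0.695, 0.003, -0.001]
ft_force: [-0.0, 0.1, -0.9]
gripper_width: 14.1
```

```bash
python3 -c "
from h import *
f=grab('scene');crop(f,260,120,410,240,5,'d28')
plan((554,-329.5,180),96.4,15,0)
"
```

```text
{"wx":-0.04,"wy":0.02,"wz":5.71,"tx":2.82,"ty":0.54,"tz":0.08,"grip":0},{"wx":-0.04,"wy":0.02,"wz":5.71,"tx":2.86,"ty":0.26,"tz":0.08,"grip":0},{"wx":-0.04,"wy":0.02,"wz":5.71,"tx":2.87,"ty":-0.03,"tz":0.09,"grip":0},{"wx":-0.04,"wy":0.02,"wz":5.71,"tx":2.85,"ty":-0.31,"tz":0.09,"grip":0},{"wx":-0.04,"wy":0.02,"wz":5.71,"tx":2.81,"ty":-0.59,"tz":0.09,"grip":0},{"wx":-0.04,"wy":0.02,"wz":5.71,"tx":2.73,"ty":-0.87,"tz":0.09,"grip":0},{"wx":-0.04,"wy":0.02,"wz":5.71,"tx":2.63,"ty":-1.14,"tz":0.09,"grip":0},{"wx":-0.04,"wy":0.02,"wz":5.71,"tx":2.51,"ty":-1.39,"tz":0.09,"grip":0},{"wx":-0.04,"wy":0.02,"wz":5.71,"tx":2.36,"ty":-1.64,"tz":0.09,"grip":0},{"wx":-0.04,"wy":0.02,"wz":5.71,"tx":2.18,"ty":-1.86,"tz":0.09,"grip":0},{"wx":-0.04,"wy":0.02,"wz":5.71,"tx":1.99,"ty":-2.07,"tz":0.09,"grip":0},{"wx":-0.04,"wy":0.02,"wz":5.71,"tx":1.77,"ty":-2.26,"tz":0.09,"grip":0},{"wx":-0.04,"wy":0.02,"wz":5.71,"tx":1.54,"ty":-2.42,"tz":0.09,"grip":0},{"wx":-0.04,"wy":0.02,"wz":5.71,"tx":1.29,"ty":-2.56,"tz":0.08,"grip":0},{"wx":-0.04,"wy":0.02,"wz":5.71,"tx":1.03,"ty":-2.68,"tz":0.08,"grip":0}
```

View pics/d28.png

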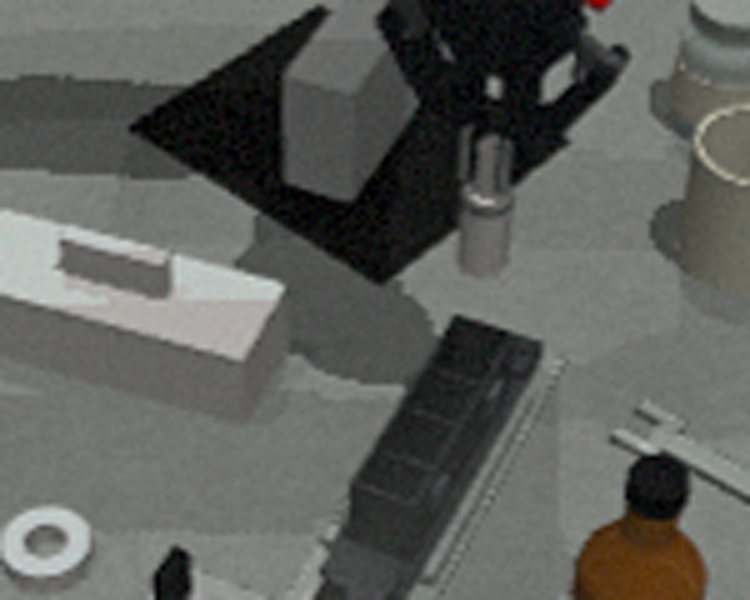

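Request:
step_arm(
  steps=[
    {"wx":0,"wy":0,"wz":5.7,"tx":2.8,"ty":0.6,"tz":0,"grip":0},
    {"wx":0,"wy":0,"wz":5.7,"tx":2.9,"ty":0.3,"tz":0,"grip":0},
    {"wx":0,"wy":0,"wz":5.7,"tx":2.9,"ty":0,"tz":0,"grip":0},
    {"wx":0,"wy":0,"wz":5.7,"tx":2.9,"ty":-0.3,"tz":0,"grip":0},
    {"wx":0,"wy":0,"wz":5.7,"tx":2.8,"ty":-0.6,"tz":0,"grip":0},
    {"wx":0,"wy":0,"wz":5.7,"tx":2.7,"ty":-0.9,"tz":0,"grip":0},
    {"wx":0,"wy":0,"wz":5.7,"tx":2.6,"ty":-1.1,"tz":0,"grip":0},
    {"wx":0,"wy":0,"wz":5.7,"tx":2.5,"ty":-1.4,"tz":0,"grip":0},
  ],
)

```text
clock: 42.75
eef_pos: [584.5, -135.1, 202.9]
eef_rot: [-0.383, 0.924, -0.006, 0.014]
ft_force: [-0.0, 0.1, -0.9]
gripper_width: 13.9
```

```bash
python3 -c "
from h import *
plan((554,-329.5,165),96.4,8,0)
"
```

```text
{"wx":-0.09,"wy":0.19,"wz":4.83,"tx":2.00,"ty":-1.44,"tz":0.46,"grip":0},{"wx":-0.09,"wy":0.19,"wz":4.83,"tx":1.87,"ty":-1.60,"tz":0.47,"grip":0},{"wx":-0.09,"wy":0.19,"wz":4.83,"tx":1.73,"ty":-1.75,"tz":0.47,"grip":0},{"wx":-0.09,"wy":0.19,"wz":4.83,"tx":1.57,"ty":-1.89,"tz":0.47,"grip":0},{"wx":-0.09,"wy":0.19,"wz":4.83,"tx":1.40,"ty":-2.02,"tz":0.47,"grip":0},{"wx":-0.09,"wy":0.19,"wz":4.83,"tx":1.23,"ty":-2.13,"tz":0.47,"grip":0},{"wx":-0.09,"wy":0.19,"wz":4.83,"tx":1.04,"ty":-2.23,"tz":0.48,"grip":0},{"wx":-0.09,"wy":0.19,"wz":4.83,"tx":0.85,"ty":-2.31,"tz":0.47,"grip":0}
```

Request:
step_arm(
  steps=[
    {"wx":-0.1,"wy":0.2,"wz":4.8,"tx":2.0,"ty":-1.4,"tz":0.4,"grip":0},
    {"wx":-0.1,"wy":0.2,"wz":4.8,"tx":1.9,"ty":-1.6,"tz":0.4,"grip":0},
    {"wx":-0.1,"wy":0.2,"wz":4.8,"tx":1.7,"ty":-1.7,"tz":0.4,"grip":0},
    {"wx":-0.1,"wy":0.2,"wz":4.8,"tx":1.6,"ty":-1.9,"tz":0.4,"grip":0},
    {"wx":-0.1,"wy":0.2,"wz":4.8,"tx":1.4,"ty":-2.0,"tz":0.4,"grip":0},
    {"wx":-0.1,"wy":0.2,"wz":4.8,"tx":1.2,"ty":-2.1,"tz":0.4,"grip":0},
    {"wx":-0.1,"wy":0.2,"wz":4.8,"tx":1.0,"ty":-2.2,"tz":0.4,"grip":0},
    {"wx":-0.1,"wy":0.2,"wz":3.3,"tx":0.4,"ty":-1.4,"tz":0.4,"grip":0},
  ],
)

```text
clock: 43.55
eef_pos: [554.6, -328.8, 179.8]
eef_rot: [-0.056, 0.998, -0.003, 0.006]
ft_force: [0.0, 0.3, -0.5]
gripper_width: 14.2
```

Request:
step_arm(
  steps=[
    {"wx":0,"wy":0,"wz":0,"tx":0,"ty":0,"tz":0,"grip":0},
  ],
)

```text
clock: 43.65
eef_pos: [554.1, -330.6, 179.7]
eef_rot: [-0.055, 0.998, -0.003, 0.006]
ft_force: [-0.3, -0.5, 0.1]
gripper_width: 14.1
```

```bash
python3 -c "
from h import *
delta((554,-329.5,120),96.4)
"
```

```text
delta cm [0.07 0.15 5.97] deg [-0.38  0.66 -0.12] dist mm 59.8
```

Request:
step_arm(
  steps=[
    {"wx":-0.4,"wy":0.6,"wz":0,"tx":0,"ty":0,"tz":1.7,"grip":0},
    {"wx":0,"wy":0,"wz":0,"tx":0,"ty":0,"tz":2,"grip":0},
    {"wx":0,"wy":0,"wz":0,"tx":0,"ty":0,"tz":2,"grip":0},
    {"wx":0,"wy":0,"wz":0,"tx":0,"ty":0,"tz":0,"grip":0},
  ],
)

```text
clock: 44.05
eef_pos: [555.5, -329.1, 121.2]
eef_rot: [-0.057, 0.998, 0.0, 0.002]
ft_force: [-0.2, -0.4, -1.2]
gripper_width: 13.7
```

```bash
python3 -c "
from h import *
delta((554,-329.5,68),96.4)
"
```

```text
delta cm [ 0.17 -0.03  5.32] deg [0.03 0.18 0.16] dist mm 53.2
```

Request:
step_arm(
  steps=[
    {"wx":0,"wy":0.1,"wz":0.1,"tx":0.2,"ty":0,"tz":1.5,"grip":0},
    {"wx":0,"wy":0,"wz":0,"tx":0.1,"ty":0,"tz":1.5,"grip":0},
    {"wx":0,"wy":0,"wz":0,"tx":0,"ty":0,"tz":1.3,"grip":0},
  ],
)

```text
clock: 44.35
eef_pos: [555.3, -328.6, 80.6]
eef_rot: [-0.059, 0.998, -0.001, 0.003]
ft_force: [0.4, -0.9, -0.9]
gripper_width: 13.8
```

```bash
python3 -c "
from h import *
delta((554,-329.5,67.5),96.4)
"
```

```text
delta cm [ 0.14 -0.07  1.31] deg [-0.18  0.34  0.35] dist mm 13.2
```

Request:
step_arm(
  steps=[
    {"wx":-0.2,"wy":0.3,"wz":0.3,"tx":0.1,"ty":-0.1,"tz":0.6,"grip":0},
    {"wx":0,"wy":0,"wz":0,"tx":0,"ty":0,"tz":0.6,"grip":0},
    {"wx":0,"wy":0,"wz":0,"tx":0,"ty":0,"tz":0,"grip":0},
  ],
)

```text
clock: 44.65
eef_pos: [554.4, -328.8, 67.3]
eef_rot: [-0.057, 0.998, 0.001, -0.001]
ft_force: [-0.3, -0.0, -0.8]
gripper_width: 13.6
```

Request:
step_arm(
  steps=[
    {"wx":0,"wy":0,"wz":0,"tx":0,"ty":0,"tz":0,"grip":45},
    {"wx":0,"wy":0,"wz":0,"tx":0,"ty":0,"tz":0,"grip":45},
    {"wx":0,"wy":0,"wz":0,"tx":0,"ty":0,"tz":0,"grip":45},
    {"wx":0,"wy":0,"wz":0,"tx":0,"ty":0,"tz":-3,"grip":45},
    {"wx":0,"wy":0,"wz":0,"tx":0,"ty":0,"tz":-4,"grip":45},
    {"wx":0,"wy":0,"wz":0,"tx":0,"ty":0,"tz":-4,"grip":45},
  ],
)

```text
clock: 45.25
eef_pos: [552.3, -328.0, 176.4]
eef_rot: [-0.057, 0.998, 0.003, -0.005]
ft_force: [-0.2, -0.2, -0.5]
gripper_width: 38.3
```

```bash
python3 -c "
from h import *
f=grab('scene','s29');crop(f,150,220,300,340,5,'d29')
f=grab('top','t29')
"
```

```text
(no output)
```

View pics/d29.png

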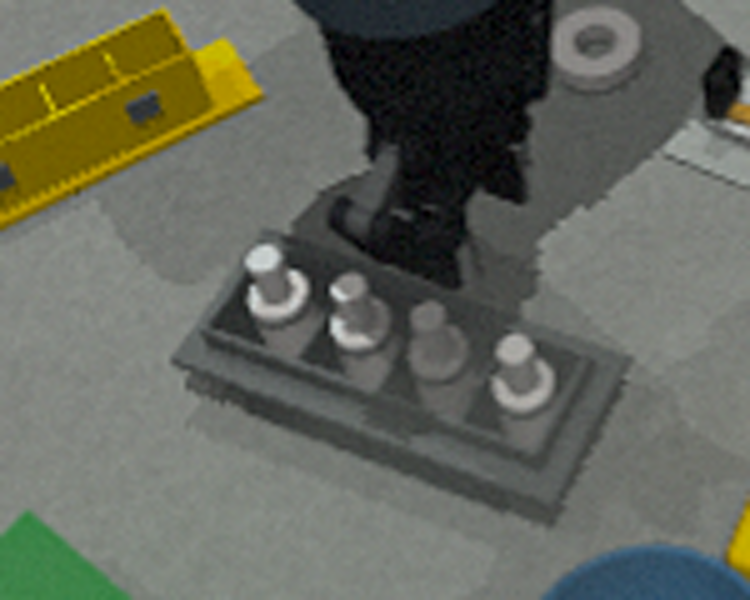

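View pics/s29.png

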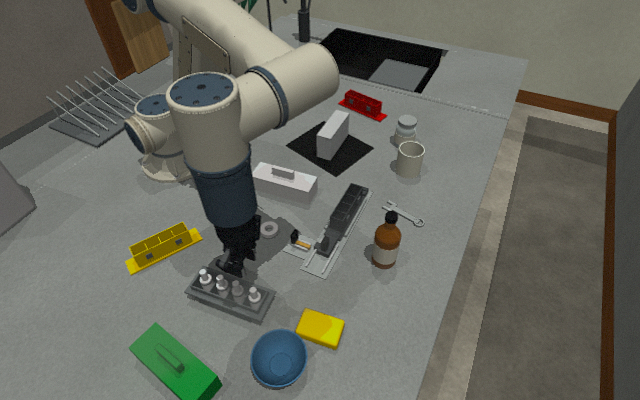

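View pics/t29.png

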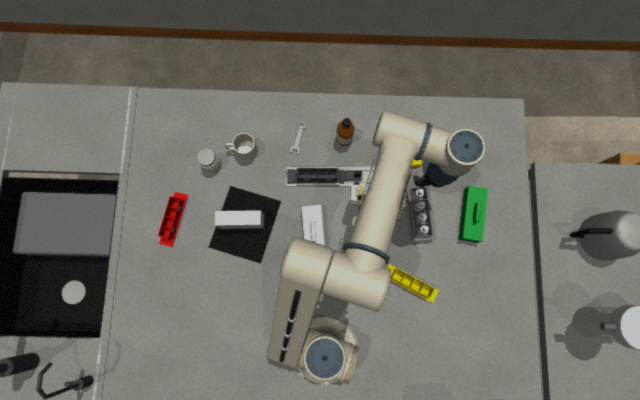

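```bash
python3 -c "
from h import *
f=cv2.imread('pics/s29.png');crop(f,240,140,340,220,6,'d30')
u=np.array([np.cos(np.radians(6.3)),np.sin(np.radians(6.3)),0]);v=np.array([-u[1],u[0],0]);c=np.array([402.,51,57])
print((proj('scene',[c+u*a+v*b for a,b in((-97,35),(97,35),(97,-35),(-97,-35))])-[240,140])*6+2.5)
f=cv2.imread('pics/s13.png');crop(f,240,140,340,220,6,'d31')
"
```

```text
[[122.39624307 128.85725942]
 [463.23668087 219.63001218]
 [410.00078397 311.77749942]
 [ 58.55286315 213.52587316]]
```

View pics/d30.png

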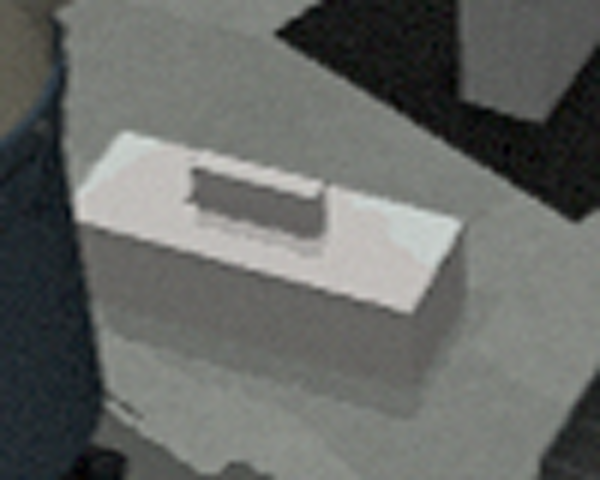

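```bash
python3 -c "
from h import *
plan((405,50.5,150),96.4,13,45)
"
```

```text
{"wx":-0.01,"wy":0.01,"wz":0.01,"tx":0.82,"ty":3.04,"tz":0.25,"grip":45},{"wx":-0.01,"wy":0.01,"wz":0.01,"tx":0.82,"ty":3.04,"tz":0.25,"grip":45},{"wx":-0.01,"wy":0.01,"wz":0.01,"tx":0.82,"ty":3.04,"tz":0.25,"grip":45},{"wx":-0.01,"wy":0.01,"wz":0.01,"tx":0.82,"ty":3.04,"tz":0.25,"grip":45},{"wx":-0.01,"wy":0.01,"wz":0.01,"tx":0.82,"ty":3.04,"tz":0.25,"grip":45},{"wx":-0.01,"wy":0.01,"wz":0.01,"tx":0.82,"ty":3.04,"tz":0.25,"grip":45},{"wx":-0.01,"wy":0.01,"wz":0.01,"tx":0.82,"ty":3.04,"tz":0.25,"grip":45},{"wx":-0.01,"wy":0.01,"wz":0.01,"tx":0.82,"ty":3.04,"tz":0.25,"grip":45},{"wx":-0.01,"wy":0.01,"wz":0.01,"tx":0.82,"ty":3.04,"tz":0.25,"grip":45},{"wx":-0.01,"wy":0.01,"wz":0.01,"tx":0.82,"ty":3.04,"tz":0.25,"grip":45},{"wx":-0.01,"wy":0.01,"wz":0.01,"tx":0.82,"ty":3.04,"tz":0.25,"grip":45},{"wx":-0.01,"wy":0.01,"wz":0.01,"tx":0.82,"ty":3.04,"tz":0.25,"grip":45},{"wx":-0.01,"wy":0.01,"wz":0.01,"tx":0.82,"ty":3.04,"tz":0.25,"grip":45}
```

Request:
step_arm(
  steps=[
    {"wx":0,"wy":0,"wz":0,"tx":0.9,"ty":3.3,"tz":0,"grip":45},
    {"wx":0,"wy":0,"wz":0,"tx":0.9,"ty":3.3,"tz":0,"grip":45},
    {"wx":0,"wy":0,"wz":0,"tx":0.9,"ty":3.3,"tz":0,"grip":45},
    {"wx":0,"wy":0,"wz":0,"tx":0.9,"ty":3.3,"tz":0,"grip":45},
    {"wx":0,"wy":0,"wz":0,"tx":0.9,"ty":3.3,"tz":0,"grip":45},
    {"wx":0,"wy":0,"wz":0,"tx":0.9,"ty":3.3,"tz":0,"grip":45},
    {"wx":0,"wy":0,"wz":0,"tx":0.9,"ty":3.3,"tz":0,"grip":45},
    {"wx":0,"wy":0,"wz":0,"tx":0.9,"ty":3.3,"tz":0,"grip":45},
  ],
)

```text
clock: 46.15
eef_pos: [453.4, -71.5, 184.4]
eef_rot: [-0.054, 0.999, -0.002, 0.007]
ft_force: [1.0, 1.5, 0.5]
gripper_width: 38.2
```

```bash
python3 -c "
from h import *
delta((405,50.5,140),96.4)
f=grab('scene');crop(f,240,140,340,220,6,'d32')
"
```

```text
delta cm [ 3.56 12.67  4.32] deg [-0.31  0.8  -0.22] dist mm 138.6
```

Request:
step_arm(
  steps=[
    {"wx":-0.3,"wy":0.8,"wz":-0.2,"tx":0.9,"ty":3.2,"tz":0.5,"grip":45},
    {"wx":0,"wy":0,"wz":0,"tx":0.9,"ty":3.2,"tz":1,"grip":45},
    {"wx":0,"wy":0,"wz":0,"tx":0.9,"ty":3.2,"tz":1.5,"grip":45},
    {"wx":0,"wy":0,"wz":0,"tx":0.9,"ty":2.5,"tz":1,"grip":45},
    {"wx":0,"wy":0,"wz":0,"tx":0,"ty":0,"tz":0,"grip":45},
  ],
)

```text
clock: 46.7
eef_pos: [401.8, 53.3, 146.1]
eef_rot: [-0.057, 0.998, 0.002, 0.005]
ft_force: [0.7, -0.1, -0.1]
gripper_width: 38.4
```

```bash
python3 -c "
from h import *
delta((405,50.5,68),96.4)
f=grab('scene');crop(f,240,100,340,220,5,'d32')
"
```

```text
delta cm [-0.21 -0.35  7.81] deg [0.23 0.57 0.17] dist mm 78.2
```

View pics/d32.png

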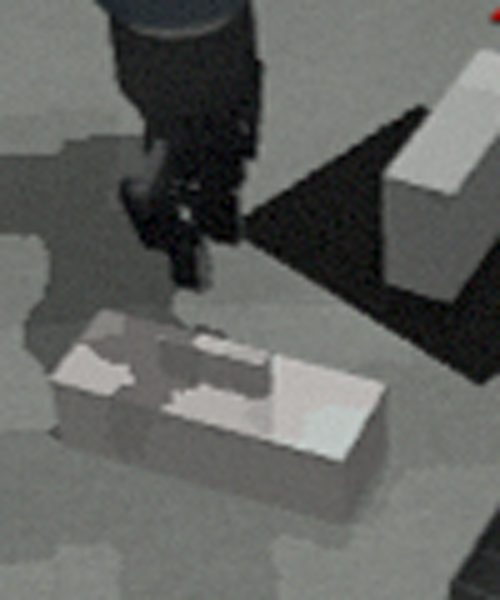

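Request:
step_arm(
  steps=[
    {"wx":0.2,"wy":0.5,"wz":0.1,"tx":-0.2,"ty":-0.3,"tz":1.5,"grip":45},
    {"wx":0,"wy":0,"wz":0,"tx":0,"ty":0,"tz":1.5,"grip":45},
    {"wx":0,"wy":0,"wz":0,"tx":0,"ty":0,"tz":1.5,"grip":45},
    {"wx":0,"wy":0,"wz":0,"tx":0,"ty":0,"tz":0,"grip":45},
  ],
)

```text
clock: 47.15
eef_pos: [408.9, 48.9, 103.7]
eef_rot: [-0.056, 0.998, 0.001, 0.005]
ft_force: [-0.4, -0.4, 0.2]
gripper_width: 38.3
```

```bash
python3 -c "
from h import *
delta((405,50.5,68),96.4)
"
```

```text
delta cm [0.41 0.2  3.56] deg [0.07 0.57 0.08] dist mm 35.9
```

Request:
step_arm(
  steps=[
    {"wx":0,"wy":0.6,"wz":0,"tx":0.4,"ty":0.2,"tz":1.2,"grip":45},
    {"wx":0,"wy":0,"wz":0,"tx":0.2,"ty":0,"tz":1.2,"grip":45},
    {"wx":0,"wy":0,"wz":0,"tx":0.1,"ty":0,"tz":1.0,"grip":45},
    {"wx":0,"wy":0,"wz":0,"tx":0,"ty":0,"tz":0,"grip":45},
  ],
)

```text
clock: 47.55
eef_pos: [403.8, 49.7, 69.9]
eef_rot: [-0.055, 0.998, 0.001, 0.001]
ft_force: [-0.3, 0.5, 0.6]
gripper_width: 38.3
```

```bash
python3 -c "
from h import *
delta((405,50.5,68),96.4)
"
```

```text
delta cm [-0.13  0.07  0.19] deg [ 0.13  0.16 -0.04] dist mm 2.4
```

Request:
step_arm(
  steps=[
    {"wx":0.1,"wy":0.1,"wz":0,"tx":-0.1,"ty":0,"tz":0.1,"grip":0},
    {"wx":0,"wy":0,"wz":0,"tx":0,"ty":0,"tz":0,"grip":0},
    {"wx":0,"wy":0,"wz":0,"tx":0,"ty":0,"tz":0,"grip":0},
    {"wx":0,"wy":0,"wz":0,"tx":0,"ty":0,"tz":0,"grip":0},
  ],
)

```text
clock: 47.95
eef_pos: [405.2, 49.9, 69.4]
eef_rot: [-0.055, 0.998, 0.0, 0.001]
ft_force: [0.4, 0.1, -3.3]
gripper_width: 12.4
```

Request:
step_arm(
  steps=[
    {"wx":0,"wy":0,"wz":0,"tx":0,"ty":0,"tz":-1,"grip":0},
    {"wx":0,"wy":0,"wz":0,"tx":0,"ty":0,"tz":-2.5,"grip":0},
    {"wx":0,"wy":0,"wz":0,"tx":0,"ty":0,"tz":-3,"grip":0},
    {"wx":0,"wy":0,"wz":0,"tx":0,"ty":0,"tz":-3,"grip":0},
    {"wx":0,"wy":0,"wz":0,"tx":0,"ty":0,"tz":-3,"grip":0},
  ],
)

```text
clock: 48.45
eef_pos: [401.2, 48.3, 197.0]
eef_rot: [-0.055, 0.998, -0.001, -0.005]
ft_force: [0.5, -0.2, -3.1]
gripper_width: 12.7
```

```bash
python3 -c "
from h import *
delta((490.5,-335.5,195),96.4)
"
```

```text
delta cm [ -4.66 -39.13   0.24] deg [-0.12 -0.55 -0.09] dist mm 394.0
```

Request:
step_arm(
  steps=[
    {"wx":0,"wy":-0.5,"wz":0,"tx":-0.3,"ty":-3.0,"tz":0,"grip":0},
    {"wx":0,"wy":0,"wz":0,"tx":-0.4,"ty":-3.3,"tz":0,"grip":0},
    {"wx":0,"wy":0,"wz":0,"tx":-0.4,"ty":-3.3,"tz":0,"grip":0},
    {"wx":0,"wy":0,"wz":0,"tx":-0.4,"ty":-3.3,"tz":0,"grip":0},
    {"wx":0,"wy":0,"wz":0,"tx":-0.4,"ty":-3.3,"tz":0,"grip":0},
    {"wx":0,"wy":0,"wz":0,"tx":-0.4,"ty":-3.3,"tz":0,"grip":0},
    {"wx":0,"wy":0,"wz":0,"tx":-0.4,"ty":-3.3,"tz":0,"grip":0},
    {"wx":0,"wy":0,"wz":0,"tx":-0.4,"ty":-3.3,"tz":0,"grip":0},
  ],
)

```text
clock: 49.25
eef_pos: [465.1, -213.1, 209.8]
eef_rot: [-0.06, 0.998, 0.001, 0.009]
ft_force: [0.6, 0.9, -2.0]
gripper_width: 12.5
```

```bash
python3 -c "
from h import *
delta((490.5,-335.5,195),96.4)
"
```

```text
delta cm [ -1.04 -12.46   1.48] deg [0.08 0.99 0.43] dist mm 125.9
```

Request:
step_arm(
  steps=[
    {"wx":0,"wy":1.0,"wz":0.4,"tx":-0.3,"ty":-3.3,"tz":0.2,"grip":0},
    {"wx":0,"wy":0,"wz":0,"tx":-0.3,"ty":-3.3,"tz":0.3,"grip":0},
    {"wx":0,"wy":0,"wz":0,"tx":-0.3,"ty":-2.8,"tz":0.3,"grip":0},
    {"wx":0,"wy":0,"wz":0,"tx":-0.2,"ty":-1.6,"tz":0.3,"grip":0},
    {"wx":0,"wy":0,"wz":0,"tx":0,"ty":0,"tz":0,"grip":0},
  ],
)

```text
clock: 49.75
eef_pos: [487.9, -329.5, 200.1]
eef_rot: [-0.054, 0.999, 0.001, -0.001]
ft_force: [0.0, 0.3, -2.7]
gripper_width: 12.7
```

```bash
python3 -c "
from h import *
delta((490.5,-335.5,170),96.4)
"
```

```text
delta cm [-0.2  -0.63  3.01] deg [ 0.1  -0.12 -0.25] dist mm 30.8
```

Request:
step_arm(
  steps=[
    {"wx":0.1,"wy":-0.1,"wz":-0.2,"tx":-0.2,"ty":-0.6,"tz":0,"grip":0},
    {"wx":0,"wy":0,"wz":0,"tx":0,"ty":0,"tz":0,"grip":0},
    {"wx":0,"wy":0,"wz":0,"tx":0,"ty":0,"tz":1.0,"grip":0},
    {"wx":0,"wy":0,"wz":0,"tx":0,"ty":0,"tz":1.0,"grip":0},
    {"wx":0,"wy":0,"wz":0,"tx":0,"ty":0,"tz":0,"grip":0},
  ],
)

```text
clock: 50.25
eef_pos: [490.4, -333.3, 179.7]
eef_rot: [-0.056, 0.998, 0.0, 0.0]
ft_force: [0.2, -0.6, -2.0]
gripper_width: 12.3
```

```bash
python3 -c "
from h import *
delta((490.5,-335.5,170),96.4)
"
```

```text
delta cm [ 0.01 -0.22  0.97] deg [0.05 0.03 0.06] dist mm 9.9
```

Request:
step_arm(
  steps=[
    {"wx":0,"wy":0,"wz":0,"tx":0,"ty":-0.2,"tz":1.2,"grip":0},
    {"wx":0,"wy":0,"wz":0,"tx":0,"ty":0,"tz":1.2,"grip":0},
    {"wx":0,"wy":0,"wz":0,"tx":0,"ty":0,"tz":0,"grip":0},
  ],
)

```text
clock: 50.55
eef_pos: [490.3, -334.5, 153.2]
eef_rot: [-0.057, 0.998, 0.001, -0.0]
ft_force: [-0.3, -0.0, -3.2]
gripper_width: 13.0
```

```bash
python3 -c "
from h import *
delta((490.5,-335.5,140),96.4)
f=grab('scene');crop(f,150,200,300,320,5,'d33')
"
```

```text
delta cm [-0.01 -0.1   1.32] deg [ 0.09 -0.02  0.12] dist mm 13.2
```

View pics/d33.png

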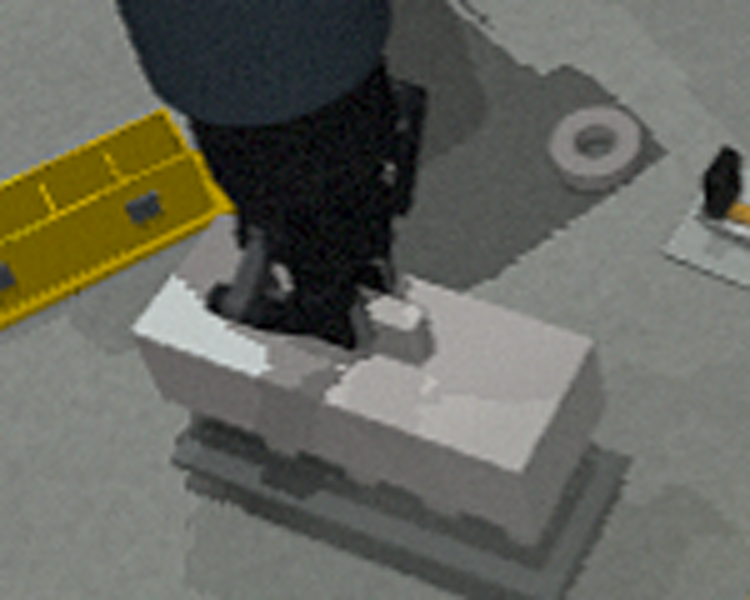

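Request:
step_arm(
  steps=[
    {"wx":0.1,"wy":0,"wz":0.1,"tx":0,"ty":-0.1,"tz":1.0,"grip":0},
    {"wx":0,"wy":0,"wz":0,"tx":0,"ty":0,"tz":1.0,"grip":0},
    {"wx":0,"wy":0,"wz":0,"tx":0,"ty":0,"tz":0,"grip":0},
  ],
)

```text
clock: 50.9
eef_pos: [491.1, -336.1, 132.8]
eef_rot: [-0.056, 0.998, -0.001, 0.001]
ft_force: [0.6, -0.6, -3.4]
gripper_width: 12.2
```

```bash
python3 -c "
from h import *
delta((490.5,-335.5,109.4),96.4)
"
```

```text
delta cm [0.05 0.08 2.34] deg [-0.11  0.07  0.01] dist mm 23.4
```

Request:
step_arm(
  steps=[
    {"wx":0,"wy":0,"wz":0,"tx":0.1,"ty":0.1,"tz":0.6,"grip":0},
    {"wx":0,"wy":0,"wz":0,"tx":0,"ty":0,"tz":0.5,"grip":0},
    {"wx":0,"wy":0,"wz":0,"tx":0,"ty":0,"tz":0.4,"grip":0},
  ],
)

```text
clock: 51.2
eef_pos: [490.3, -335.6, 117.4]
eef_rot: [-0.056, 0.998, -0.001, 0.001]
ft_force: [0.1, 0.2, -3.0]
gripper_width: 12.1
```

```bash
python3 -c "
from h import *
delta((490.5,-335.5,109.4),96.4)
"
```

```text
delta cm [-0.01  0.01  0.8 ] deg [-0.17  0.14  0.02] dist mm 8.0
```

No contact past the rim height, so it is sliding over. Lower the rest.

Request:
step_arm(
  steps=[
    {"wx":0,"wy":0,"wz":0,"tx":0,"ty":0,"tz":0.4,"grip":0},
    {"wx":0,"wy":0,"wz":0,"tx":0,"ty":0,"tz":0.3,"grip":0},
  ],
)

```text
clock: 51.4
eef_pos: [490.4, -335.6, 109.7]
eef_rot: [-0.056, 0.998, -0.001, 0.001]
ft_force: [0.2, -0.1, -3.7]
gripper_width: 12.4
```

Request:
step_arm(
  steps=[
    {"wx":0,"wy":0,"wz":0,"tx":0,"ty":0,"tz":0.2,"grip":0},
  ],
)

```text
clock: 51.5
eef_pos: [490.5, -335.7, 109.3]
eef_rot: [-0.056, 0.998, -0.002, 0.002]
ft_force: [-5.6, 8.5, 17.8]
gripper_width: 12.7
```

Seated at the expected height (109.3). Release, rise and withdraw.

Request:
step_arm(
  steps=[
    {"wx":0,"wy":0,"wz":0,"tx":0,"ty":0,"tz":-0.1,"grip":45},
    {"wx":0,"wy":0,"wz":0,"tx":0,"ty":0,"tz":0,"grip":45},
    {"wx":0,"wy":0,"wz":0,"tx":0,"ty":0,"tz":0,"grip":45},
    {"wx":0,"wy":0,"wz":0,"tx":0,"ty":0,"tz":-2,"grip":45},
    {"wx":0,"wy":0,"wz":0,"tx":0,"ty":0,"tz":-4,"grip":45},
    {"wx":0,"wy":0,"wz":0,"tx":0,"ty":0,"tz":-4,"grip":45},
    {"wx":0,"wy":0,"wz":0,"tx":1,"ty":4,"tz":0,"grip":45},
    {"wx":0,"wy":0,"wz":0,"tx":1,"ty":4,"tz":0,"grip":45},
  ],
)

```text
clock: 52.3
eef_pos: [463.5, -260.9, 214.6]
eef_rot: [-0.054, 0.999, -0.004, 0.003]
ft_force: [1.2, 1.4, -0.5]
gripper_width: 38.4
```

Request:
step_arm(
  steps=[
    {"wx":0,"wy":0,"wz":0,"tx":1,"ty":4,"tz":0,"grip":45},
    {"wx":0,"wy":0,"wz":0,"tx":1,"ty":4,"tz":0,"grip":45},
    {"wx":0,"wy":0,"wz":0,"tx":1,"ty":4,"tz":0,"grip":45},
    {"wx":0,"wy":0,"wz":0,"tx":1,"ty":4,"tz":0,"grip":45},
    {"wx":0,"wy":0,"wz":0,"tx":0,"ty":4,"tz":0,"grip":45},
    {"wx":0,"wy":0,"wz":0,"tx":0,"ty":4,"tz":0,"grip":45},
    {"wx":0,"wy":0,"wz":0,"tx":0,"ty":0,"tz":0,"grip":45},
  ],
)

```text
clock: 53.0
eef_pos: [394.9, -16.8, 215.0]
eef_rot: [-0.055, 0.998, -0.004, 0.009]
ft_force: [0.4, 0.4, 0.0]
gripper_width: 38.8
```

```bash
python3 -c "
from h import *
f=grab('scene','s34');crop(f,150,220,300,340,5,'d34');crop(f,260,100,410,300,4,'d35')
f=grab('top','t34');crop(f,200,150,500,250,2.6,'d36')
"
```

```text
(no output)
```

View pics/d34.png

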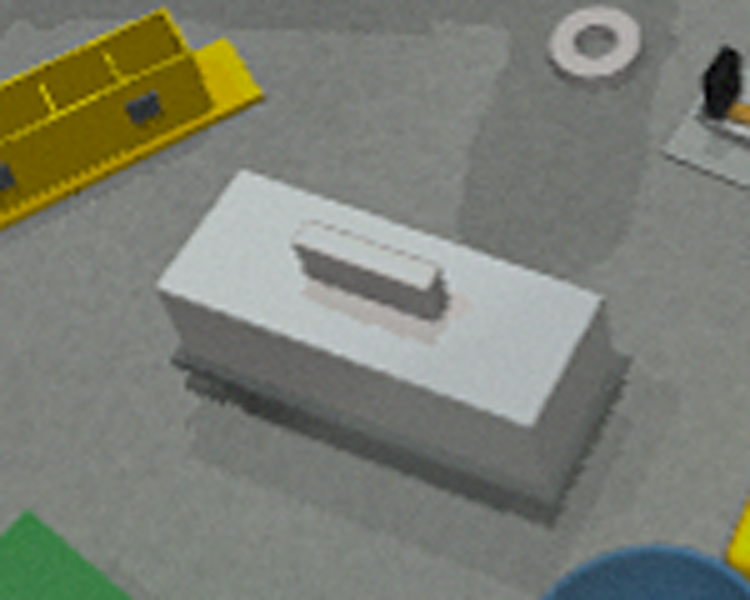

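View pics/d35.png

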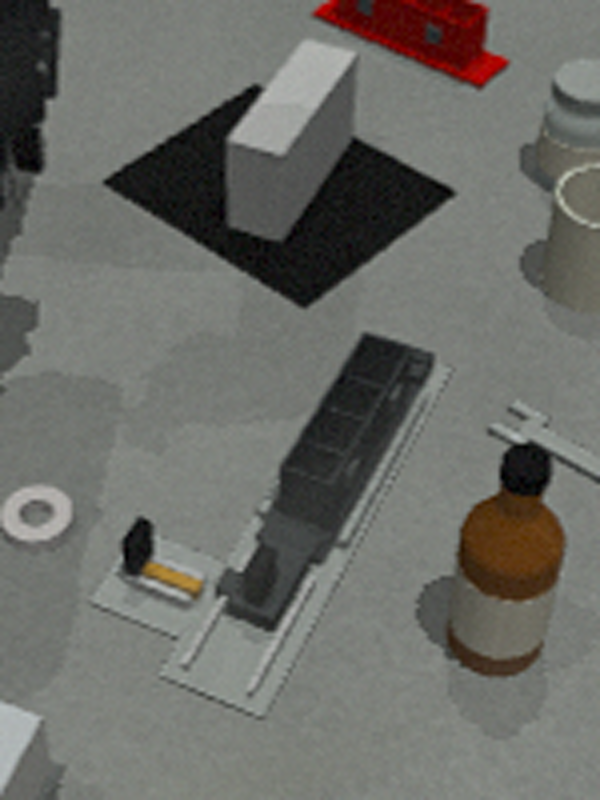

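View pics/t34.png

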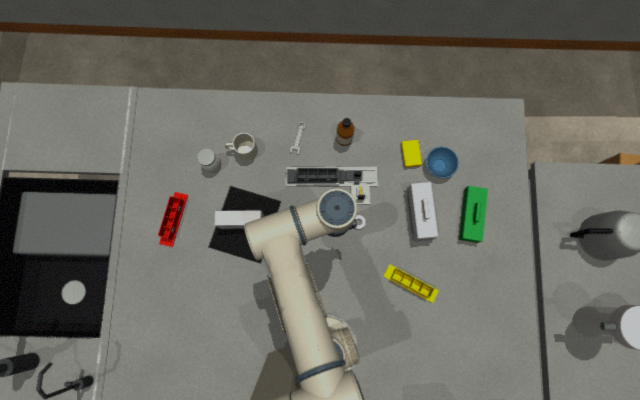

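```bash
python3 - <<'E'
from h import *
f=cv2.imread('pics/s34.png');crop(f,280,95,390,185,7,'d37')
g=cv2.imread('pics/t34.png');crop(g,195,175,295,270,7,'d38')
E
```

```text
(no output)
```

View pics/d38.png

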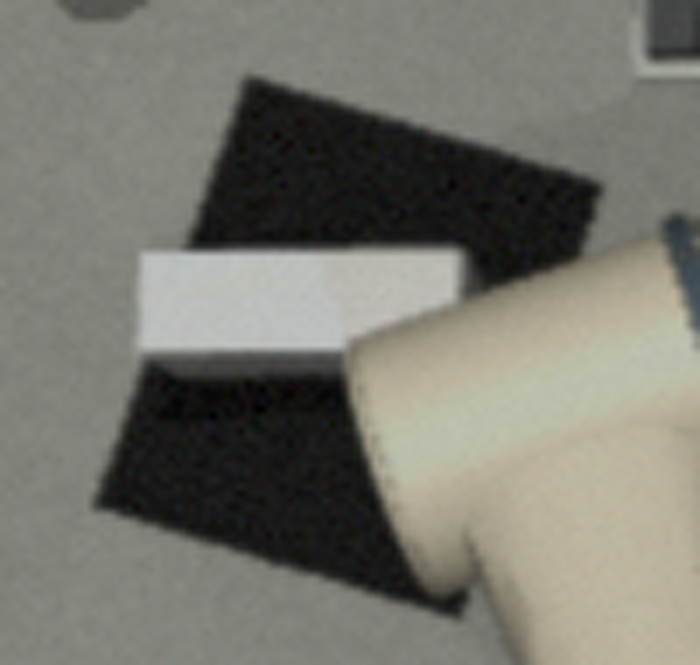

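View pics/d37.png

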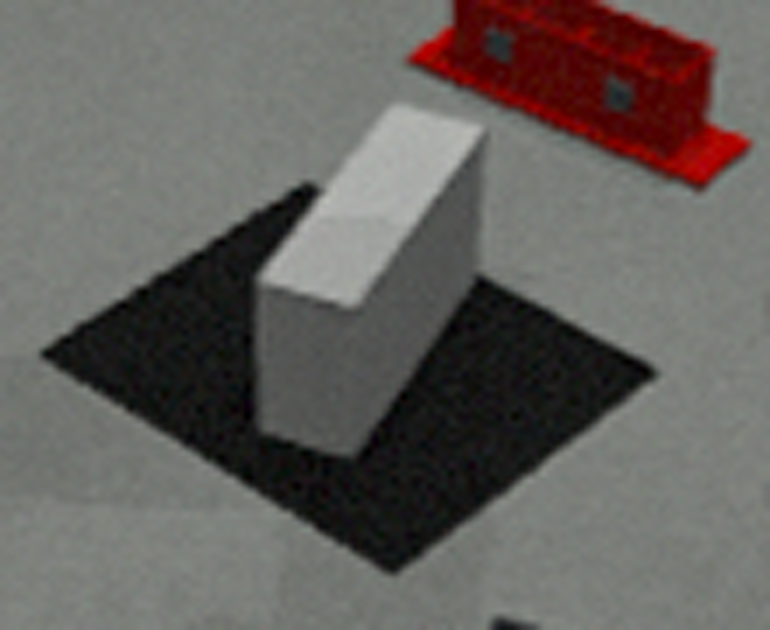

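```bash
python3 - <<'E'
from h import *
np.set_printoptions(precision=1,suppress=True)
def c(n,pts,s,x0,y0,z): return plane(n,(np.array(pts,float)+.5)/s-.5+np.array([x0,y0]),z)[:,:2]
for n,a,b,o in(("top",[(141,250),(465,246),(138,350)],[(250,76),(602,185),(462,614),(97,507)],(7,195,175)),
             ("scene",[(484,128),(356,305),(258,277),(397,103)],[(655,373),(395,573),(42,353)],(7,280,95))):
    L=c(n,a,*o,95); M=c(n,b,*o,3)
    # mat frame
    if n=="top": C=M.mean(0); x=(M[0]-M[3]); 
    else: C=(M[0]+M[2])/2; x=M[0]-M[1]
    x/=np.linalg.norm(x); y=np.array([-x[1],x[0]])
    print(n,C,np.degrees(np.arctan2(x[1],x[0]))); print("lid in mat",np.c_[(L-C)@x,(L-C)@y]); print("mat",np.c_[(M-C)@x,(M-C)@y])
E
```

```text
top [431.5 301.1] -15.342023580516713
lid in mat [[  5.   97.2]
 [ 53.8 -55.7]
 [-42.7  81.8]]
mat [[ 119.2   98.6]
 [ 117.8  -98.2]
 [-117.2  -99. ]
 [-119.8   98.6]]
scene [433.9 300.6] 74.8965123083813
lid in mat [[ 96.5  -3.1]
 [-51.1 -50.3]
 [-66.1  -2.7]
 [ 84.2  43. ]]
mat [[  97.5 -118.8]
 [ -98.8 -118.8]
 [ -97.5  118.8]]
```

```bash
python3 -c "
from h import *
plan((441.2,312,190),-177.9,12,100)
"
```

```text
{"wx":-0.10,"wy":0.03,"wz":-7.16,"tx":-0.67,"ty":2.71,"tz":0.19,"grip":100},{"wx":-0.10,"wy":0.03,"wz":-7.16,"tx":-1.00,"ty":2.60,"tz":0.20,"grip":100},{"wx":-0.10,"wy":0.03,"wz":-7.16,"tx":-1.32,"ty":2.46,"tz":0.20,"grip":100},{"wx":-0.10,"wy":0.03,"wz":-7.16,"tx":-1.62,"ty":2.27,"tz":0.20,"grip":100},{"wx":-0.10,"wy":0.03,"wz":-7.16,"tx":-1.89,"ty":2.05,"tz":0.21,"grip":100},{"wx":-0.10,"wy":0.03,"wz":-7.16,"tx":-2.13,"ty":1.80,"tz":0.21,"grip":100},{"wx":-0.10,"wy":0.03,"wz":-7.16,"tx":-2.34,"ty":1.52,"tz":0.21,"grip":100},{"wx":-0.10,"wy":0.03,"wz":-7.16,"tx":-2.51,"ty":1.22,"tz":0.21,"grip":100},{"wx":-0.10,"wy":0.03,"wz":-7.16,"tx":-2.64,"ty":0.89,"tz":0.21,"grip":100},{"wx":-0.10,"wy":0.03,"wz":-7.16,"tx":-2.73,"ty":0.56,"tz":0.21,"grip":100},{"wx":-0.10,"wy":0.03,"wz":-7.16,"tx":-2.78,"ty":0.21,"tz":0.21,"grip":100},{"wx":-0.10,"wy":0.03,"wz":-7.16,"tx":-2.78,"ty":-0.14,"tz":0.21,"grip":100}
```

The lid is fully on the mat but one far corner is only ~3 mm from the mat's edge; I have time, so I will shift it inward.

Request:
step_arm(
  steps=[
    {"wx":0,"wy":0,"wz":-7.2,"tx":-0.7,"ty":2.7,"tz":0.1,"grip":100},
    {"wx":0,"wy":0,"wz":-7.2,"tx":-1.0,"ty":2.6,"tz":0.1,"grip":100},
    {"wx":0,"wy":0,"wz":-7.2,"tx":-1.3,"ty":2.5,"tz":0.1,"grip":100},
    {"wx":0,"wy":0,"wz":-7.2,"tx":-1.6,"ty":2.3,"tz":0.1,"grip":100},
    {"wx":0,"wy":0,"wz":-7.2,"tx":-1.9,"ty":2.0,"tz":0.1,"grip":100},
    {"wx":0,"wy":0,"wz":-7.2,"tx":-2.1,"ty":1.8,"tz":0.1,"grip":100},
    {"wx":0,"wy":0,"wz":-7.2,"tx":-2.3,"ty":1.5,"tz":0.1,"grip":100},
    {"wx":0,"wy":0,"wz":-7.2,"tx":-2.5,"ty":1.2,"tz":0.1,"grip":100},
  ],
)

```text
clock: 53.9
eef_pos: [428.9, 198.0, 206.0]
eef_rot: [-0.536, 0.844, -0.01, 0.006]
ft_force: [0.3, -0.4, 0.7]
gripper_width: 85.4
```

```bash
python3 -c "
from h import *
plan((441.2,312,190),-177.9,5,100)
"
```

```text
{"wx":-0.26,"wy":-0.07,"wz":-5.45,"tx":-2.17,"ty":0.75,"tz":0.30,"grip":100},{"wx":-0.26,"wy":-0.07,"wz":-5.45,"tx":-2.23,"ty":0.54,"tz":0.31,"grip":100},{"wx":-0.26,"wy":-0.07,"wz":-5.45,"tx":-2.27,"ty":0.33,"tz":0.31,"grip":100},{"wx":-0.26,"wy":-0.07,"wz":-5.45,"tx":-2.29,"ty":0.11,"tz":0.31,"grip":100},{"wx":-0.26,"wy":-0.07,"wz":-5.45,"tx":-2.29,"ty":-0.11,"tz":0.32,"grip":100}
```

Request:
step_arm(
  steps=[
    {"wx":-0.3,"wy":0,"wz":-5.4,"tx":-2.2,"ty":0.7,"tz":0.3,"grip":100},
    {"wx":-0.3,"wy":0,"wz":-5.4,"tx":-2.2,"ty":0.5,"tz":0.3,"grip":100},
    {"wx":-0.3,"wy":0,"wz":-5.4,"tx":-2.2,"ty":0.3,"tz":0.3,"grip":100},
    {"wx":-0.3,"wy":0,"wz":-5.4,"tx":-2.2,"ty":0.1,"tz":0.3,"grip":100},
    {"wx":-0.2,"wy":0,"wz":-4,"tx":-1.6,"ty":-0.1,"tz":0.3,"grip":100},
    {"wx":0,"wy":0,"wz":0,"tx":0,"ty":0,"tz":0,"grip":100},
  ],
)

```text
clock: 54.5
eef_pos: [448.6, 302.5, 187.3]
eef_rot: [0.714, -0.7, 0.001, 0.005]
ft_force: [-0.6, -0.7, -0.6]
gripper_width: 85.1
```

```bash
python3 -c "
from h import *
delta((441.5,310,130),-177.9)
"
```

```text
delta cm [-0.81  0.67  5.72] deg [ 0.27 -0.48 -1.  ] dist mm 58.2
```

Request:
step_arm(
  steps=[
    {"wx":0.2,"wy":-0.5,"wz":-1,"tx":-0.8,"ty":0.7,"tz":1.5,"grip":100},
    {"wx":0,"wy":0,"wz":0,"tx":0,"ty":0,"tz":2,"grip":100},
    {"wx":0,"wy":0,"wz":0,"tx":0,"ty":0,"tz":1.5,"grip":100},
    {"wx":0,"wy":0,"wz":0,"tx":0,"ty":0,"tz":0,"grip":100},
  ],
)

```text
clock: 54.9
eef_pos: [445.4, 305.6, 135.8]
eef_rot: [0.716, -0.698, 0.0, 0.0]
ft_force: [-1.0, -0.1, 0.2]
gripper_width: 85.2
```

```bash
python3 -c "
from h import *
delta((441.5,310,55),-177.9)
f=grab('scene');crop(f,270,60,400,190,5,'d39')
"
```

```text
delta cm [-0.45  0.38  8.08] deg [-0.01 -0.02 -0.65] dist mm 81.0
```

View pics/d39.png

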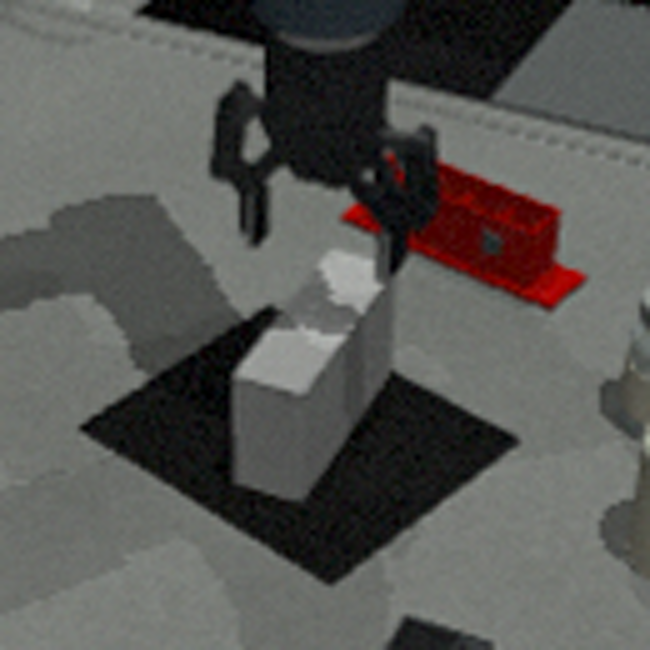

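Request:
step_arm(
  steps=[
    {"wx":0,"wy":0,"wz":-0.6,"tx":-0.3,"ty":0.4,"tz":1.5,"grip":100},
    {"wx":0,"wy":0,"wz":0,"tx":0,"ty":0,"tz":2,"grip":100},
    {"wx":0,"wy":0,"wz":0,"tx":0,"ty":0,"tz":2,"grip":100},
    {"wx":0,"wy":0,"wz":0,"tx":0,"ty":0,"tz":1.8,"grip":100},
    {"wx":0,"wy":0,"wz":0,"tx":0,"ty":0,"tz":0,"grip":100},
  ],
)

```text
clock: 55.45
eef_pos: [448.3, 308.0, 68.9]
eef_rot: [0.717, -0.697, 0.002, -0.007]
ft_force: [0.6, -1.1, 0.3]
gripper_width: 85.6
```

```bash
python3 -c "
from h import *
delta((441.5,310,55),-177.9)
"
```

```text
delta cm [-0.21  0.69  1.38] deg [-0.66  0.39 -0.45] dist mm 15.6
```

Request:
step_arm(
  steps=[
    {"wx":-0.6,"wy":0.4,"wz":-0.4,"tx":-0.2,"ty":0.7,"tz":0.8,"grip":100},
    {"wx":0,"wy":0,"wz":0,"tx":0,"ty":0,"tz":0,"grip":100},
  ],
)

```text
clock: 55.65
eef_pos: [442.5, 310.2, 62.9]
eef_rot: [0.719, -0.695, 0.001, -0.002]
ft_force: [-0.5, 0.8, -0.8]
gripper_width: 85.6
```

Request:
step_arm(
  steps=[
    {"wx":0,"wy":0,"wz":0,"tx":0,"ty":0,"tz":0,"grip":0},
    {"wx":0,"wy":0,"wz":0,"tx":0,"ty":0,"tz":0,"grip":0},
    {"wx":0,"wy":0,"wz":0,"tx":0,"ty":0,"tz":0,"grip":0},
    {"wx":0,"wy":0,"wz":0,"tx":0,"ty":0,"tz":0,"grip":0},
  ],
)

```text
clock: 56.05
eef_pos: [443.4, 311.3, 65.7]
eef_rot: [0.719, -0.694, 0.001, -0.004]
ft_force: [-0.4, 0.1, -1.6]
gripper_width: 49.1
```

```bash
python3 -c "
from h import *
delta((441.5,310,55),-177.9)
"
```

```text
delta cm [0.13 0.21 1.07] deg [-0.35  0.24 -0.07] dist mm 11.0
```

Request:
step_arm(
  steps=[
    {"wx":-0.3,"wy":0.2,"wz":0,"tx":0,"ty":0,"tz":-0.8,"grip":0},
    {"wx":0,"wy":0,"wz":0,"tx":0,"ty":0,"tz":-0.8,"grip":0},
    {"wx":0,"wy":0,"wz":0,"tx":0.7,"ty":0.5,"tz":0,"grip":0},
    {"wx":0,"wy":0,"wz":0,"tx":0.7,"ty":0.5,"tz":0,"grip":0},
    {"wx":0,"wy":0,"wz":0,"tx":0,"ty":0,"tz":0,"grip":0},
  ],
)

```text
clock: 56.55
eef_pos: [432.6, 295.3, 82.7]
eef_rot: [0.719, -0.695, -0.0, 0.0]
ft_force: [0.4, -0.3, -2.8]
gripper_width: 49.7
```

```bash
python3 -c "
from h import *
delta((434,297.5,65.7),-177.9)
"
```

```text
delta cm [-0.21 -0.14  1.7 ] deg [ 0.05 -0.01 -0.1 ] dist mm 17.2
```

Request:
step_arm(
  steps=[
    {"wx":0,"wy":0,"wz":0,"tx":0,"ty":0,"tz":0.7,"grip":0},
    {"wx":0,"wy":0,"wz":0,"tx":0,"ty":0,"tz":0.6,"grip":0},
    {"wx":0,"wy":0,"wz":0,"tx":0,"ty":0,"tz":0.2,"grip":0},
  ],
)

```text
clock: 56.85
eef_pos: [432.3, 294.8, 66.5]
eef_rot: [0.719, -0.695, -0.0, 0.0]
ft_force: [-0.4, 0.0, -2.4]
gripper_width: 49.3
```

Request:
step_arm(
  steps=[
    {"wx":0,"wy":0,"wz":0,"tx":0,"ty":0,"tz":0.2,"grip":0},
  ],
)

```text
clock: 56.95
eef_pos: [432.4, 294.7, 65.4]
eef_rot: [0.719, -0.695, 0.0, 0.001]
ft_force: [-11.1, -4.0, 26.7]
gripper_width: 49.4
```

Request:
step_arm(
  steps=[
    {"wx":0,"wy":0,"wz":0,"tx":0,"ty":0,"tz":-0.1,"grip":100},
    {"wx":0,"wy":0,"wz":0,"tx":0,"ty":0,"tz":0,"grip":100},
    {"wx":0,"wy":0,"wz":0,"tx":0,"ty":0,"tz":0,"grip":100},
    {"wx":0,"wy":0,"wz":0,"tx":0,"ty":0,"tz":0,"grip":100},
    {"wx":0,"wy":0,"wz":0,"tx":0,"ty":0,"tz":-3,"grip":100},
    {"wx":0,"wy":0,"wz":0,"tx":0,"ty":0,"tz":-4,"grip":100},
    {"wx":0,"wy":0,"wz":0,"tx":0,"ty":0,"tz":-4,"grip":100},
    {"wx":0,"wy":0,"wz":0,"tx":0,"ty":0,"tz":-4,"grip":100},
  ],
)

```text
clock: 57.75
eef_pos: [430.5, 293.0, 214.9]
eef_rot: [0.719, -0.695, 0.0, 0.007]
ft_force: [1.2, 0.3, -0.0]
gripper_width: 85.3
```

Request:
step_arm(
  steps=[
    {"wx":0,"wy":0,"wz":0,"tx":3,"ty":0,"tz":0,"grip":100},
    {"wx":0,"wy":0,"wz":0,"tx":4,"ty":0,"tz":0,"grip":100},
    {"wx":0,"wy":0,"wz":0,"tx":4,"ty":0,"tz":0,"grip":100},
    {"wx":0,"wy":0,"wz":0,"tx":4,"ty":0,"tz":0,"grip":100},
    {"wx":0,"wy":0,"wz":0,"tx":4,"ty":0,"tz":0,"grip":100},
    {"wx":0,"wy":0,"wz":0,"tx":4,"ty":0,"tz":0,"grip":100},
    {"wx":0,"wy":0,"wz":0,"tx":0,"ty":0,"tz":0,"grip":100},
    {"wx":0,"wy":0,"wz":0,"tx":0,"ty":0,"tz":0,"grip":100},
  ],
)

```text
clock: 58.55
eef_pos: [442.2, 57.9, 223.3]
eef_rot: [0.72, -0.694, 0.002, -0.001]
ft_force: [0.3, -0.4, 1.2]
gripper_width: 85.5
```

```bash
python3 -c "
from h import *
print(read_state()['eef_pos'])
f=grab('scene','s40');g=grab('top','t40')
"
```

```text
[442.18058938  57.88550297 223.29714519]
```

View pics/s40.png

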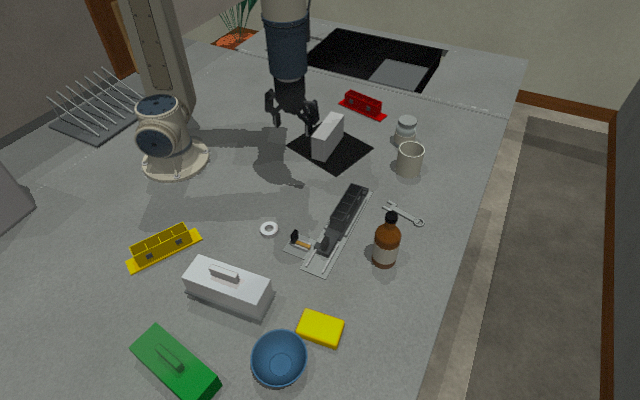

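View pics/t40.png

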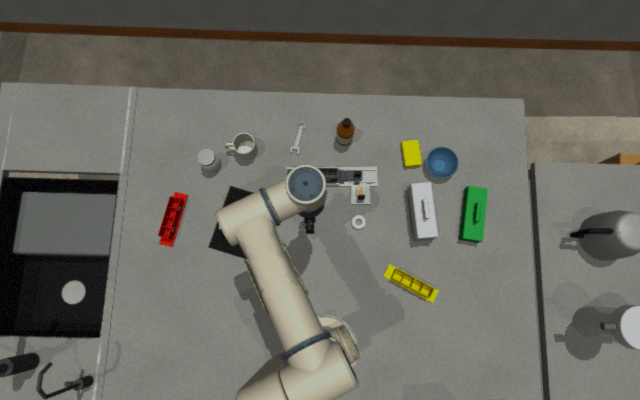

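```bash
python3 - <<'E'
from h import *
f=grab('scene','s41')
a=cv2.imread('pics/s34.png');
d=cv2.absdiff(cv2.GaussianBlur(a,(3,3),0),cv2.GaussianBlur(f,(3,3),0)).max(2)
print("cover diff",(d[240:330,170:290]>40).sum(),"dock",(d[180:280,280:380]>40).sum())
s=cv2.imread('pics/scene0.png'); d=cv2.absdiff(s,f).max(2); print("cover vs start",(d[240:330,170:290]>60).sum())
P=plane('scene',(np.array([(604,298),(525,427),(158,285),(240,170)],float)+.5)/5-.5+np.array([150,220]),97); print(P.mean(0))
workorder.hand_in()
E
```

```text
cover diff 0 dock 109
cover vs start 0
[ 487.86407151 -336.02880797   97.        ]
the job is handed in; nothing more can be done
```

The whole job was carried out in the order asked and handed in at about 59 s; the hand-in reports no verdict.

- **Lock and clamp:** I drew the lock slide out about 23.7 mm to its stop. The clamp went about 30 mm home, reaching its stop at about 24 N. It still showed home in the crop taken after the cover was back on.
- **Lid:** I drew the lid off with the base staying down and stood it open side down on the mat. Its far corner was only about 3 mm from the mat's edge, so I lifted it again at the end and set it down about 15–20 mm further in. I checked that last position only by eye in the scene picture, not by measurement.
- **Cartridges:** I found four. Each stands upright in its own caddy cell, and a picture showed all four before the cover went back on.
- **Cover:** The cover is back on the caddy. Lowering met no resistance until it seated, at the expected height to within 0.1 mm. Its measured centre is (488, -336) mm, and its image patch matches the start picture. I never saw it knocked aside.
- **Last checks:** The gripper was open and touching nothing, and I saw no bystander moved in the pictures.
- **Disagreements:** The two cameras differ by about 2–4 mm on the caddy and the dock. The final before/after comparison showed 109 changed pixels around the dock, most likely the arm's shadow, but I did not look into it before handing in.

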